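# Hang a glaze-tile leaf on its stand

### The job

Take the framed tile leaf out of the rack and hang it on the display stand: lower it so that both its knuckles drop over the stand's two upright pins and sit fully home. Then swing the leaf shut, flat against the bumpers of the stand's back board, and let go. The tiles and pins are easily damaged, so feel the leaf down onto the pins gently, never forcing, ramming or dropping it, and leave the other things on the table where they are.

Things in the scene. Friction and masses are not known exactly. Their poses are not given: they have to be found in the camera images.
- leaf_mid (a point): Centre of the loose tile leaf: framed board 180 mm wide, 170 high, 14 thick, both faces flush with the aluminium rim, 0.36 to 0.59 kg. x runs along its width away from the knuckle edge, y is its thickness, z up. It starts upright in the rack's middle slot, its underside 16 mm above the table; its top rim can be pinched from above
- knuckle_low (a point): Leaf's lower knuckle: upright steel tube on the leaf's edge, 22 mm outside, 24 mm long, bore 12.4 mm right through. The point is the centre of its lower mouth: 102 mm to -x of the leaf's centre and 65 mm below it; axes as the leaf
- knuckle_up (a point): Leaf's upper knuckle, the same tube in line above the lower one; the point is the centre of its lower mouth, 102 mm to -x of the leaf's centre and 41 mm above it
- stand: Fixed stand: base plate 170 x 290 x 10 mm and on it an upright tile board 12 mm thick in the plane x = 0, along y, all below 200 mm. Origin at table height in that plane, x out of the board's front. Hinge upright (74 mm wide) at y = 105 mm, plain post at y = -110 mm. Open square, the leaf sticks out along +x from the pins, with room for a gripper; between a shut leaf and the board there is none
- bumpers (a point): Front ends of the stand's two soft rubber bumpers (12 mm thick, give 1 mm at 2 N; the point lies half-way between them, 116 mm above the table, at stand x = 26, y = -55 mm). Shut, the hung leaf rests on them, parallel to the board: from the pins towards the stand's -y, its centre plane at stand x = 34 mm. Axes as the stand
- pintle_low (a point): Lower pin's shoulder at the middle of the pin's setting range, 54 mm above the table, stand x = 34, y = 105 mm; axes as the stand. True in x and z, but the strip that carries both pins is bolted fast anywhere up to 16 mm to either side along y. That setting is not reported: see it or feel for it. Pin: 10 mm thick, 20 mm long above a 16 mm wide shoulder, the top 2 mm tapering to 7 mm
- pintle_up (a point): The same for the upper pin: shoulder 160 mm and tip 180 mm above the table, straight above the lower pin on the same strip, same sideways setting. Come in over the tips from the front: lowered from high above, the lower knuckle would land on the upper pin. Home, each knuckle's lower mouth rests on its shoulder and the leaf's underside is 34 mm above the table.
- rack: Fixed wooden rack for throwing bats: base 150 x 190 x 16 mm, three slots along its x between dowels that reach 71 mm above the table; the leaf is in the middle one (2 mm play each side). A square wooden bat (y = 60 mm, top at 121 mm) and a round plaster one (y = -60 mm, top at 126 mm) are fixed in the others. Origin at the centre of its underside
- jar: Bystander: white glaze jar, 68 mm across, 85 mm high; origin under its centre
- vase: Bystander: fired-clay vase, 92 mm across, 122 mm high; origin under its centre
- tub: Bystander: open white plastic tub, 100 mm across, 60 mm high; origin under its centre
Things that resemble listed ones, but are neither listed nor needed, are in the scene too. Of the things that look like the part that bears leaf_mid, the smaller one is meant.

How it is judged:
By the outcome, as a careful person would: the job done as asked, in the order asked, and still so for the second after the job is handed in, with the robot touching nothing.
It also fails if it takes over 72 s, if anything falls off the work surface, if the arm or the gripper's body presses on something with over 40 N, if the wrist force passes 120 N, or if a joint passes its speed limit or range.

### The arm

A 6-joint arm with a two-finger parallel gripper is mounted at the origin on the work surface. World frame = base frame: x ahead of the robot, y to its left, z up, the work surface at z = 0. Lengths are in mm, angles in rad, forces in N, time in s.
With the tool pointing down it reaches from about 350 to 875 mm from the base axis. Payload 4.2 kg.
Tool frame: the origin (TCP) lies at the very end of the fingers, on their centre line; the grasp point (between the pads) lies arm.grip_depth behind it (arm.grip_depth is the distance from the TCP to the grasp point, in mm); x points along the fingers, y is the direction in which the jaws open and shut, and the axes are right-handed (so a half turn about x gives the same grasp; the last joint's range is limited). The gripper opens to 85 mm and grips with 20 to 120 N. Pads are 22 mm wide; open, the fingers measure 114 mm over their backs; the gripper's body (76 mm by 85 mm) begins 54 mm behind the grasp point. The pads swing forward as they close: fully open they stand 13 mm farther back than shut.
Start: joints at [-0.949, 0.385, 0.008, 0, -1.194, -0.259], TCP at [221.822, -584.289, 231.312] pointing down, gripper open.
Joint ranges: [-3.14, 3.14], [-1.21, 2.06], [-1.07, 1.41], [-3.16, 2.05], [-2.99, -0.16], [-3.1, 3.1]. Speed limits (rad/s): [2.79, 2.79, 3.14, 3.14, 3.14, 3.14].

### API

Orientations are given as a unit quaternion [x, y, z, w].
In Python, from bench import arm, get_image, models gives the robot as it stands.
- The arm moves only by the tool arm_command, never from a script. Its argument "rows" is a list of rows, each an object of numbers: "dx", "dy", "dz": the shift along the tool's x, y, z in m; "wx", "wy", "wz": the turn, a rotation vector about the tool's x, y, z in degrees; "gripper": the closure, from -1 (fully open) to 1 (shut). A call has exactly 8 rows; each row is the pose to reach, as a shift and turn from the pose measured when the call began, along the tool's axes at that moment; what a row does not reach only later rows make up. A row lasts 1/10 s, in which the tool goes at most 50 mm and 8.59 degrees, less where a joint would pass 70% of its speed; a pose out of reach is approached as far as the arm can. A call with a gripper value outside its range is refused whole. The fingers move at their own pace and stop on an object; the grip force is fixed at half the most. Time passes only in rows, so rows that repeat a pose let the fingers close, or fill a call up. It gives the time, the measured TCP pose, the force and the opening at its end, in the units of the state.
- arm.read_state(): the state, without advancing time (a new reading comes with each control period).
- get_image(name): name is "side" or "top"; returns a dict with "img" (480x640x3 uint8, red, green, blue), "K" (3x3 intrinsics, pixels), "rvec" (rotation vector, rad) and "tvec" (3), from world to camera coordinates, as OpenCV has them. Camera axes: x right, y down, z forward; pixel columns grow to the right and rows downward; lengths in mm; the calibration is good to about 2 mm. A picture is of the moment at which its call begins. There is no depth.
- arm.job_done(): hands the job in, once; it reports no verdict.
Trained networks look in the newest picture that a camera, given by its name, has taken for a name from the list of things; names that differ only in an ending like _2 or _b are one class to them, and where a whole thing is asked for, a point or a joint stands for the part that bears it (a point fixed in the world has none). Each returns a list of dicts, best first, with "conf" (0 to 1); they miss things now and then, are a little off and sometimes report something else, mostly with a low value. They report only what shows in the picture. A call takes as long as a camera call. They do not tell look-alikes from the thing itself.
- models.cut_out(camera, query): "mask" (480x640 bool, what is visible of it) and "extent" ([left, top, right, bottom] in pixels, round what is visible of it).
The state is a dict: "clock": time; "joints": joint angles; "joint_vel": joint speeds; "joint_efforts": joint torques, N m; "position": TCP position; "ee_rot": TCP orientation; "contact_force": force on the tool from outside, world axes, zero at the start; "wrist_torque": the same for the moment, N m; "gripper_width": finger opening in mm.
Only numpy, scipy, OpenCV 4.12 (cv2) and the standard library are available. Lean on these libraries where they do the work, as an engineer would, in place of code of your own. Each camera call takes 0.05 s, during which the arm holds its last target.

## Working session

There is one attempt and no reset: what is moved stays moved. The work goes in short steps, Python scripts to look and compute and a tool call to move; the robot and the scene stay as the last step left them, time stands still between calls to the robot, and variables do not carry over. Pictures are saved under pics/ and viewed, and the job is handed in when it is done.

Besides the shell and the picture viewer there is one more tool, called after ">>>" by a JSON object that holds its "op" and its "data". arm_command: Moves the arm, as the interface text tells. Its arguments: {"type":"object","properties":{"rows":{"type":"array"}},"required":["rows"]}

```bash
ls; mkdir -p pics
cat > h.py <<'E'
import numpy as np, cv2
from scipy.spatial.transform import Rotation as R
from bench import arm, get_image, models
def cam(d):
    Rm=cv2.Rodrigues(np.array(d["rvec"],float))[0]; return np.array(d["K"],float),Rm,np.array(d["tvec"],float).reshape(3)
def ray(d,uv):
    K,Rm,t=cam(d); r=Rm.T@np.linalg.inv(K)@np.array([uv[0],uv[1],1.]); return -Rm.T@t,r/np.linalg.norm(r)
def at_z(d,uv,z):
    c,r=ray(d,uv); return c+r*(z-c[2])/r[2]
def proj(d,P):
    return cv2.projectPoints(np.array(P,float).reshape(-1,1,3),np.array(d["rvec"],float),np.array(d["tvec"],float),np.array(d["K"],float),None)[0].reshape(-1,2)
def save(d,n): cv2.imwrite(n,cv2.cvtColor(d["img"],cv2.COLOR_RGB2BGR))
E
python3 - <<'E'
from h import *
import pickle
D={}
for n in("side","top"):
    d=get_image(n); D[n]=d; save(d,f"pics/{n}0.png"); c,_=ray(d,(320,240)); print(n,c,d["K"])
    for q in("leaf_mid","stand","rack","jar","vase","tub","pintle_up","pintle_low","bumpers","knuckle_up"):
        try: print(q,[(round(r["conf"],2),np.round(r["extent"]).tolist()) for r in models.cut_out(n,q)])
        except Exception as e: print(q,e)
pickle.dump(D,open("d0.pkl","wb"))
s=arm.read_state(); print(s, arm.grip_depth)
E
```

```text
pics
side [-69.59361554 963.65651601 869.5441362 ] [[514.8991354    0.         321.96921958]
 [  0.         514.8991354  238.28403063]
 [  0.           0.           1.        ]]
leaf_mid [(0.87, [297.0, 313.0, 457.0, 410.0]), (0.69, [252.0, 246.0, 323.0, 322.0])]
stand [(0.75, [316.0, 168.0, 396.0, 271.0]), (0.19, [127.0, 316.0, 181.0, 389.0])]
rack [(0.7, [237.0, 285.0, 333.0, 355.0])]
jar [(0.84, [227.0, 219.0, 250.0, 248.0])]
vase [(0.68, [129.0, 320.0, 178.0, 388.0])]
tub [(0.76, [347.0, 170.0, 378.0, 197.0]), (0.59, [224.0, 217.0, 250.0, 249.0])]
pintle_up [(0.8, [317.0, 166.0, 396.0, 276.0])]
pintle_low [(0.94, [316.0, 168.0, 398.0, 274.0])]
bumpers [(0.68, [314.0, 167.0, 395.0, 275.0]), (0.48, [252.0, 247.0, 324.0, 322.0])]
knuckle_up [(0.74, [297.0, 311.0, 457.0, 412.0]), (0.57, [252.0, 247.0, 325.0, 322.0])]
top [ 245.22667798   -4.07525129 1457.02827185] [[492.18774403   0.         313.21840518]
 [  0.         492.18774403 239.13976943]
 [  0.           0.           1.        ]]
leaf_mid [(0.86, [148.0, 309.0, 222.0, 417.0]), (0.63, [224.0, 218.0, 248.0, 300.0])]
stand [(0.
[... 521 characters left out ...]
clock': 1.1, 'joints': array([-9.49439723e-01,  3.84684016e-01,  7.88187876e-03,  1.89737167e-05,
       -1.19402131e+00, -2.58626843e-01]), 'joint_vel': array([ 0.00112305, -0.00030325, -0.00138732, -0.00165601,  0.00014479,
       -0.00028061]), 'joint_efforts': array([-4.23732831e-05, -3.92101872e+01,  1.88617641e+01,  4.19084966e+00,
       -3.95132683e-04,  7.42951300e-06]), 'position': array([ 221.78644329, -584.2893682 ,  231.31744601]), 'ee_rot': array([-0.12753884,  0.6955184 ,  0.12755088,  0.69549894]), 'contact_force': array([0.39605089, 0.5256518 , 0.35619763]), 'wrist_torque': array([ 0.00531931, -0.03802378,  0.01277308]), 'gripper_width': 85.26273524703294} 18.700000000000003
```

View pics/side0.png

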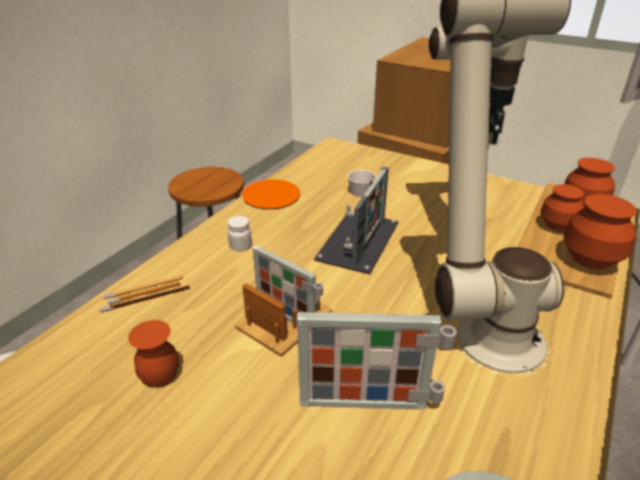

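View pics/top0.png

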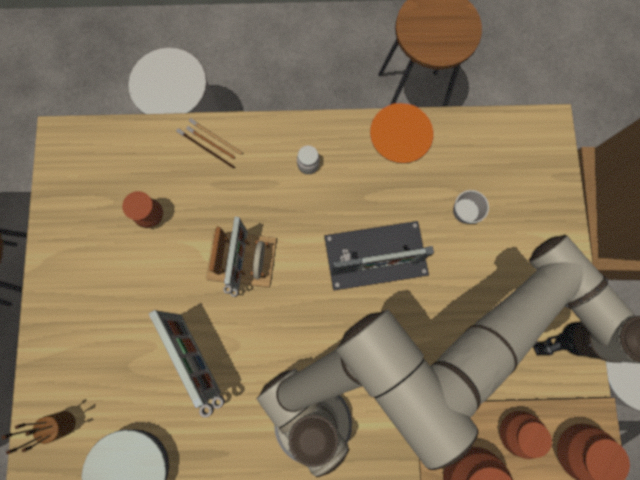

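Run:
```python
import cv2,numpy as np
s=cv2.imread("pics/side0.png");t=cv2.imread("pics/top0.png")
cv2.imwrite("pics/c1.png",cv2.resize(s[160:365,225:405],None,fx=4,fy=4,interpolation=cv2.INTER_CUBIC)[:600*2][::1][:820])
cv2.imwrite("pics/cs_stand.png",cv2.resize(s[160:285,305:405],None,fx=4.8,fy=4.8,interpolation=cv2.INTER_CUBIC))
cv2.imwrite("pics/cs_rack.png",cv2.resize(s[240:360,230:340],None,fx=5,fy=5,interpolation=cv2.INTER_CUBIC))
cv2.imwrite("pics/ct_stand.png",cv2.resize(t[210:300,315:440],None,fx=6,fy=6,interpolation=cv2.INTER_CUBIC))
cv2.imwrite("pics/ct_rack.png",cv2.resize(t[210:300,195:285],None,fx=6,fy=6,interpolation=cv2.INTER_CUBIC))
```

```text
(no output)
```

View pics/cs_stand.png

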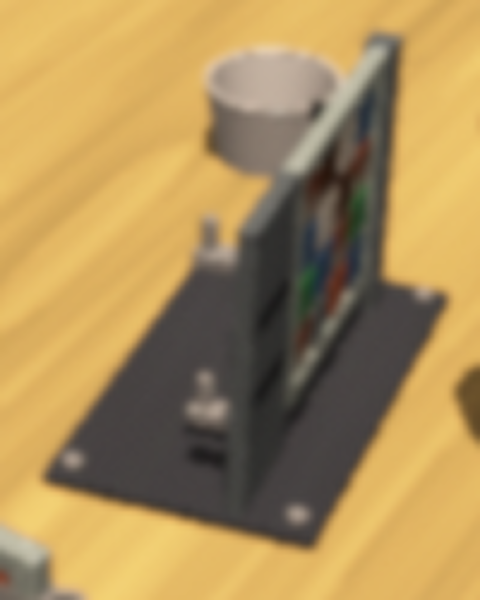

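View pics/cs_rack.png

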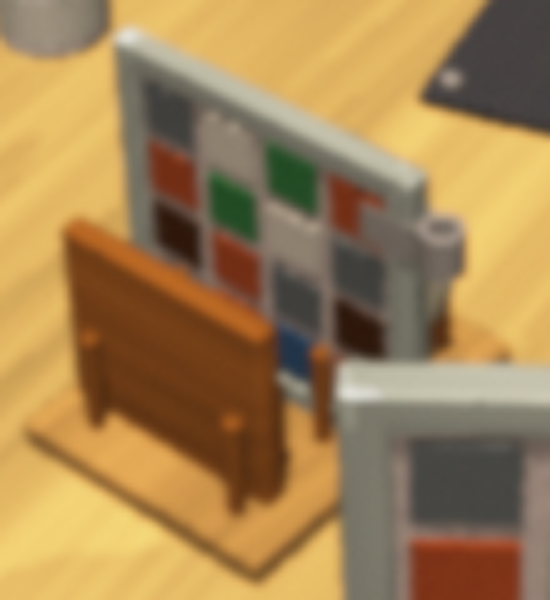

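View pics/ct_stand.png

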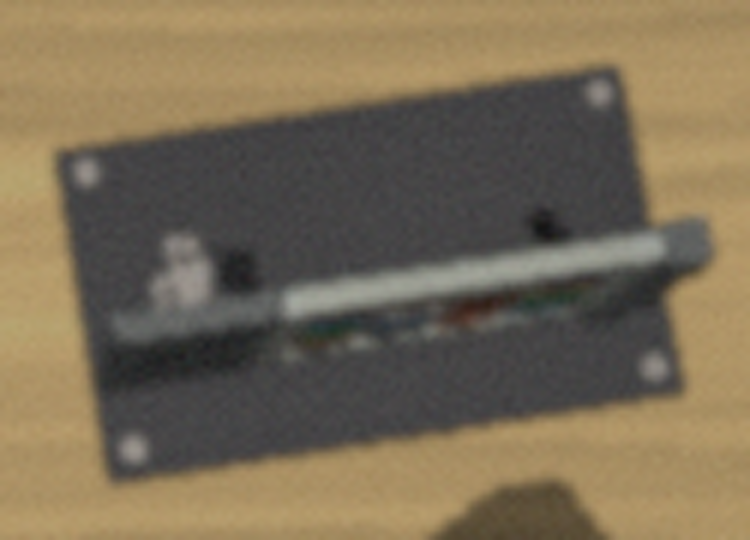

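View pics/ct_rack.png

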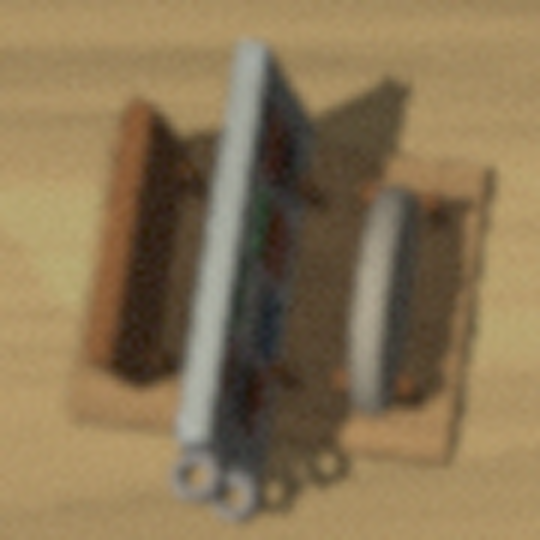

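Run:
```python
from h import *
import pickle
D=pickle.load(open("d0.pkl","rb"))
def up(n,u0,v0,u1,v1,f,o):
    im=cv2.cvtColor(D[n]["img"],cv2.COLOR_RGB2BGR)[v0:v1,u0:u1]
    im=cv2.resize(im,None,fx=f,fy=f,interpolation=cv2.INTER_CUBIC)
    for u in range(u0,u1,5):
        cv2.line(im,(int((u-u0+.5)*f),0),(int((u-u0+.5)*f),4 if u%10 else 10),(0,255,255),1)
        if u%10==0: cv2.putText(im,str(u),(int((u-u0+.5)*f)-12,24),0,.4,(0,255,255),1)
    for v in range(v0,v1,5):
        cv2.line(im,(0,int((v-v0+.5)*f)),(4 if v%10 else 10,int((v-v0+.5)*f)),(0,255,255),1)
        if v%10==0: cv2.putText(im,str(v),(12,int((v-v0+.5)*f)+4),0,.4,(0,255,255),1)
    cv2.imwrite(f"pics/{o}.png",im)
up("top",330,235,370,270,16,"z_toppin")
up("side",335,195,375,250,10,"z_sidepin")
up("top",220,212,262,300,6,"z_topleaf")
up("side",245,240,330,325,7,"z_sideleaf")
K=D["top"]
o=lambda u,v,f,u0,v0:((u+.5)/f-.5+u0,(v+.5)/f-.5+v0)
for c in [(58,152),(618,68),(683,392),(112,480)]: print("base",at_z(K,o(*c,6,315,210),10).round(1))
for c in [(210,395),(192,440)]:pass
print("leaf top ends",at_z(K,o(253,42,6,195,210),186).round(1),at_z(K,o(197,447,6,195,210),186).round(1))
```

```text
base [538.3 -47.5  10. ]
base [ 574.3 -330.4   10. ]
base [ 410.  -351.6   10. ]
base [373.9 -69.   10. ]
leaf top ends [558.2 188.4 186. ] [379.4 211.8 186. ]
```

View pics/z_toppin.png

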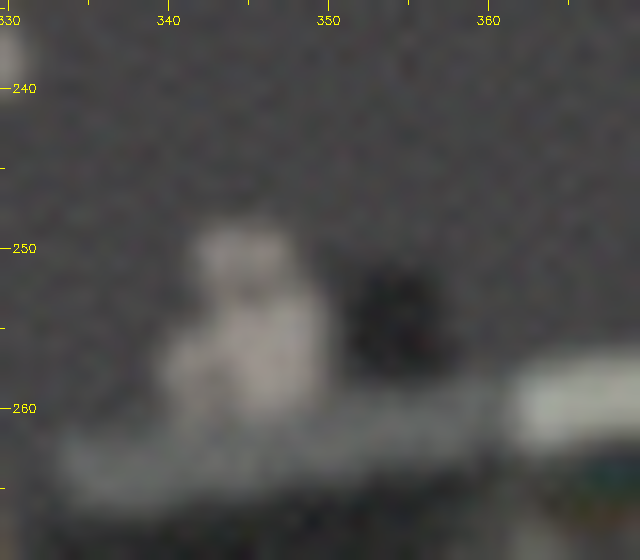

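View pics/z_sidepin.png

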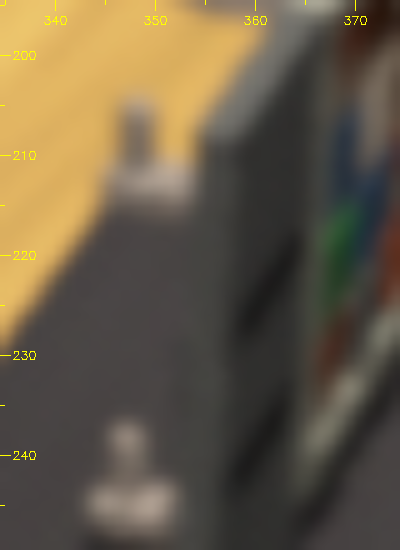

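View pics/z_topleaf.png

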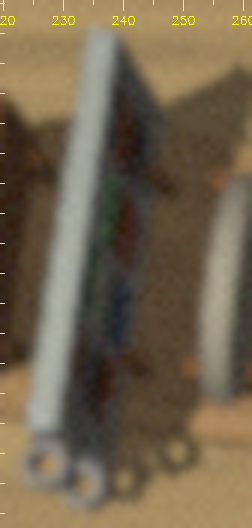

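View pics/z_sideleaf.png

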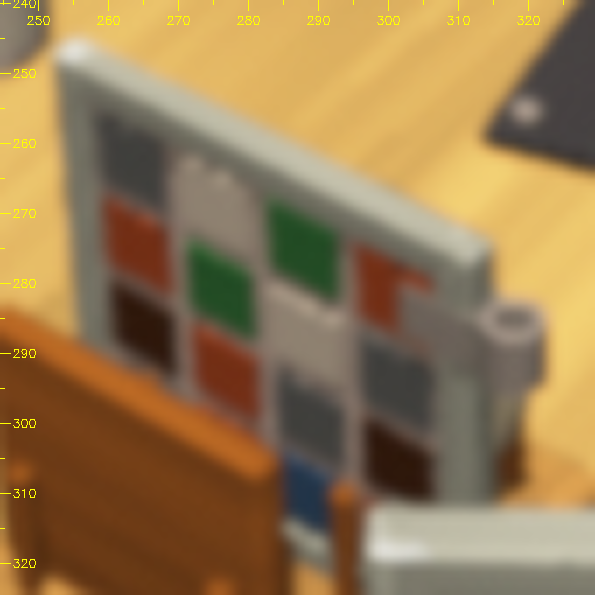

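```bash
cat > st.py <<'E'
from h import *
import pickle
D=pickle.load(open("d0.pkl","rb"))
def T(p,pts):
    x,y,a=p[:3];c,s=np.cos(a),np.sin(a);pts=np.array(pts,float)
    return np.c_[x+c*pts[:,0]-s*pts[:,1],y+s*pts[:,0]+c*pts[:,1],pts[:,2]]
def overlay(d,P,u0,v0,u1,v1,f,o,col=(0,0,255)):
    im=cv2.cvtColor(d["img"],cv2.COLOR_RGB2BGR)[v0:v1,u0:u1]
    im=cv2.resize(im,None,fx=f,fy=f,interpolation=cv2.INTER_CUBIC)
    for a in P:
        q=proj(d,a); q=((q-[u0,v0]+.5)*f).astype(int)
        cv2.polylines(im,[q.reshape(-1,1,2)],False,col,1)
    cv2.imwrite(o,im)
def pin(s,z0):
    t=np.linspace(0,2*np.pi,25); c=lambda r,z:np.c_[34+r*np.cos(t),105+s+r*np.sin(t),0*t+z]
    return [c(8,z0),c(5,z0),c(5,z0+18),c(3.5,z0+20)]
E
python3 - <<'E'
from st import *
from scipy.optimize import least_squares
o=lambda u,v,f,u0,v0:((u+.5)/f-.5+u0,(v+.5)/f-.5+v0)
top=[o(*c,6,315,210) for c in [(58,152),(618,68),(683,392),(112,480)]]
side=[o(u,v,4.8,305,160) for u,v in [(45,480),(447,296),(313,547)]]
def f(p):
    x,y,a,xo,s=p
    B=[(xo+85,145,10),(xo+85,-145,10),(xo-85,-145,10),(xo-85,145,10)]
    W=T(p,B); r=[proj(D["top"],W)-top, proj(D["side"],W[[0,1,3]])-side]
    S=T(p,[(34,105+s,180),(34,105+s,74)])
    r.append(2*(proj(D["side"],S)-[(348.4,204.7),(347.4,237.2)]))
    return np.concatenate([q.ravel() for q in r])
r=least_squares(f,[470,-200,.126,0,0]); print(r.x,r.fun.round(1)); p=r.x
print("pin",T(p,[(34,105+p[4],180)]))
np.save("stand.npy",p)
P=[T(p,q) for q in pin(p[4],160)+pin(p[4],54)]
B=[(85+p[3],145),(85+p[3],-145),(-85+p[3],-145),(-85+p[3],145),(85+p[3],145)]
P.append(T(p,[(a,b,10) for a,b in B]))
overlay(D["top"],P,330,235,370,270,16,"pics/o_top.png"); overlay(D["side"],P,335,195,375,250,10,"pics/o_side.png")
overlay(D["top"],P,315,210,440,300,6,"pics/o_top2.png")
E
```

```text
[ 4.24984060e+02 -2.03870823e+02 -1.34059177e-02  2.59027649e+01
 -8.63501304e-01] [  4.3   0.1   7.5  12.9  -0.1  15.6  -3.7   2.2   2.   -4.4 -35.4 -10.8
  -0.3   0.6   0.2  -0.6  -0.3   0.6]
pin [[ 460.37700844 -100.19946951  180.        ]]
```

View pics/o_top.png

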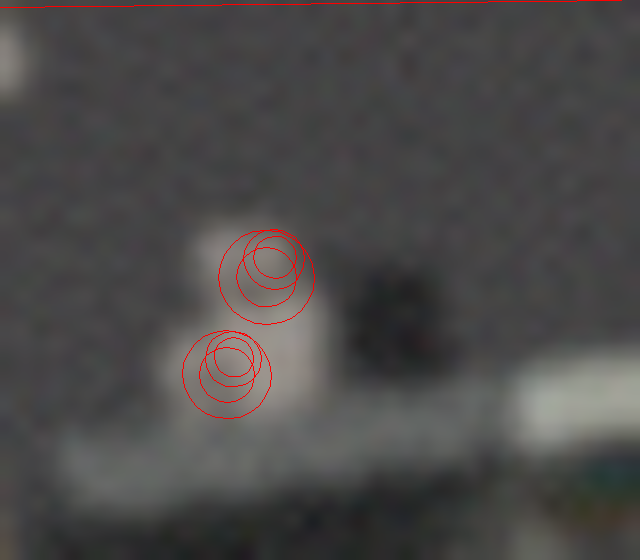

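View pics/o_side.png

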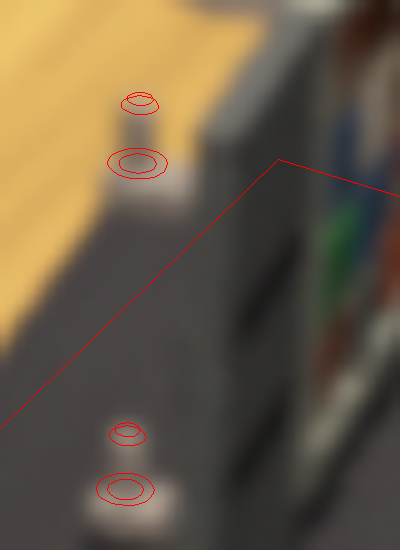

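View pics/o_top2.png

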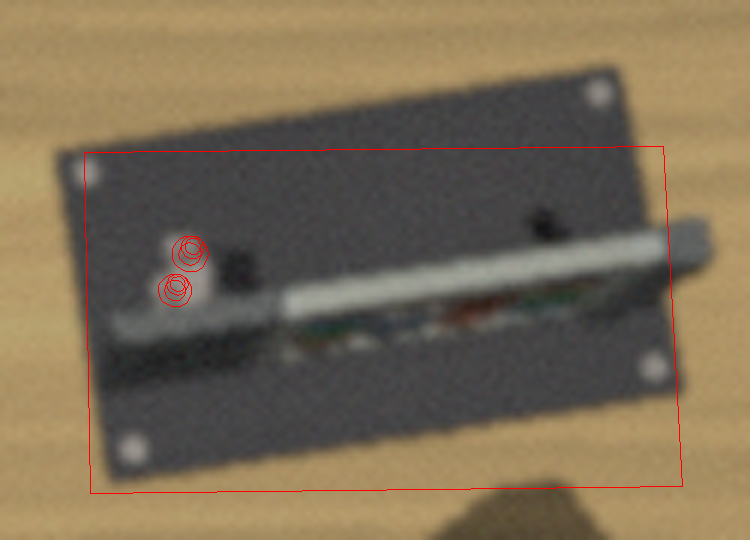

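```bash
cat > fit.py <<'E'
from st import *
from scipy.optimize import least_squares
o=lambda u,v,f,u0,v0:((u+.5)/f-.5+u0,(v+.5)/f-.5+v0)
top=[o(*c,6,315,210) for c in [(58,152),(618,68),(683,392),(112,480)]]
side=[o(u,v,4.8,305,160) for u,v in [(45,480),(447,296),(313,547)]]
def f(p):
    x,y,a,xo,s=p
    B=[(xo+85,145,10),(xo+85,-145,10),(xo-85,-145,10),(xo-85,145,10)]
    W=T(p,B); r=[proj(D["top"],W)-top, proj(D["side"],W[[0,2,3]])-side]
    S=T(p,[(34,105+s,180),(34,105+s,74)])
    r.append(2*(proj(D["side"],S)-[(348.4,204.7),(347.4,237.2)]))
    r.append(2*(proj(D["top"],S[:1])-[(344.9,249.8)]))
    return np.concatenate([q.ravel() for q in r])
r=least_squares(f,[470,-200,.126,0,0]); print(r.x.round(3),r.fun.round(1)); p=r.x
print("pin",T(p,[(34,105+p[4],180)]))
np.save("stand.npy",p)
P=[T(p,q) for q in pin(p[4],160)+pin(p[4],54)]
B=[(85+p[3],145),(85+p[3],-145),(-85+p[3],-145),(-85+p[3],145),(85+p[3],145)]
P.append(T(p,[(a,b,10) for a,b in B]))
P.append(T(p,[(-6,142,195),(6,142,195),(6,68,195),(-6,68,195),(-6,142,195)]))
overlay(D["top"],P,330,235,370,270,16,"pics/o_top_b.png"); overlay(D["side"],P,335,195,375,250,10,"pics/o_side_b.png")
overlay(D["top"],P,315,210,440,300,6,"pics/o_top2_b.png");overlay(D["side"],P,305,160,405,285,4.8,"pics/o_side2_b.png")
E
python3 fit.py
```

```text
[ 4.40462e+02 -2.02859e+02  1.33000e-01  3.32310e+01 -3.46600e+00] [-1.4  0.   0.1 -0.8  0.7  0.5 -1.   1.4 -1.2 -1.4  0.8 -0.9  0.3 -1.2
 -0.8  0.1 -1.3  1.4  1.7  1.4]
pin [[460.6913783  -97.71152155 180.        ]]
```

View pics/o_top_b.png

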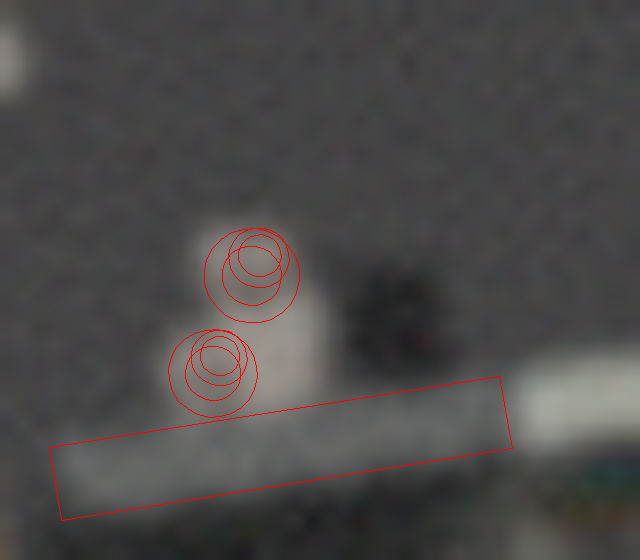

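View pics/o_side_b.png

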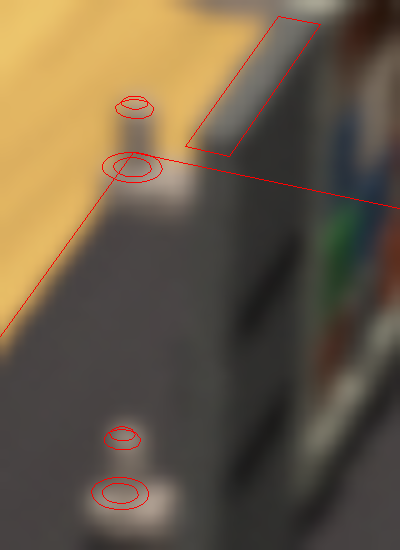

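View pics/o_top2_b.png

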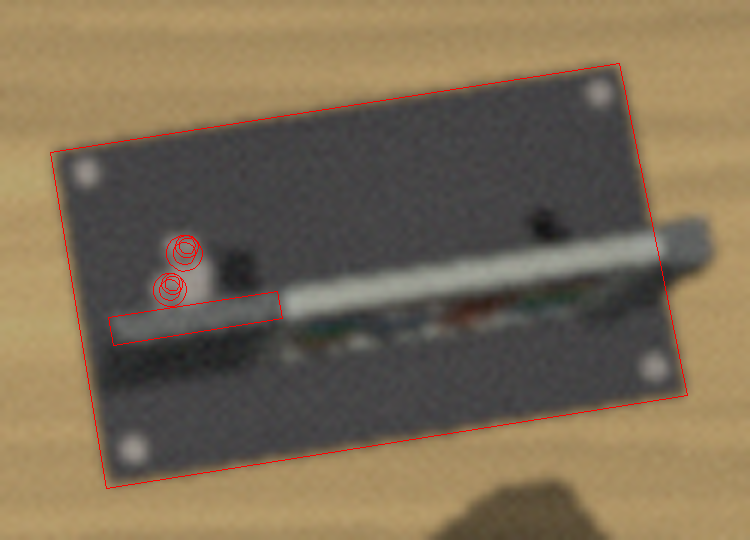

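View pics/o_side2_b.png

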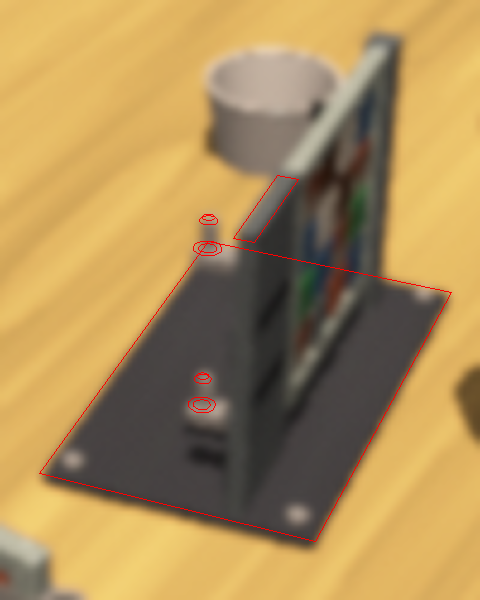

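```bash
cat >> h.py <<'E'
def down(yaw):
    # tool x down; tool y at world heading yaw ; z = x cross y
    x=np.array([0,0,-1.]);y=np.array([np.cos(yaw),np.sin(yaw),0]);return np.c_[x,y,np.cross(x,y)]
def rel(P,Rt):
    s=arm.read_state(); R0=R.from_quat(s["ee_rot"]).as_matrix()
    d=R0.T@(np.array(P,float)-s["position"])/1000; w=np.degrees(R.from_matrix(R0.T@Rt).as_rotvec())
    print("d",d.round(4),"w",w.round(2)); return d,w
def st():
    s=arm.read_state(); M=R.from_quat(s["ee_rot"]).as_matrix()
    print("t",round(s["clock"],2),"pos",s["position"].round(2),"F",s["contact_force"].round(2),"M",s["wrist_torque"].round(3),"w",round(s["gripper_width"],2),"ydir",round(np.degrees(np.arctan2(M[1,1],M[0,1])),2),"xax",M[:,0].round(4),"j",s["joints"].round(3)); return s
E
python3 - <<'E'
from h import *
import pickle
D=pickle.load(open("d0.pkl","rb")); st()
print(R.from_quat(arm.read_state()["ee_rot"]).as_matrix().round(3))
print(proj(D["side"],[(558.2,188.4,186),(379.4,211.8,186)]))
c=np.array([468.8,200.1]);a=np.radians(-7.46)
x=np.array([np.cos(a),np.sin(a)]); k=c-102*x
for z in (16+20+24,16+126+24): print("knuckle top",k,z,proj(D["side"],[(*k,z)]),proj(D["top"],[(*k,z)]))
rel((468.8,200.1,300),down(np.radians(90-7.46))); rel((468.8,200.1,300),down(np.radians(-90-7.46)))
E
```

```text
t 1.1 pos [ 221.79 -584.29  231.32] F [0.4  0.53 0.36] M [ 0.005 -0.038  0.013] w 85.26 ydir 110.78 xax [-0.  0. -1.] j [-0.949  0.385  0.008  0.    -1.194 -0.259]
[[-0.    -0.355  0.935]
 [ 0.     0.935  0.355]
 [-1.     0.    -0.   ]]
[[253.91260148 245.29544753]
 [314.84032643 274.56084769]]
knuckle top [367.66335409 213.34306814] 60 [[319.13263519 320.25386306]] [[234.36601222 292.75681295]]
knuckle top [367.66335409 213.34306814] 166 [[319.17938201 283.94097635]] [[228.08021827 289.36393696]]
d [-0.0687  0.6457  0.5093] w [28.24 -0.   -0.  ]
d [-0.0687  0.6457  0.5093] w [-151.76    0.     -0.  ]
```

>>> {"op": "arm_command", "data": {"rows": [{"dx": -0.03, "dy": 0.02, "dz": 0.015, "wx": 3}, {"dx": -0.06, "dy": 0.045, "dz": 0.035, "wx": 6}, {"dx": -0.068, "dy": 0.08, "dz": 0.063, "wx": 10}, {"dx": -0.068, "dy": 0.115, "dz": 0.091, "wx": 14}, {"dx": -0.068, "dy": 0.152, "dz": 0.12, "wx": 18}, {"dx": -0.068, "dy": 0.19, "dz": 0.15, "wx": 22}, {"dx": -0.068, "dy": 0.228, "dz": 0.18, "wx": 25}, {"dx": -0.068, "dy": 0.266, "dz": 0.21, "wx": 28}]}}

```text
validation failed for argument at $.ro...
```

Run:
```python
from h import *
st(); rel((468.8,200.1,300),down(np.radians(90-7.46)))
```

```text
t 1.1 pos [ 221.79 -584.29  231.32] F [0.4  0.53 0.36] M [ 0.005 -0.038  0.013] w 85.26 ydir 110.78 xax [-0.  0. -1.] j [-0.949  0.385  0.008  0.    -1.194 -0.259]
d [-0.0687  0.6457  0.5093] w [28.24 -0.   -0.  ]
```

>>> {"op": "arm_command", "data": {"rows": [{"dx": -0.03, "dy": 0.02, "dz": 0.015, "wx": 3, "wy": 0, "wz": 0, "gripper": -1}, {"dx": -0.06, "dy": 0.045, "dz": 0.035, "wx": 6, "wy": 0, "wz": 0, "gripper": -1}, {"dx": -0.068, "dy": 0.08, "dz": 0.063, "wx": 10, "wy": 0, "wz": 0, "gripper": -1}, {"dx": -0.068, "dy": 0.115, "dz": 0.091, "wx": 14, "wy": 0, "wz": 0, "gripper": -1}, {"dx": -0.068, "dy": 0.152, "dz": 0.12, "wx": 18, "wy": 0, "wz": 0, "gripper": -1}, {"dx": -0.068, "dy": 0.19, "dz": 0.15, "wx": 22, "wy": 0, "wz": 0, "gripper": -1}, {"dx": -0.068, "dy": 0.228, "dz": 0.18, "wx": 25, "wy": 0, "wz": 0, "gripper": -1}, {"dx": -0.068, "dy": 0.266, "dz": 0.21, "wx": 28, "wy": 0, "wz": 0, "gripper": -1}]}}

```text
clock: 1.9
position: [323.8, -259.4, 299.6]
ee_rot: [0.045, 0.705, -0.046, 0.706]
contact_force: [2.1, 0.5, 0.1]
gripper_width: 85.4
```

Run:
```python
from h import *
st(); rel((468.8,200.1,300),down(np.radians(90-7.46)))
```

```text
t 1.9 pos [ 323.81 -259.35  299.62] F [2.05 0.5  0.12] M [ 0.046 -0.183  0.064] w 85.42 ydir 82.63 xax [ 1.1e-03 -3.0e-04 -1.0e+00] j [-0.28  -0.034 -0.342  0.    -1.262 -1.42 ]
d [-4.000e-04  4.743e-01  8.490e-02] w [0.09 0.06 0.01]
```

>>> {"op": "arm_command", "data": {"rows": [{"dx": 0, "dy": 0.045, "dz": 0.008, "wx": 0, "wy": 0, "wz": 0, "gripper": -1}, {"dx": 0, "dy": 0.093, "dz": 0.016, "wx": 0, "wy": 0, "wz": 0, "gripper": -1}, {"dx": 0, "dy": 0.141, "dz": 0.025, "wx": 0, "wy": 0, "wz": 0, "gripper": -1}, {"dx": 0, "dy": 0.19, "dz": 0.034, "wx": 0, "wy": 0, "wz": 0, "gripper": -1}, {"dx": 0, "dy": 0.238, "dz": 0.043, "wx": 0, "wy": 0, "wz": 0, "gripper": -1}, {"dx": 0, "dy": 0.286, "dz": 0.051, "wx": 0, "wy": 0, "wz": 0, "gripper": -1}, {"dx": 0, "dy": 0.334, "dz": 0.06, "wx": 0, "wy": 0, "wz": 0, "gripper": -1}, {"dx": 0, "dy": 0.38, "dz": 0.068, "wx": 0, "wy": 0, "wz": 0, "gripper": -1}]}}

```text
clock: 2.7
position: [440.1, 111.0, 300.1]
ee_rot: [0.045, 0.705, -0.045, 0.706]
contact_force: [1.4, -1.1, -0.7]
gripper_width: 85.7
```

Run:
```python
from h import *
st(); rel((468.8,200.1,300),down(np.radians(90-7.46)))
```

```text
t 2.7 pos [440.12 111.   300.09] F [ 1.38 -1.08 -0.66] M [-0.042 -0.099 -0.025] w 85.66 ydir 82.69 xax [ 2.3e-03  2.0e-04 -1.0e+00] j [ 6.080e-01  3.900e-02 -2.680e-01  1.000e-03 -1.262e+00 -2.306e+00]
d [0.0002 0.092  0.0171] w [ 0.15  0.13 -0.03]
```

>>> {"op": "arm_command", "data": {"rows": [{"dx": 0, "dy": 0.03, "dz": 0.005, "wx": 0, "wy": 0, "wz": 0, "gripper": -1}, {"dx": 0, "dy": 0.062, "dz": 0.011, "wx": 0, "wy": 0, "wz": 0, "gripper": -1}, {"dx": 0, "dy": 0.088, "dz": 0.016, "wx": 0, "wy": 0, "wz": 0, "gripper": -1}, {"dx": 0.02, "dy": 0.092, "dz": 0.017, "wx": 0, "wy": 0, "wz": 0, "gripper": -1}, {"dx": 0.04, "dy": 0.092, "dz": 0.017, "wx": 0, "wy": 0, "wz": 0, "gripper": -1}, {"dx": 0.06, "dy": 0.092, "dz": 0.017, "wx": 0, "wy": 0, "wz": 0, "gripper": -1}, {"dx": 0.075, "dy": 0.092, "dz": 0.017, "wx": 0, "wy": 0, "wz": 0, "gripper": -1}, {"dx": 0.075, "dy": 0.092, "dz": 0.017, "wx": 0, "wy": 0, "wz": 0, "gripper": -1}]}}

```text
clock: 3.5
position: [467.6, 199.4, 223.1]
ee_rot: [0.044, 0.706, -0.046, 0.705]
contact_force: [-0.6, 0.3, -0.4]
gripper_width: 85.5
```

Run:
```python
from h import *
st(); rel((468.8,200.1,146),down(np.radians(90-7.46)))
for n,b,f in(("top",(210,205,290,305),6),("side",(230,180,350,330),4)):
    d=get_image(n); im=cv2.cvtColor(d["img"],cv2.COLOR_RGB2BGR)[b[1]:b[3],b[0]:b[2]]
    cv2.imwrite(f"pics/g1_{n}.png",cv2.resize(im,None,fx=f,fy=f,interpolation=cv2.INTER_CUBIC)); print(proj(d,[arm.read_state()["position"]]))
```

```text
t 3.5 pos [467.64 199.36 223.07] F [-0.57  0.33 -0.45] M [-0.     0.035 -0.015] w 85.51 ydir 82.67 xax [-0.0019 -0.0025 -1.    ] j [ 7.230e-01  1.940e-01 -2.840e-01  1.000e-03 -1.095e+00 -2.422e+00]
d [0.0771 0.0011 0.0012] w [ 0.13 -0.09  0.16]
[[229.81751268 247.39834365]]
[[282.33341365 244.76065149]]
```

View pics/g1_top.png

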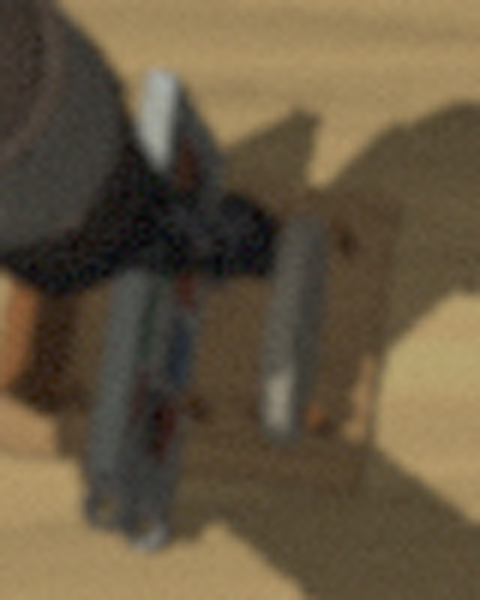

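View pics/g1_side.png

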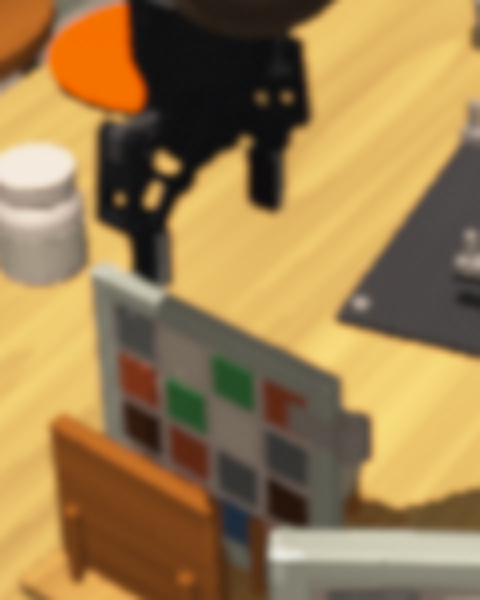

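>>> {"op": "arm_command", "data": {"rows": [{"dx": 0.015, "dy": 0.001, "dz": 0.001, "wx": 0, "wy": 0, "wz": 0, "gripper": -1}, {"dx": 0.035, "dy": 0.001, "dz": 0.001, "wx": 0, "wy": 0, "wz": 0.2, "gripper": -1}, {"dx": 0.055, "dy": 0.001, "dz": 0.001, "wx": 0, "wy": 0, "wz": 0.2, "gripper": -1}, {"dx": 0.07, "dy": 0.001, "dz": 0.001, "wx": 0, "wy": -0.1, "wz": 0.2, "gripper": -1}, {"dx": 0.077, "dy": 0.001, "dz": 0.001, "wx": 0, "wy": -0.1, "wz": 0.2, "gripper": -1}, {"dx": 0.077, "dy": 0.001, "dz": 0.001, "wx": 0, "wy": -0.1, "wz": 0.2, "gripper": -1}, {"dx": 0.077, "dy": 0.001, "dz": 0.001, "wx": 0, "wy": -0.1, "wz": 0.2, "gripper": -0.2}, {"dx": 0.077, "dy": 0.001, "dz": 0.001, "wx": 0, "wy": -0.1, "wz": 0.2, "gripper": 0.2}]}}

```text
clock: 4.4
position: [471.2, 201.5, 149.9]
ee_rot: [0.047, 0.703, -0.043, 0.708]
contact_force: [-0.5, -0.4, -0.4]
gripper_width: 59.0
```

Run:
```python
from h import *
st(); rel((468.8,200.1,146),down(np.radians(90-7.46)))
```

```text
t 4.4 pos [471.2  201.53 149.91] F [-0.54 -0.39 -0.44] M [ 0.027  0.028 -0.04 ] w 59.03 ydir 82.72 xax [ 0.007   0.0048 -1.    ] j [ 7.220e-01  2.690e-01 -3.880e-01  1.000e-03 -9.050e-01 -2.421e+00]
d [ 0.0039 -0.0017 -0.0022] w [ 0.18  0.36 -0.32]
```

>>> {"op": "arm_command", "data": {"rows": [{"dx": 0.004, "dy": -0.0017, "dz": -0.0022, "wx": 0, "wy": 0.3, "wz": -0.3, "gripper": 0.3}, {"dx": 0.004, "dy": -0.0017, "dz": -0.0022, "wx": 0, "wy": 0.3, "wz": -0.3, "gripper": 0.4}, {"dx": 0.004, "dy": -0.0017, "dz": -0.0022, "wx": 0, "wy": 0.3, "wz": -0.3, "gripper": 0.5}, {"dx": 0.004, "dy": -0.0017, "dz": -0.0022, "wx": 0, "wy": 0.3, "wz": -0.3, "gripper": 0.6}, {"dx": 0.004, "dy": -0.0017, "dz": -0.0022, "wx": 0, "wy": 0.3, "wz": -0.3, "gripper": 0.7}, {"dx": 0.004, "dy": -0.0017, "dz": -0.0022, "wx": 0, "wy": 0.3, "wz": -0.3, "gripper": 0.8}, {"dx": 0.004, "dy": -0.0017, "dz": -0.0022, "wx": 0, "wy": 0.3, "wz": -0.3, "gripper": 1}, {"dx": 0.004, "dy": -0.0017, "dz": -0.0022, "wx": 0, "wy": 0.3, "wz": -0.3, "gripper": 1}]}}

```text
clock: 5.2
position: [469.1, 200.3, 146.1]
ee_rot: [0.045, 0.705, -0.045, 0.706]
contact_force: [0.7, 0.8, 1.6]
gripper_width: 13.7
```

Run:
```python
from h import *
st(); rel((468.8,200.1,146),down(np.radians(90-7.46)))
```

```text
t 5.2 pos [469.07 200.26 146.12] F [0.69 0.78 1.62] M [-0.045 -0.078 -0.028] w 13.67 ydir 82.73 xax [ 1.8e-03  4.0e-04 -1.0e+00] j [ 7.230e-01  2.730e-01 -3.940e-01  1.000e-03 -9.020e-01 -2.421e+00]
d [ 0.0001 -0.0002 -0.0003] w [ 0.19  0.1  -0.04]
```

>>> {"op": "arm_command", "data": {"rows": [{"dx": -0.004, "dy": 0, "dz": 0, "wx": 0, "wy": 0, "wz": 0, "gripper": 1}, {"dx": -0.012, "dy": 0, "dz": 0, "wx": 0, "wy": 0, "wz": 0, "gripper": 1}, {"dx": -0.026, "dy": 0, "dz": 0, "wx": 0, "wy": 0, "wz": 0, "gripper": 1}, {"dx": -0.045, "dy": 0, "dz": 0, "wx": 0, "wy": 0, "wz": 0, "gripper": 1}, {"dx": -0.065, "dy": 0, "dz": 0, "wx": 0, "wy": 0, "wz": 0, "gripper": 1}, {"dx": -0.085, "dy": 0, "dz": 0, "wx": 0, "wy": 0, "wz": 0, "gripper": 1}, {"dx": -0.105, "dy": 0, "dz": 0, "wx": 0, "wy": 0, "wz": 0, "gripper": 1}, {"dx": -0.125, "dy": 0, "dz": 0, "wx": 0, "wy": 0, "wz": 0, "gripper": 1}]}}

```text
clock: 6.0
position: [467.9, 199.6, 271.4]
ee_rot: [0.045, 0.706, -0.045, 0.705]
contact_force: [0.4, 0.3, -4.5]
gripper_width: 13.4
```

Run:
```python
from h import *
p=np.load("stand.npy")
st(); 
print(p)
pin=np.array([460.7,-97.7]);x=np.array([np.cos(p[2]),np.sin(p[2])])
rel((*(pin+202*x),280),down(p[2]+np.pi/2))
```

```text
t 6.0 pos [467.89 199.63 271.38] F [ 0.38  0.25 -4.52] M [ 0.05  -0.163  0.024] w 13.39 ydir 82.71 xax [-6.e-04 -7.e-04 -1.e+00] j [ 0.723  0.158 -0.204  0.    -1.21  -2.421]
[ 4.40462469e+02 -2.02859045e+02  1.33062177e-01  3.32313546e+01
 -3.46571753e+00]
d [-0.0085 -0.2439  0.2258] w [-14.91  -0.03   0.04]
```

>>> {"op": "arm_command", "data": {"rows": [{"dx": -0.008, "dy": -0.012, "dz": 0.012, "wx": -1, "wy": 0, "wz": 0, "gripper": 1}, {"dx": -0.008, "dy": -0.036, "dz": 0.034, "wx": -2.5, "wy": 0, "wz": 0, "gripper": 1}, {"dx": -0.008, "dy": -0.066, "dz": 0.062, "wx": -4.5, "wy": 0, "wz": 0, "gripper": 1}, {"dx": -0.008, "dy": -0.096, "dz": 0.09, "wx": -6.5, "wy": 0, "wz": 0, "gripper": 1}, {"dx": -0.008, "dy": -0.126, "dz": 0.117, "wx": -8.5, "wy": 0, "wz": 0, "gripper": 1}, {"dx": -0.008, "dy": -0.156, "dz": 0.145, "wx": -10.5, "wy": 0, "wz": 0, "gripper": 1}, {"dx": -0.008, "dy": -0.186, "dz": 0.172, "wx": -12.5, "wy": 0, "wz": 0, "gripper": 1}, {"dx": -0.008, "dy": -0.214, "dz": 0.198, "wx": -14.5, "wy": 0, "wz": 0, "gripper": 1}]}}

```text
clock: 6.8
position: [637.0, -39.3, 278.5]
ee_rot: [-0.045, 0.707, 0.045, 0.704]
contact_force: [0.4, 0.1, -5.1]
gripper_width: 13.3
```

Run:
```python
from h import *
p=np.load("stand.npy")
st(); 
pin=np.array([460.7,-97.7]);x=np.array([np.cos(p[2]),np.sin(p[2])])
# grip TCP is 40 below top rim: underside = TCP-130 ; want underside 64+... 
rel((*(pin+202*x),200),down(p[2]+np.pi/2))
```

```text
t 6.8 pos [637.01 -39.35 278.48] F [ 0.37  0.1  -5.13] M [ 0.11  -0.106 -0.048] w 13.29 ydir 97.27 xax [-3.7e-03 -5.0e-04 -1.0e+00] j [ 0.191  0.383  0.124 -0.    -1.315 -1.635]
d [ 0.0784 -0.0343  0.02  ] w [-0.36 -0.21  0.  ]
```

>>> {"op": "arm_command", "data": {"rows": [{"dx": 0.008, "dy": -0.012, "dz": 0.007, "wx": 0, "wy": 0, "wz": 0, "gripper": 1}, {"dx": 0.022, "dy": -0.024, "dz": 0.014, "wx": -0.2, "wy": -0.1, "wz": 0, "gripper": 1}, {"dx": 0.038, "dy": -0.034, "dz": 0.02, "wx": -0.3, "wy": -0.2, "wz": 0, "gripper": 1}, {"dx": 0.054, "dy": -0.034, "dz": 0.02, "wx": -0.3, "wy": -0.2, "wz": 0, "gripper": 1}, {"dx": 0.068, "dy": -0.034, "dz": 0.02, "wx": -0.3, "wy": -0.2, "wz": 0, "gripper": 1}, {"dx": 0.078, "dy": -0.034, "dz": 0.02, "wx": -0.3, "wy": -0.2, "wz": 0, "gripper": 1}, {"dx": 0.078, "dy": -0.034, "dz": 0.02, "wx": -0.3, "wy": -0.2, "wz": 0, "gripper": 1}, {"dx": 0.078, "dy": -0.034, "dz": 0.02, "wx": -0.3, "wy": -0.2, "wz": 0, "gripper": 1}]}}

```text
clock: 7.6
position: [661.0, -70.2, 200.8]
ee_rot: [-0.047, 0.705, 0.047, 0.706]
contact_force: [-0.5, -0.1, -5.3]
gripper_width: 13.1
```

Run:
```python
from h import *
import pickle
p=np.load("stand.npy")
st(); D1={}
pin=np.array([460.7,-97.7]);x=np.array([np.cos(p[2]),np.sin(p[2])])
rel((*(pin+112*x),200),down(p[2]+np.pi/2))
for n,b,f in(("top",(320,190,440,290),6),("side",(250,140,410,280),5)):
    d=get_image(n); D1[n]=d;im=cv2.cvtColor(d["img"],cv2.COLOR_RGB2BGR)[b[1]:b[3],b[0]:b[2]]
    cv2.imwrite(f"pics/g2_{n}.png",cv2.resize(im,None,fx=f,fy=f,interpolation=cv2.INTER_CUBIC))
pickle.dump(D1,open("d1.pkl","wb"))
```

```text
t 7.6 pos [661.04 -70.23 200.79] F [-0.54 -0.11 -5.28] M [ 0.037 -0.124  0.063] w 13.12 ydir 97.62 xax [ 3.e-04 -4.e-04 -1.e+00] j [ 0.137  0.472  0.07   0.    -1.168 -1.575]
d [ 0.0008 -0.0007 -0.0902] w [-0.    0.02  0.02]
```

View pics/g2_top.png

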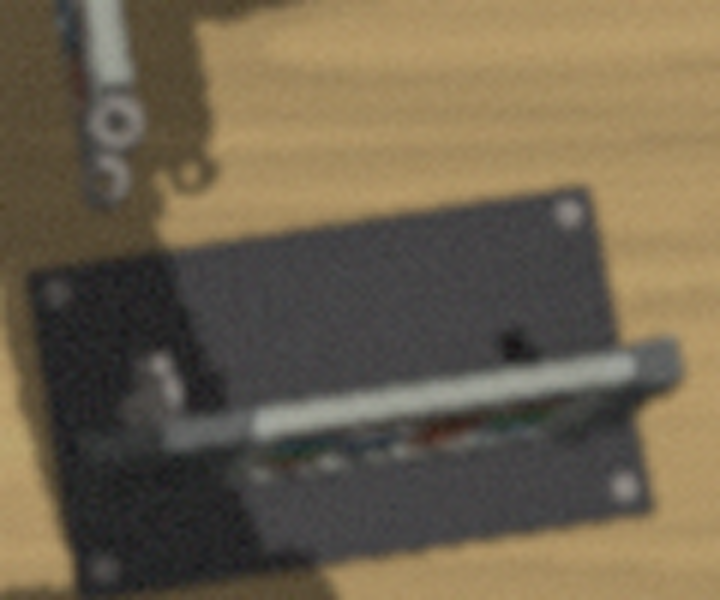

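View pics/g2_side.png

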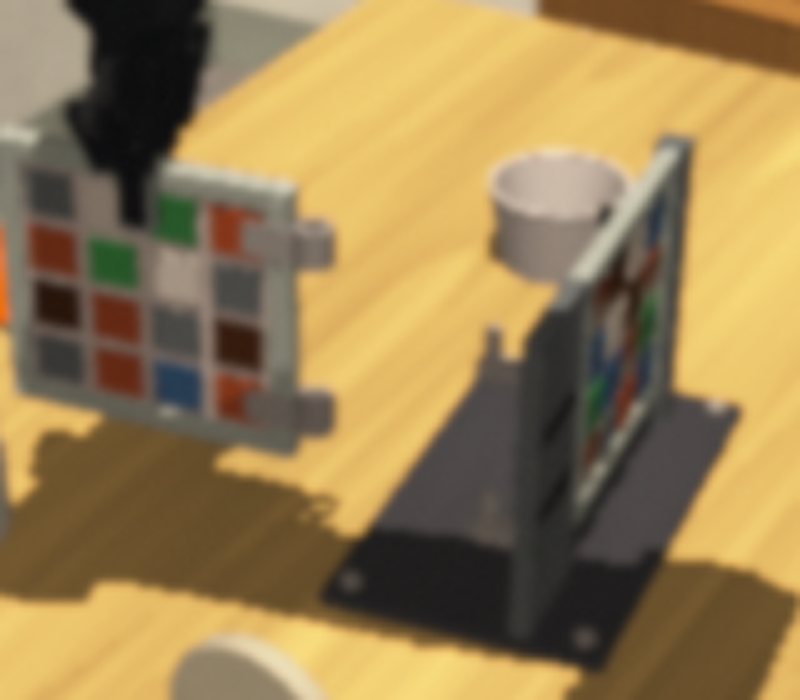

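```bash
cat > leaf.py <<'E'
from st import *
def leafpts(c,yaw,zu):
    """c: leaf centre xy, zu underside"""
    t=np.linspace(0,2*np.pi,25); P=[]
    for z0 in (zu+20,zu+126):
        for z in (z0,z0+24):
            for r in ((11,6.2) if z>z0 else (11,)):
                P.append(np.c_[-102+r*np.cos(t),r*np.sin(t),0*t+z])
    for y in(-7,7): P.append([(-90,y,zu),(90,y,zu),(90,y,zu+170),(-90,y,zu+170),(-90,y,zu)])
    return [T((c[0],c[1],yaw),q) for q in P]
E
python3 - <<'E'
from leaf import *
D1=pickle.load(open("d1.pkl","rb")); p=np.load("stand.npy")
c=(661.04,-70.23); yaw=np.radians(7.62)
P=leafpts(c,yaw,70.8)
overlay(D1["top"],P,325,190,365,230,14,"pics/l_top.png");overlay(D1["side"],P,250,160,330,235,8,"pics/l_side.png")
E
```

```text
(no output)
```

View pics/l_top.png

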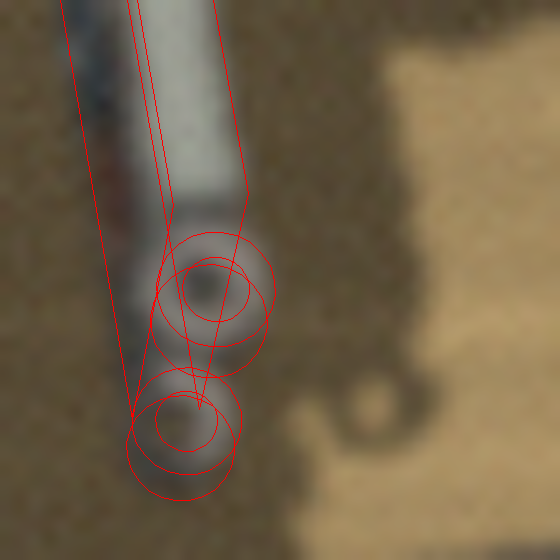

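View pics/l_side.png

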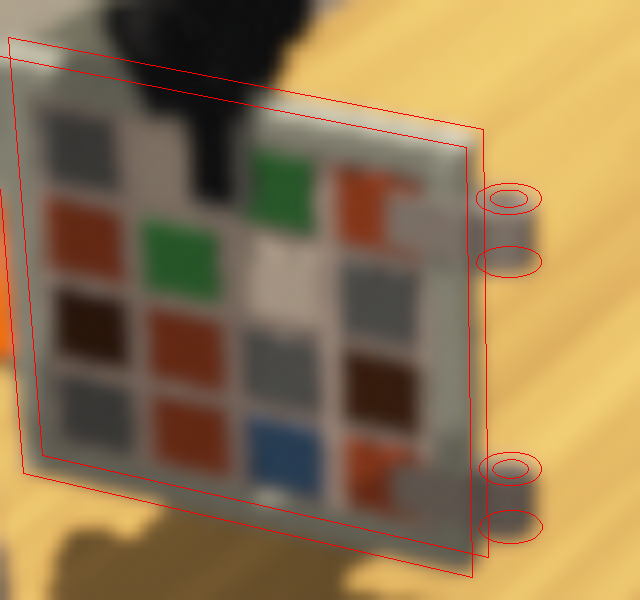

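>>> {"op": "arm_command", "data": {"rows": [{"dx": 0.0, "dy": 0, "dz": -0.008, "wx": 0, "wy": 0, "wz": 0, "gripper": 1}, {"dx": 0.0, "dy": 0, "dz": -0.022, "wx": 0, "wy": 0, "wz": 0, "gripper": 1}, {"dx": 0.0, "dy": 0, "dz": -0.038, "wx": 0, "wy": 0, "wz": 0, "gripper": 1}, {"dx": 0.0, "dy": -0.0007, "dz": -0.054, "wx": 0, "wy": 0, "wz": 0, "gripper": 1}, {"dx": 0.0, "dy": -0.0007, "dz": -0.066, "wx": 0, "wy": 0, "wz": 0, "gripper": 1}, {"dx": 0.0, "dy": -0.0007, "dz": -0.07, "wx": 0, "wy": 0, "wz": 0, "gripper": 1}, {"dx": 0.0, "dy": -0.0007, "dz": -0.07, "wx": 0, "wy": 0, "wz": 0, "gripper": 1}, {"dx": 0.0, "dy": -0.0007, "dz": -0.07, "wx": 0, "wy": 0, "wz": 0, "gripper": 1}]}}

```text
clock: 8.5
position: [592.9, -80.2, 201.9]
ee_rot: [-0.047, 0.704, 0.047, 0.707]
contact_force: [0.6, 0.2, -5.5]
gripper_width: 13.3
```

Run:
```python
from leaf import *
p=np.load("stand.npy")
s=st(); D1={n:get_image(n) for n in("top","side")}; D1["s"]=s
pickle.dump(D1,open("d2.pkl","wb"))
M=R.from_quat(s["ee_rot"]).as_matrix();yaw=np.arctan2(M[1,1],M[0,1])-np.pi/2
P=leafpts(s["position"][:2],yaw,s["position"][2]-130)
PP=[T(p,q) for q in pin(p[4],160)+pin(p[4],54)]
overlay(D1["top"],P+PP,328,215,368,260,14,"pics/l2_top.png");overlay(D1["side"],P+PP,300,170,370,250,8,"pics/l2_side.png")
overlay(D1["top"],[],328,215,368,260,14,"pics/l2_top_n.png");overlay(D1["side"],[],300,170,370,250,8,"pics/l2_side_n.png")
```

```text
t 8.5 pos [592.9  -80.2  201.92] F [ 0.63  0.2  -5.53] M [ 0.009 -0.057 -0.035] w 13.31 ydir 97.61 xax [ 3.7e-03 -1.0e-04 -1.0e+00] j [ 1.360e-01  3.600e-01 -1.070e-01  1.000e-03 -1.100e+00 -1.574e+00]
```

View pics/l2_top.png

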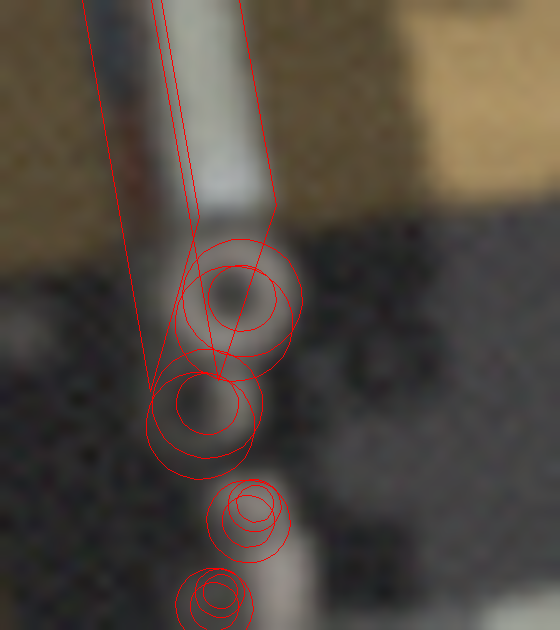

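View pics/l2_side.png

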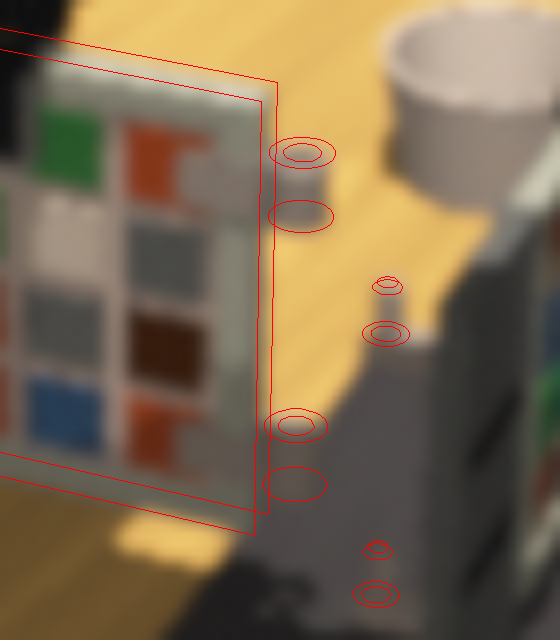

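View pics/l2_top_n.png

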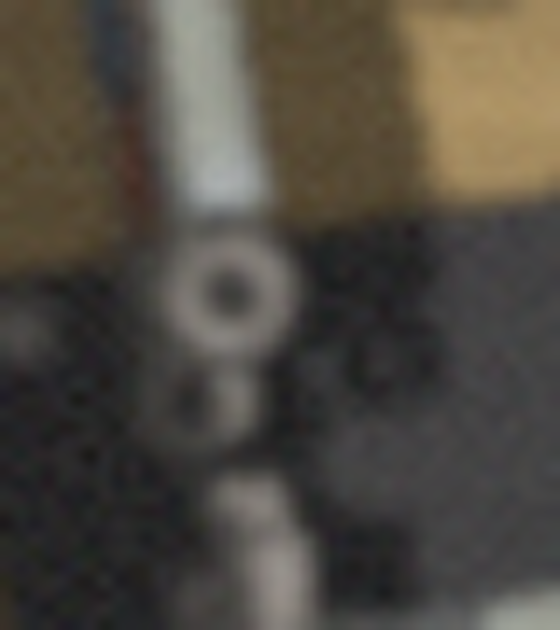

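View pics/l2_side_n.png

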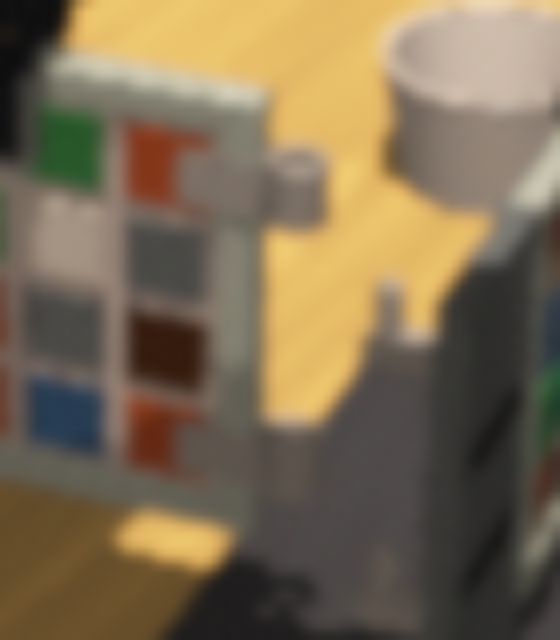

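Run:
```python
from leaf import *
D1=pickle.load(open("d2.pkl","rb"))
def J(d,P):
    P=np.array(P,float); return np.array([(proj(d,[P+e])-proj(d,[P-e]))[0]/2 for e in np.eye(3)]).T
A=np.r_[J(D1["top"],(480,-95,200)),J(D1["side"],(480,-95,200))]; print(A.round(3))
b=np.array([0,-.35,1.3,-.7])
print(np.linalg.lstsq(A,b,rcond=None)[0], np.linalg.lstsq(A[:,:2],b,rcond=None)[0])
```

```text
[[-0.015 -0.384  0.025]
 [-0.378  0.01  -0.071]
 [-0.333 -0.179  0.009]
 [-0.094  0.16  -0.33 ]]
[-1.3503958  -0.54481707  2.6673255 ] [-0.61861556 -1.55328199]
```

```bash
cat > go.py <<'E'
from leaf import *
import sys
p=np.load("stand.npy")
def target(r,z,off=0):
    pinw=T(p,[(34,105+p[4],0)])[0,:2]+np.array(r); x=np.array([np.cos(p[2]),np.sin(p[2])])
    return rel((*(pinw+(102+off)*x),z),down(p[2]+np.pi/2))
E
python3 - <<'E'
from go import *
st(); target((-.9,-.9),192)
E
```

```text
t 8.6 pos [592.85 -80.16 201.5 ] F [ 0.74  0.32 -4.81] M [-0.081  0.    -0.005] w 13.4 ydir 97.61 xax [ 2.7e-03 -1.0e-04 -1.0e+00] j [ 1.360e-01  3.600e-01 -1.070e-01  1.000e-03 -1.101e+00 -1.574e+00]
d [ 0.0094 -0.0006 -0.0324] w [-0.01  0.15  0.03]
```

>>> {"op": "arm_command", "data": {"rows": [{"dx": 0.0, "dy": 0, "dz": -0.005, "wx": 0, "wy": 0, "wz": 0, "gripper": 1}, {"dx": 0.001, "dy": 0, "dz": -0.011, "wx": 0, "wy": 0.1, "wz": 0, "gripper": 1}, {"dx": 0.002, "dy": -0.0006, "dz": -0.018, "wx": 0, "wy": 0.1, "wz": 0, "gripper": 1}, {"dx": 0.003, "dy": -0.0006, "dz": -0.025, "wx": 0, "wy": 0.1, "wz": 0, "gripper": 1}, {"dx": 0.005, "dy": -0.0006, "dz": -0.03, "wx": 0, "wy": 0.15, "wz": 0, "gripper": 1}, {"dx": 0.0055, "dy": -0.0006, "dz": -0.0324, "wx": 0, "wy": 0.15, "wz": 0, "gripper": 1}, {"dx": 0.0055, "dy": -0.0006, "dz": -0.0324, "wx": 0, "wy": 0.15, "wz": 0, "gripper": 1}, {"dx": 0.0055, "dy": -0.0006, "dz": -0.0324, "wx": 0, "wy": 0.15, "wz": 0, "gripper": 1}]}}

```text
clock: 9.4
position: [561.1, -85.0, 196.1]
ee_rot: [-0.047, 0.705, 0.047, 0.706]
contact_force: [-0.5, 0.2, -5.3]
gripper_width: 13.5
```

Run:
```python
from go import *
s=st(); target((-.9,-.9),196); D1={n:get_image(n) for n in("top","side")}; D1["s"]=s
pickle.dump(D1,open("d3.pkl","wb"))
overlay(D1["top"],[],328,220,368,260,14,"pics/l3_top.png");overlay(D1["side"],[],310,170,370,250,9,"pics/l3_side.png")
```

```text
t 9.4 pos [561.09 -85.05 196.12] F [-0.53  0.24 -5.32] M [ 0.009 -0.028  0.006] w 13.49 ydir 97.62 xax [ 8.e-04 -5.e-04 -1.e+00] j [ 1.350e-01  3.150e-01 -1.900e-01  1.000e-03 -1.065e+00 -1.574e+00]
d [ 0.0001 -0.     -0.0002] w [-0.01  0.04  0.04]
```

View pics/l3_top.png

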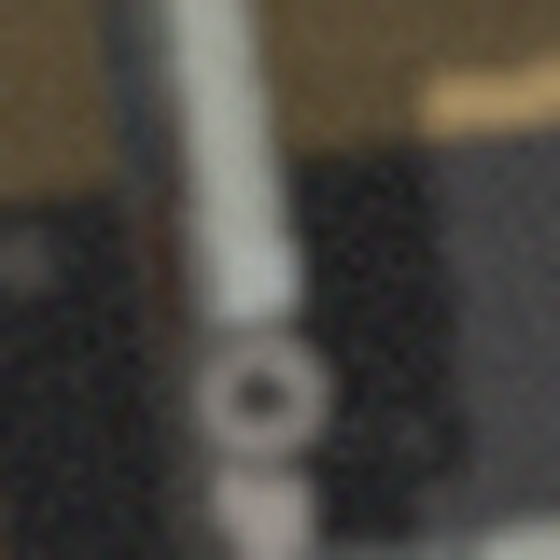

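View pics/l3_side.png

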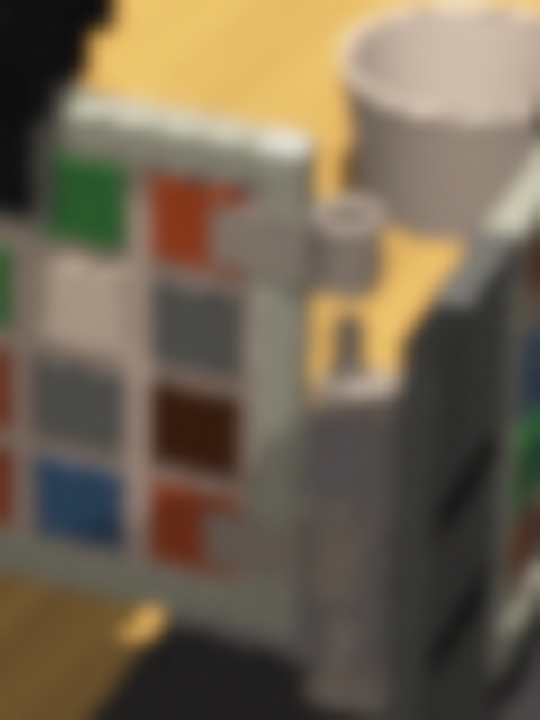

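>>> {"op": "arm_command", "data": {"rows": [{"dx": 0.001, "dy": 0, "dz": 0, "wx": 0, "wy": 0, "wz": 0, "gripper": 1}, {"dx": 0.002, "dy": 0, "dz": 0, "wx": 0, "wy": 0, "wz": 0, "gripper": 1}, {"dx": 0.003, "dy": 0, "dz": 0, "wx": 0, "wy": 0, "wz": 0, "gripper": 1}, {"dx": 0.004, "dy": 0, "dz": 0, "wx": 0, "wy": 0, "wz": 0, "gripper": 1}, {"dx": 0.005, "dy": 0, "dz": 0, "wx": 0, "wy": 0, "wz": 0, "gripper": 1}, {"dx": 0.006, "dy": 0, "dz": 0, "wx": 0, "wy": 0, "wz": 0, "gripper": 1}, {"dx": 0.007, "dy": 0, "dz": 0, "wx": 0, "wy": 0, "wz": 0, "gripper": 1}, {"dx": 0.008, "dy": 0, "dz": 0, "wx": 0, "wy": 0, "wz": 0, "gripper": 1}]}}

```text
clock: 10.3
position: [561.2, -85.0, 188.0]
ee_rot: [-0.047, 0.705, 0.047, 0.706]
contact_force: [0.2, 1.2, -5.3]
gripper_width: 13.4
```

Run:
```python
from go import *
s=st(); target((-.9,-.9),188)
```

```text
t 10.3 pos [561.16 -85.   187.95] F [ 0.15  1.17 -5.33] M [-0.012  0.006  0.01 ] w 13.35 ydir 97.62 xax [ 6.e-04 -5.e-04 -1.e+00] j [ 1.350e-01  3.220e-01 -2.010e-01  1.000e-03 -1.047e+00 -1.574e+00]
d [-0.     -0.     -0.0003] w [-0.01  0.03  0.03]
```

>>> {"op": "arm_command", "data": {"rows": [{"dx": 0.0005, "dy": 0, "dz": 0, "wx": 0, "wy": 0, "wz": 0, "gripper": 1}, {"dx": 0.001, "dy": 0, "dz": 0, "wx": 0, "wy": 0, "wz": 0, "gripper": 1}, {"dx": 0.0015, "dy": 0, "dz": 0, "wx": 0, "wy": 0, "wz": 0, "gripper": 1}, {"dx": 0.002, "dy": 0, "dz": 0, "wx": 0, "wy": 0, "wz": 0, "gripper": 1}, {"dx": 0.0025, "dy": 0, "dz": 0, "wx": 0, "wy": 0, "wz": 0, "gripper": 1}, {"dx": 0.003, "dy": 0, "dz": 0, "wx": 0, "wy": 0, "wz": 0, "gripper": 1}, {"dx": 0.0035, "dy": 0, "dz": 0, "wx": 0, "wy": 0, "wz": 0, "gripper": 1}, {"dx": 0.004, "dy": 0, "dz": 0, "wx": 0, "wy": 0, "wz": 0, "gripper": 1}]}}

```text
clock: 11.1
position: [561.2, -85.0, 183.9]
ee_rot: [-0.047, 0.705, 0.047, 0.706]
contact_force: [0.3, -0.5, -5.1]
gripper_width: 13.6
```

Run:
```python
from go import *
s=st(); target((-.9,-.9),184)
```

```text
t 11.1 pos [561.18 -85.04 183.89] F [ 0.32 -0.53 -5.14] M [ 0.033 -0.022  0.004] w 13.6 ydir 97.61 xax [ 6.e-04 -5.e-04 -1.e+00] j [ 1.350e-01  3.260e-01 -2.070e-01  1.000e-03 -1.038e+00 -1.574e+00]
d [-0.0001  0.     -0.0003] w [-0.01  0.03  0.03]
```

Still free; continue at 0.3 mm per row.

>>> {"op": "arm_command", "data": {"rows": [{"dx": 0.0003, "dy": 0, "dz": 0, "wx": 0, "wy": 0, "wz": 0, "gripper": 1}, {"dx": 0.0006, "dy": 0, "dz": 0, "wx": 0, "wy": 0, "wz": 0, "gripper": 1}, {"dx": 0.0009, "dy": 0, "dz": 0, "wx": 0, "wy": 0, "wz": 0, "gripper": 1}, {"dx": 0.0012, "dy": 0, "dz": 0, "wx": 0, "wy": 0, "wz": 0, "gripper": 1}, {"dx": 0.0015, "dy": 0, "dz": 0, "wx": 0, "wy": 0, "wz": 0, "gripper": 1}, {"dx": 0.0018, "dy": 0, "dz": 0, "wx": 0, "wy": 0, "wz": 0, "gripper": 1}, {"dx": 0.0021, "dy": 0, "dz": 0, "wx": 0, "wy": 0, "wz": 0, "gripper": 1}, {"dx": 0.0025, "dy": 0, "dz": 0, "wx": 0, "wy": 0, "wz": 0, "gripper": 1}]}}

```text
clock: 11.9
position: [561.2, -85.2, 181.7]
ee_rot: [-0.047, 0.705, 0.047, 0.706]
contact_force: [-0.6, -0.6, -2.3]
gripper_width: 13.2
```

Run:
```python
from go import *
s=st(); target((-.9,-.9),181.5)
```

```text
t 11.9 pos [561.2  -85.17 181.67] F [-0.56 -0.58 -2.31] M [-0.228  0.288  0.072] w 13.17 ydir 97.64 xax [ 6.e-04 -1.e-03 -1.e+00] j [ 1.350e-01  3.280e-01 -2.100e-01  1.000e-03 -1.032e+00 -1.573e+00]
d [ 0.0002  0.0001 -0.0003] w [0.01 0.02 0.06]
```

>>> {"op": "arm_command", "data": {"rows": [{"dx": -0.0005, "dy": 0, "dz": 0, "wx": 0, "wy": 0, "wz": 0, "gripper": 1}, {"dx": -0.0005, "dy": -0.0003, "dz": 0, "wx": 0, "wy": 0, "wz": 0, "gripper": 1}, {"dx": -0.0005, "dy": -0.0006, "dz": 0, "wx": 0, "wy": 0, "wz": 0, "gripper": 1}, {"dx": -0.0005, "dy": -0.0008, "dz": 0, "wx": 0, "wy": 0, "wz": 0, "gripper": 1}, {"dx": -0.0002, "dy": -0.0008, "dz": 0, "wx": 0, "wy": 0, "wz": 0, "gripper": 1}, {"dx": 0.0, "dy": -0.0008, "dz": 0, "wx": 0, "wy": 0, "wz": 0, "gripper": 1}, {"dx": 0.0002, "dy": -0.0008, "dz": 0, "wx": 0, "wy": 0, "wz": 0, "gripper": 1}, {"dx": 0.0002, "dy": -0.0008, "dz": 0, "wx": 0, "wy": 0, "wz": 0, "gripper": 1}]}}

```text
clock: 12.7
position: [561.3, -86.0, 181.4]
ee_rot: [-0.047, 0.705, 0.047, 0.706]
contact_force: [-0.7, -1.4, -5.2]
gripper_width: 13.1
```

Run:
```python
from go import *
s=st(); target((-.9,-1.7),181.5)
```

```text
t 12.7 pos [561.3  -86.01 181.44] F [-0.7  -1.39 -5.15] M [-0.144  0.061  0.056] w 13.13 ydir 97.64 xax [ 5.e-04 -1.e-03 -1.e+00] j [ 1.340e-01  3.290e-01 -2.090e-01  1.000e-03 -1.032e+00 -1.572e+00]
d [-0.0001  0.0002 -0.0004] w [0.01 0.02 0.06]
```

>>> {"op": "arm_command", "data": {"rows": [{"dx": 0.0, "dy": -0.0003, "dz": 0, "wx": 0, "wy": 0, "wz": 0, "gripper": 1}, {"dx": 0.0, "dy": -0.0006, "dz": 0, "wx": 0, "wy": 0, "wz": 0, "gripper": 1}, {"dx": 0.0003, "dy": -0.0006, "dz": 0, "wx": 0, "wy": 0, "wz": 0, "gripper": 1}, {"dx": 0.0006, "dy": -0.0006, "dz": 0, "wx": 0, "wy": 0, "wz": 0, "gripper": 1}, {"dx": 0.0009, "dy": -0.0006, "dz": 0, "wx": 0, "wy": 0, "wz": 0, "gripper": 1}, {"dx": 0.0012, "dy": -0.0006, "dz": 0, "wx": 0, "wy": 0, "wz": 0, "gripper": 1}, {"dx": 0.0015, "dy": -0.0006, "dz": 0, "wx": 0, "wy": 0, "wz": 0, "gripper": 1}, {"dx": 0.0015, "dy": -0.0006, "dz": 0, "wx": 0, "wy": 0, "wz": 0, "gripper": 1}]}}

```text
clock: 13.5
position: [561.4, -86.6, 179.9]
ee_rot: [-0.047, 0.705, 0.047, 0.706]
contact_force: [0.6, 0.4, -5.4]
gripper_width: 13.0
```

Run:
```python
from go import *
s=st(); target((-.9,-2.3),180)
```

```text
t 13.5 pos [561.39 -86.57 179.89] F [ 0.56  0.39 -5.4 ] M [-0.03   0.02  -0.009] w 13.03 ydir 97.64 xax [ 5.e-04 -1.e-03 -1.e+00] j [ 1.330e-01  3.310e-01 -2.110e-01  1.000e-03 -1.029e+00 -1.571e+00]
d [-0.0001  0.0002 -0.0005] w [0.01 0.02 0.06]
```

>>> {"op": "arm_command", "data": {"rows": [{"dx": 0.0006, "dy": 0, "dz": 0, "wx": 0, "wy": 0, "wz": 0, "gripper": 1}, {"dx": 0.0012, "dy": 0, "dz": 0, "wx": 0, "wy": 0, "wz": 0, "gripper": 1}, {"dx": 0.0018, "dy": 0, "dz": 0, "wx": 0, "wy": 0, "wz": 0, "gripper": 1}, {"dx": 0.0024, "dy": 0, "dz": 0, "wx": 0, "wy": 0, "wz": 0, "gripper": 1}, {"dx": 0.003, "dy": 0, "dz": 0, "wx": 0, "wy": 0, "wz": 0, "gripper": 1}, {"dx": 0.0036, "dy": 0, "dz": 0, "wx": 0, "wy": 0, "wz": 0, "gripper": 1}, {"dx": 0.0042, "dy": 0, "dz": 0, "wx": 0, "wy": 0, "wz": 0, "gripper": 1}, {"dx": 0.0048, "dy": 0, "dz": 0, "wx": 0, "wy": 0, "wz": 0, "gripper": 1}]}}

```text
clock: 14.3
position: [561.4, -86.6, 175.0]
ee_rot: [-0.047, 0.705, 0.047, 0.706]
contact_force: [-1.0, 1.0, -5.3]
gripper_width: 13.2
```

Run:
```python
from go import *
s=st(); target((-.9,-2.3),175)
d=get_image("side"); overlay(d,[],310,170,370,250,9,"pics/l4_side.png")
```

```text
t 14.3 pos [561.36 -86.58 175.03] F [-0.96  1.   -5.28] M [ 0.017 -0.003  0.019] w 13.18 ydir 97.64 xax [ 4.e-04 -1.e-03 -1.e+00] j [ 1.330e-01  3.350e-01 -2.180e-01  1.000e-03 -1.018e+00 -1.571e+00]
d [ 0.      0.0002 -0.0005] w [0.01 0.02 0.06]
```

View pics/l4_side.png

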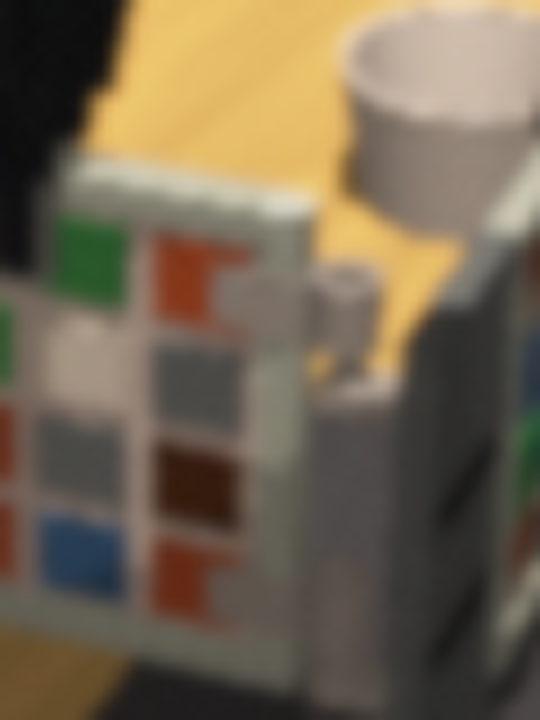

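>>> {"op": "arm_command", "data": {"rows": [{"dx": 0.001, "dy": 0, "dz": 0, "wx": 0, "wy": 0, "wz": 0, "gripper": 1}, {"dx": 0.002, "dy": 0, "dz": 0, "wx": 0, "wy": 0, "wz": 0, "gripper": 1}, {"dx": 0.003, "dy": 0, "dz": 0, "wx": 0, "wy": 0, "wz": 0, "gripper": 1}, {"dx": 0.004, "dy": 0, "dz": 0, "wx": 0, "wy": 0, "wz": 0, "gripper": 1}, {"dx": 0.005, "dy": 0, "dz": 0, "wx": 0, "wy": 0, "wz": 0, "gripper": 1}, {"dx": 0.006, "dy": 0, "dz": 0, "wx": 0, "wy": 0, "wz": 0, "gripper": 1}, {"dx": 0.007, "dy": 0, "dz": 0, "wx": 0, "wy": 0, "wz": 0, "gripper": 1}, {"dx": 0.0075, "dy": 0, "dz": 0, "wx": 0, "wy": 0, "wz": 0, "gripper": 1}]}}

```text
clock: 15.15
position: [561.2, -86.6, 167.3]
ee_rot: [-0.047, 0.706, 0.047, 0.706]
contact_force: [0.5, -0.9, -5.3]
gripper_width: 13.1
```

Run:
```python
from go import *
s=st()
```

```text
t 15.15 pos [561.24 -86.56 167.28] F [ 0.46 -0.93 -5.3 ] M [ 0.019 -0.019  0.054] w 13.11 ydir 97.63 xax [ 1.e-04 -9.e-04 -1.e+00] j [ 1.330e-01  3.430e-01 -2.280e-01  1.000e-03 -1.000e+00 -1.571e+00]
```

>>> {"op": "arm_command", "data": {"rows": [{"dx": 0.0004, "dy": 0, "dz": 0, "wx": 0, "wy": 0, "wz": 0, "gripper": 1}, {"dx": 0.0008, "dy": 0, "dz": 0, "wx": 0, "wy": 0, "wz": 0, "gripper": 1}, {"dx": 0.0012, "dy": 0, "dz": 0, "wx": 0, "wy": 0, "wz": 0, "gripper": 1}, {"dx": 0.0016, "dy": 0, "dz": 0, "wx": 0, "wy": 0, "wz": 0, "gripper": 1}, {"dx": 0.002, "dy": 0, "dz": 0, "wx": 0, "wy": 0, "wz": 0, "gripper": 1}, {"dx": 0.0024, "dy": 0, "dz": 0, "wx": 0, "wy": 0, "wz": 0, "gripper": 1}, {"dx": 0.0028, "dy": 0, "dz": 0, "wx": 0, "wy": 0, "wz": 0, "gripper": 1}, {"dx": 0.0028, "dy": 0, "dz": 0, "wx": 0, "wy": 0, "wz": 0, "gripper": 1}]}}

```text
clock: 15.95
position: [561.2, -86.6, 164.4]
ee_rot: [-0.047, 0.706, 0.047, 0.705]
contact_force: [-0.3, 0.3, -4.6]
gripper_width: 13.3
```

Run:
```python
from go import *
s=st()
```

```text
t 15.95 pos [561.21 -86.56 164.4 ] F [-0.34  0.33 -4.57] M [ 0.039 -0.023 -0.018] w 13.32 ydir 97.63 xax [-1.e-04 -9.e-04 -1.e+00] j [ 1.330e-01  3.460e-01 -2.320e-01  1.000e-03 -9.940e-01 -1.571e+00]
```

>>> {"op": "arm_command", "data": {"rows": [{"dx": 0.0002, "dy": 0, "dz": 0, "wx": 0, "wy": 0, "wz": 0, "gripper": 1}, {"dx": 0.0004, "dy": 0, "dz": 0, "wx": 0, "wy": 0, "wz": 0, "gripper": 1}, {"dx": 0.0006, "dy": 0, "dz": 0, "wx": 0, "wy": 0, "wz": 0, "gripper": 1}, {"dx": 0.0008, "dy": 0, "dz": 0, "wx": 0, "wy": 0, "wz": 0, "gripper": 1}, {"dx": 0.001, "dy": 0, "dz": 0, "wx": 0, "wy": 0, "wz": 0, "gripper": 1}, {"dx": 0.0012, "dy": 0, "dz": 0, "wx": 0, "wy": 0, "wz": 0, "gripper": 1}, {"dx": 0.0014, "dy": 0, "dz": 0, "wx": 0, "wy": 0, "wz": 0, "gripper": 1}, {"dx": 0.0014, "dy": 0, "dz": 0, "wx": 0, "wy": 0, "wz": 0, "gripper": 1}]}}

```text
clock: 16.75
position: [561.6, -86.6, 163.7]
ee_rot: [-0.048, 0.705, 0.047, 0.706]
contact_force: [-0.4, 0.4, 1.6]
gripper_width: 13.1
```

Run:
```python
from go import *
s=st()
```

```text
t 16.75 pos [561.56 -86.6  163.71] F [-0.39  0.35  1.63] M [ 0.159  0.434 -0.034] w 13.13 ydir 97.65 xax [ 0.001  -0.0012 -1.    ] j [ 0.133  0.346 -0.233  0.002 -0.991 -1.571]
```

>>> {"op": "arm_command", "data": {"rows": [{"dx": -0.0005, "dy": 0, "dz": 0, "wx": 0, "wy": 0, "wz": 0, "gripper": 1}, {"dx": -0.0005, "dy": 0, "dz": 0, "wx": 0, "wy": 0, "wz": 0, "gripper": 1}, {"dx": -0.0005, "dy": 0, "dz": 0, "wx": 0, "wy": 0, "wz": 0, "gripper": 0.5}, {"dx": -0.0005, "dy": 0, "dz": 0, "wx": 0, "wy": 0, "wz": 0, "gripper": 0.3}, {"dx": -0.0005, "dy": 0, "dz": 0, "wx": 0, "wy": 0, "wz": 0, "gripper": 0.1}, {"dx": -0.0005, "dy": 0, "dz": 0, "wx": 0, "wy": 0, "wz": 0, "gripper": 0.0}, {"dx": -0.0005, "dy": 0, "dz": 0, "wx": 0, "wy": 0, "wz": 0, "gripper": 0.0}, {"dx": -0.0005, "dy": 0, "dz": 0, "wx": 0, "wy": 0, "wz": 0, "gripper": 0.0}]}}

```text
clock: 17.55
position: [561.6, -86.6, 164.3]
ee_rot: [-0.048, 0.705, 0.047, 0.706]
contact_force: [-0.5, 0.1, -0.5]
gripper_width: 42.7
```

Run:
```python
from go import *
s=st()
D1={n:get_image(n) for n in("top","side")}
overlay(D1["top"],[],320,200,380,265,9,"pics/l5_top.png");overlay(D1["side"],[],270,170,380,260,7,"pics/l5_side.png")
```

```text
t 17.55 pos [561.63 -86.65 164.29] F [-0.52  0.11 -0.46] M [0.024 0.053 0.022] w 42.66 ydir 97.65 xax [ 0.0012 -0.0012 -1.    ] j [ 0.133  0.346 -0.232  0.002 -0.992 -1.571]
```

View pics/l5_top.png

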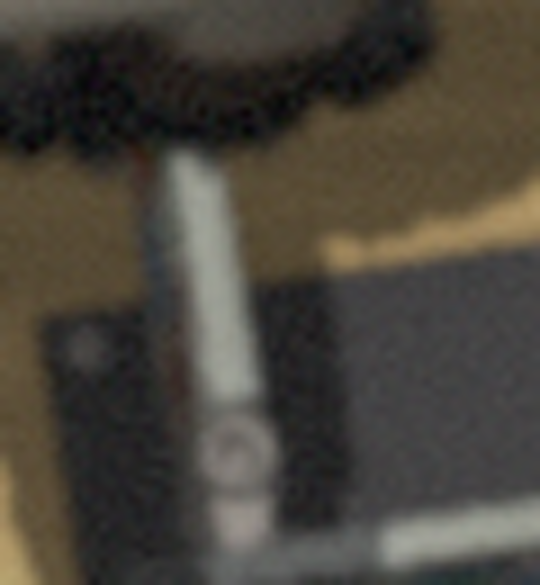

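View pics/l5_side.png

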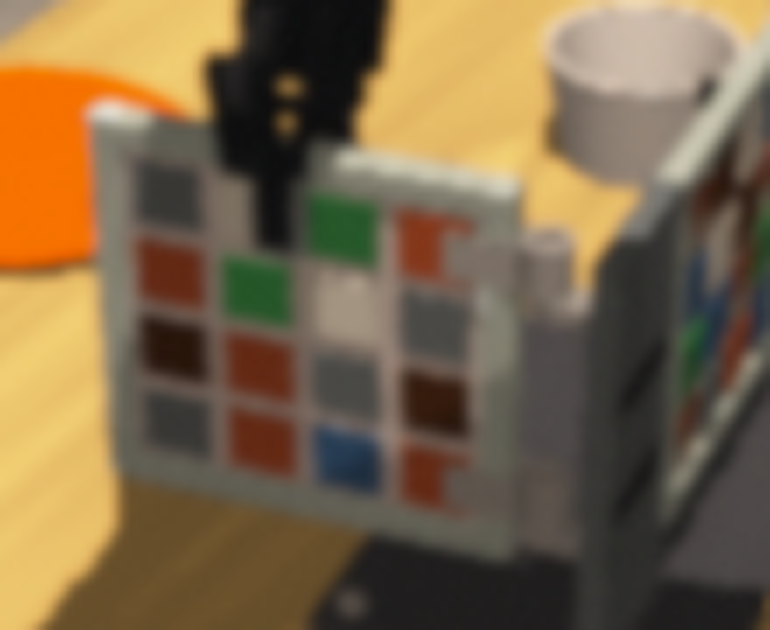

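```bash
cat > sw.py <<'E'
from go import *
PIN=np.array([460.3,-100.1]);A=p[2]
def pose(th,d=21.5,r=150,z=172):
    t=np.radians(th);u=np.array([np.cos(t),-np.sin(t)]);n=np.array([np.sin(t),np.cos(t)])
    q=r*u+d*n;c,s=np.cos(A),np.sin(A)
    return np.array([PIN[0]+c*q[0]-s*q[1],PIN[1]+s*q[0]+c*q[1],z]),down(A-t+np.pi/2)
def rows(ths,d=21.5,r=150,z=172):
    for th in ths: P,M=pose(th,d,r,z); print(th,end=" "); rel(P,M)
E
python3 - <<'E'
from sw import *
s=st()
P,M=pose(0,40); P2=s["position"].copy(); P2[2]=222; rel(P2,M); P[2]=222; rel(P,M)
E
```

```text
t 17.65 pos [561.58 -86.61 164.22] F [-0.75 -0.7  -0.19] M [ 0.019  0.015 -0.027] w 42.54 ydir 97.65 xax [ 0.001  -0.0012 -1.    ] j [ 0.133  0.346 -0.232  0.002 -0.992 -1.571]
d [-0.0578 -0.0001  0.    ] w [0.02 0.05 0.07]
d [-0.0578  0.04    0.0479] w [0.02 0.05 0.07]
```

>>> {"op": "arm_command", "data": {"rows": [{"dx": -0.01, "dy": 0, "dz": 0, "wx": 0, "wy": 0, "wz": 0, "gripper": 0}, {"dx": -0.025, "dy": 0, "dz": 0, "wx": 0, "wy": 0, "wz": 0, "gripper": 0}, {"dx": -0.042, "dy": 0, "dz": 0, "wx": 0, "wy": 0, "wz": 0, "gripper": 0}, {"dx": -0.058, "dy": 0, "dz": 0, "wx": 0, "wy": 0, "wz": 0, "gripper": 0}, {"dx": -0.06, "dy": 0, "dz": 0, "wx": 0, "wy": 0, "wz": 0, "gripper": 0}, {"dx": -0.06, "dy": 0.012, "dz": 0.015, "wx": 0, "wy": 0, "wz": 0, "gripper": 0.2}, {"dx": -0.06, "dy": 0.028, "dz": 0.033, "wx": 0, "wy": 0, "wz": 0, "gripper": 0.6}, {"dx": -0.06, "dy": 0.04, "dz": 0.048, "wx": 0, "wy": 0, "wz": 0, "gripper": 1}]}}

```text
clock: 18.45
position: [604.5, -39.2, 223.4]
ee_rot: [-0.048, 0.706, 0.047, 0.706]
contact_force: [0.8, -0.5, 0.7]
gripper_width: 5.7
```

Run:
```python
from sw import *
s=st()
P,M=pose(0,40); rel(P,M)
D1={n:get_image(n) for n in("top","side")}
overlay(D1["top"],[],310,190,380,265,8,"pics/l6_top.png")
```

```text
t 18.45 pos [604.49 -39.24 223.36] F [ 0.76 -0.52  0.67] M [-0.005  0.    -0.03 ] w 5.68 ydir 97.66 xax [ 0.     -0.0011 -1.    ] j [ 2.030e-01  3.580e-01 -5.400e-02  1.000e-03 -1.159e+00 -1.640e+00]
d [ 0.0514 -0.0011 -0.001 ] w [ 0.03 -0.01  0.06]
```

View pics/l6_top.png

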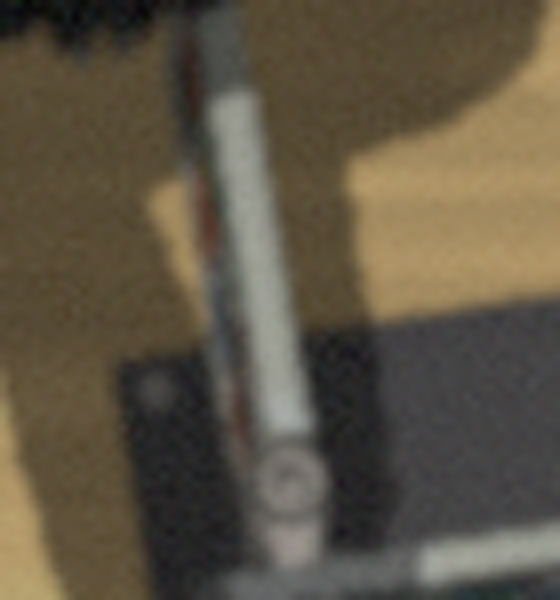

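Leaf still open square. Lower the closed fingers beside it.

>>> {"op": "arm_command", "data": {"rows": [{"dx": 0.01, "dy": 0, "dz": 0, "wx": 0, "wy": 0, "wz": 0, "gripper": 1}, {"dx": 0.022, "dy": 0, "dz": 0, "wx": 0, "wy": 0, "wz": 0, "gripper": 1}, {"dx": 0.034, "dy": 0, "dz": 0, "wx": 0, "wy": 0, "wz": 0, "gripper": 1}, {"dx": 0.045, "dy": 0, "dz": 0, "wx": 0, "wy": 0, "wz": 0, "gripper": 1}, {"dx": 0.051, "dy": 0, "dz": 0, "wx": 0, "wy": 0, "wz": 0, "gripper": 1}, {"dx": 0.051, "dy": -0.004, "dz": 0, "wx": 0, "wy": 0, "wz": 0, "gripper": 1}, {"dx": 0.051, "dy": -0.008, "dz": 0, "wx": 0, "wy": 0, "wz": 0, "gripper": 1}, {"dx": 0.051, "dy": -0.012, "dz": 0, "wx": 0, "wy": 0, "wz": 0, "gripper": 1}]}}

```text
clock: 19.35
position: [607.3, -50.9, 172.4]
ee_rot: [-0.048, 0.705, 0.047, 0.706]
contact_force: [0.3, -0.7, 0.2]
gripper_width: 0.1
```

Run:
```python
from sw import *
s=st(); rows([0,2,4,6,8,10,12,14])
```

```text
t 19.35 pos [607.28 -50.88 172.43] F [ 0.31 -0.67  0.21] M [-0.01  -0.004 -0.075] w 0.05 ydir 97.76 xax [ 0.0012 -0.0012 -1.    ] j [ 0.182  0.404 -0.118  0.002 -1.048 -1.619]
0 d [ 0.0004 -0.0078 -0.0022] w [0.14 0.06 0.08]
2 d [ 0.0004 -0.013  -0.0016] w [2.14 0.06 0.08]
4 d [ 0.0005 -0.0183 -0.0011] w [4.14 0.06 0.07]
6 d [ 0.0005 -0.0236 -0.0008] w [6.14 0.07 0.07]
8 d [ 0.0005 -0.0289 -0.0007] w [8.14 0.07 0.07]
10 d [ 0.0005 -0.0342 -0.0008] w [10.14  0.07  0.07]
12 d [ 0.0005 -0.0394 -0.0011] w [12.14  0.07  0.07]
14 d [ 0.0005 -0.0447 -0.0016] w [14.14  0.07  0.07]
```

>>> {"op": "arm_command", "data": {"rows": [{"dx": 0, "dy": -0.003, "dz": -0.001, "wx": 0, "wy": 0, "wz": 0, "gripper": 1}, {"dx": 0, "dy": -0.006, "dz": -0.002, "wx": 0, "wy": 0, "wz": 0, "gripper": 1}, {"dx": 0, "dy": -0.008, "dz": -0.0022, "wx": 0.2, "wy": 0, "wz": 0, "gripper": 1}, {"dx": 0, "dy": -0.0105, "dz": -0.0019, "wx": 1.2, "wy": 0, "wz": 0, "gripper": 1}, {"dx": 0, "dy": -0.0135, "dz": -0.0016, "wx": 2.2, "wy": 0, "wz": 0, "gripper": 1}, {"dx": 0, "dy": -0.0183, "dz": -0.0011, "wx": 4, "wy": 0, "wz": 0, "gripper": 1}, {"dx": 0, "dy": -0.0236, "dz": -0.0008, "wx": 6, "wy": 0, "wz": 0, "gripper": 1}, {"dx": 0, "dy": -0.0289, "dz": -0.0007, "wx": 8, "wy": 0, "wz": 0, "gripper": 1}]}}

```text
clock: 20.15
position: [610.6, -80.0, 172.4]
ee_rot: [0.002, 0.707, -0.003, 0.708]
contact_force: [-0.2, 0.1, -0.2]
gripper_width: 0.3
```

Run:
```python
from sw import *
s=st(); rows([10,12.5,15,17.5,20,22.5,25,27.5])
d=get_image("top");overlay(d,[],310,190,380,265,8,"pics/l7_top.png")
```

```text
t 20.15 pos [610.6  -80.03 172.43] F [-0.17  0.13 -0.15] M [ 0.086  0.04  -0.   ] w 0.32 ydir 89.6 xax [ 0.0012 -0.0012 -1.    ] j [ 0.133  0.414 -0.101  0.002 -1.054 -1.711]
10 d [ 0.0004 -0.0048  0.0005] w [1.97 0.07 0.07]
12.5 d [ 0.0004 -0.0114  0.0011] w [4.47 0.07 0.07]
15 d [ 0.0005 -0.018   0.0013] w [6.97 0.07 0.06]
17.5 d [ 0.0005 -0.0246  0.0013] w [9.47 0.07 0.06]
20 d [ 0.0005 -0.0312  0.001 ] w [11.97  0.07  0.06]
22.5 d [ 0.0005 -0.0378  0.0005] w [14.47  0.08  0.06]
25 d [ 0.0005 -0.0443 -0.0004] w [16.97  0.08  0.06]
27.5 d [ 0.0005 -0.0509 -0.0016] w [19.47  0.08  0.06]
```

View pics/l7_top.png

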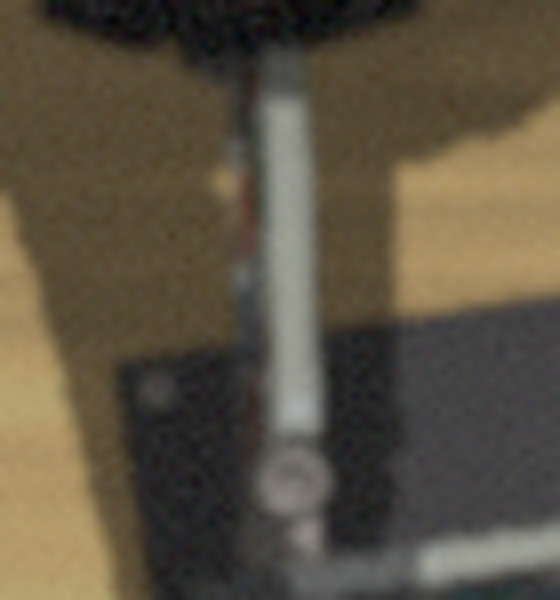

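>>> {"op": "arm_command", "data": {"rows": [{"dx": 0, "dy": -0.0048, "dz": 0.0005, "wx": 2, "wy": 0, "wz": 0, "gripper": 1}, {"dx": 0, "dy": -0.0114, "dz": 0.0011, "wx": 4.5, "wy": 0, "wz": 0, "gripper": 1}, {"dx": 0, "dy": -0.018, "dz": 0.0013, "wx": 7, "wy": 0, "wz": 0, "gripper": 1}, {"dx": 0, "dy": -0.0246, "dz": 0.0013, "wx": 9.5, "wy": 0, "wz": 0, "gripper": 1}, {"dx": 0, "dy": -0.0312, "dz": 0.001, "wx": 12, "wy": 0, "wz": 0, "gripper": 1}, {"dx": 0, "dy": -0.0378, "dz": 0.0005, "wx": 14.5, "wy": 0, "wz": 0, "gripper": 1}, {"dx": 0, "dy": -0.0443, "dz": -0.0004, "wx": 17, "wy": 0, "wz": 0, "gripper": 1}, {"dx": 0, "dy": -0.0509, "dz": -0.0016, "wx": 19.5, "wy": 0, "wz": 0, "gripper": 1}]}}

```text
clock: 21.0
position: [608.7, -132.1, 172.5]
ee_rot: [0.123, 0.696, -0.124, 0.697]
contact_force: [-0.1, 0.1, -0.5]
gripper_width: -0.1
```

Run:
```python
from sw import *
s=st(); rows([29.5,32,34.5,37,39.5,42,44.5,47])
```

```text
t 21.0 pos [ 608.68 -132.14  172.53] F [-0.15  0.13 -0.48] M [0.094 0.005 0.045] w -0.06 ydir 69.82 xax [ 0.0014 -0.0015 -1.    ] j [ 0.046  0.425 -0.083  0.002 -1.061 -1.97 ]
29.5 d [ 0.0005 -0.0041  0.0002] w [1.7  0.1  0.05]
32 d [ 0.0005 -0.0106  0.0008] w [4.2  0.11 0.05]
34.5 d [ 0.0005 -0.0173  0.0012] w [6.7  0.11 0.05]
37 d [ 0.0006 -0.0239  0.0012] w [9.2  0.11 0.05]
39.5 d [ 0.0006 -0.0305  0.0009] w [11.7   0.11  0.04]
42 d [ 0.0006 -0.0371  0.0004] w [14.2   0.11  0.04]
44.5 d [ 0.0006 -0.0436 -0.0005] w [16.7   0.11  0.04]
47 d [ 0.0006 -0.0501 -0.0016] w [19.2   0.11  0.04]
```

>>> {"op": "arm_command", "data": {"rows": [{"dx": 0, "dy": -0.0041, "dz": 0.0002, "wx": 1.7, "wy": 0, "wz": 0, "gripper": 1}, {"dx": 0, "dy": -0.0106, "dz": 0.0008, "wx": 4.2, "wy": 0.1, "wz": 0, "gripper": 1}, {"dx": 0, "dy": -0.0173, "dz": 0.0012, "wx": 6.7, "wy": 0.1, "wz": 0, "gripper": 1}, {"dx": 0, "dy": -0.0239, "dz": 0.0012, "wx": 9.2, "wy": 0.1, "wz": 0, "gripper": 1}, {"dx": 0, "dy": -0.0305, "dz": 0.0009, "wx": 11.7, "wy": 0.1, "wz": 0, "gripper": 1}, {"dx": 0, "dy": -0.0371, "dz": 0.0004, "wx": 14.2, "wy": 0.1, "wz": 0, "gripper": 1}, {"dx": 0, "dy": -0.0436, "dz": -0.0005, "wx": 16.7, "wy": 0.1, "wz": 0, "gripper": 1}, {"dx": 0, "dy": -0.0501, "dz": -0.0016, "wx": 19.2, "wy": 0.1, "wz": 0, "gripper": 1}]}}

```text
clock: 21.8
position: [589.8, -179.0, 172.5]
ee_rot: [0.239, 0.665, -0.239, 0.665]
contact_force: [0.5, 0.4, 0.7]
gripper_width: -0.2
```

Run:
```python
from sw import *
s=st(); rows([49,51,53,55,57,59,61,63])
d=get_image("top");overlay(d,[],310,190,390,265,8,"pics/l8_top.png")
```

```text
t 21.8 pos [ 589.82 -178.97  172.54] F [0.49 0.39 0.67] M [0.132 0.002 0.02 ] w -0.23 ydir 50.45 xax [-0.e+00 -7.e-04 -1.e+00] j [-3.200e-02  4.150e-01 -9.900e-02  1.000e-03 -1.057e+00 -2.229e+00]
49 d [ 0.0005 -0.0049  0.0005] w [1.83 0.02 0.03]
51 d [ 0.0005 -0.0102  0.001 ] w [3.83 0.02 0.03]
53 d [ 0.0005 -0.0155  0.0013] w [5.83 0.02 0.03]
55 d [ 0.0005 -0.0208  0.0014] w [7.83 0.03 0.03]
57 d [ 0.0006 -0.0261  0.0014] w [9.83 0.03 0.03]
59 d [ 0.0006 -0.0314  0.0011] w [11.83  0.03  0.03]
61 d [ 0.0006 -0.0366  0.0007] w [13.83  0.03  0.03]
63 d [ 0.0006 -0.0419  0.0001] w [15.83  0.03  0.03]
```

View pics/l8_top.png

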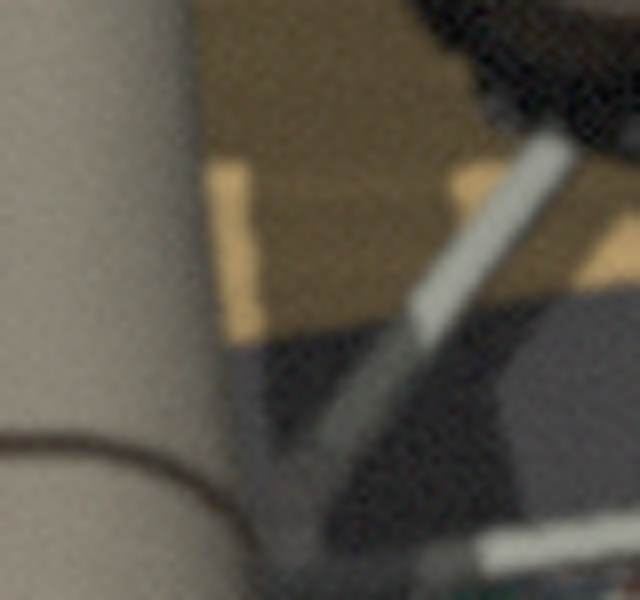

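>>> {"op": "arm_command", "data": {"rows": [{"dx": 0, "dy": -0.0049, "dz": 0.0005, "wx": 1.8, "wy": 0, "wz": 0, "gripper": 1}, {"dx": 0, "dy": -0.0102, "dz": 0.001, "wx": 3.8, "wy": 0, "wz": 0, "gripper": 1}, {"dx": 0, "dy": -0.0155, "dz": 0.0013, "wx": 5.8, "wy": 0, "wz": 0, "gripper": 1}, {"dx": 0, "dy": -0.0208, "dz": 0.0014, "wx": 7.8, "wy": 0, "wz": 0, "gripper": 1}, {"dx": 0, "dy": -0.0261, "dz": 0.0014, "wx": 9.8, "wy": 0, "wz": 0, "gripper": 1}, {"dx": 0, "dy": -0.0314, "dz": 0.0011, "wx": 11.8, "wy": 0, "wz": 0, "gripper": 1}, {"dx": 0, "dy": -0.0366, "dz": 0.0007, "wx": 13.8, "wy": 0, "wz": 0, "gripper": 1}, {"dx": 0, "dy": -0.0419, "dz": 0.0001, "wx": 15.8, "wy": 0, "wz": 0, "gripper": 1}]}}

```text
clock: 22.65
position: [562.2, -212.2, 172.6]
ee_rot: [0.33, 0.626, -0.33, 0.625]
contact_force: [0.9, 0.5, 0.4]
gripper_width: -0.4
```

Run:
```python
from sw import *
s=st(); rows([65,67,69,71,73,74.5,76,77])
```

```text
t 22.65 pos [ 562.19 -212.22  172.59] F [0.93 0.49 0.45] M [ 0.116 -0.045  0.022] w -0.45 ydir 34.38 xax [-7.e-04 -6.e-04 -1.e+00] j [-9.100e-02  3.910e-01 -1.380e-01  1.000e-03 -1.043e+00 -2.451e+00]
65 d [ 0.0006 -0.0039  0.0005] w [1.75 0.01 0.05]
67 d [ 0.0006 -0.0091  0.001 ] w [3.75 0.01 0.05]
69 d [ 0.0006 -0.0144  0.0013] w [5.75 0.01 0.05]
71 d [ 0.0006 -0.0197  0.0015] w [7.75 0.01 0.05]
73 d [ 0.0006 -0.025   0.0014] w [9.75 0.01 0.05]
74.5 d [ 0.0006 -0.029   0.0012] w [1.125e+01 1.000e-02 5.000e-02]
76 d [ 0.0006 -0.0329  0.001 ] w [1.275e+01 1.000e-02 5.000e-02]
77 d [ 0.0006 -0.0356  0.0007] w [1.375e+01 1.000e-02 5.000e-02]
```

>>> {"op": "arm_command", "data": {"rows": [{"dx": 0, "dy": -0.0039, "dz": 0.0005, "wx": 1.8, "wy": 0, "wz": 0, "gripper": 1}, {"dx": 0, "dy": -0.0091, "dz": 0.001, "wx": 3.8, "wy": 0, "wz": 0, "gripper": 1}, {"dx": 0, "dy": -0.0144, "dz": 0.0013, "wx": 5.8, "wy": 0, "wz": 0, "gripper": 1}, {"dx": 0, "dy": -0.0197, "dz": 0.0015, "wx": 7.8, "wy": 0, "wz": 0, "gripper": 1}, {"dx": 0, "dy": -0.025, "dz": 0.0014, "wx": 9.8, "wy": 0, "wz": 0, "gripper": 1}, {"dx": 0, "dy": -0.029, "dz": 0.0012, "wx": 11.3, "wy": 0, "wz": 0, "gripper": 1}, {"dx": 0, "dy": -0.033, "dz": 0.001, "wx": 12.8, "wy": 0, "wz": 0, "gripper": 1}, {"dx": 0, "dy": -0.0356, "dz": 0.0007, "wx": 13.8, "wy": 0, "wz": 0, "gripper": 1}]}}

```text
clock: 23.45
position: [532.9, -233.1, 172.7]
ee_rot: [0.403, 0.581, -0.404, 0.581]
contact_force: [-0.4, -0.0, 0.1]
gripper_width: 0.3
```

Run:
```python
from sw import *
s=st(); rows([78,79,80,81,82,83,84,85])
D1={n:get_image(n) for n in("top","side")}
overlay(D1["top"],[],320,200,440,275,6,"pics/l9_top.png");overlay(D1["side"],[],290,150,400,260,5,"pics/l9_side.png")
```

```text
t 23.45 pos [ 532.89 -233.1   172.67] F [-0.43 -0.04  0.09] M [-0.003 -0.105  0.009] w 0.28 ydir 20.47 xax [-7.e-04 -7.e-04 -1.e+00] j [-1.340e-01  3.600e-01 -1.860e-01  1.000e-03 -1.025e+00 -2.651e+00]
78 d [ 0.0007 -0.0022  0.0003] w [0.85 0.02 0.05]
79 d [ 0.0007 -0.0048  0.0006] w [1.85 0.02 0.05]
80 d [ 0.0007 -0.0075  0.0009] w [2.85 0.02 0.05]
81 d [ 0.0007 -0.0101  0.0011] w [3.85 0.02 0.05]
82 d [ 0.0007 -0.0127  0.0013] w [4.85 0.02 0.05]
83 d [ 0.0007 -0.0154  0.0014] w [5.85 0.03 0.05]
84 d [ 0.0007 -0.018   0.0015] w [6.85 0.03 0.05]
85 d [ 0.0007 -0.0207  0.0015] w [7.85 0.03 0.05]
```

View pics/l9_top.png

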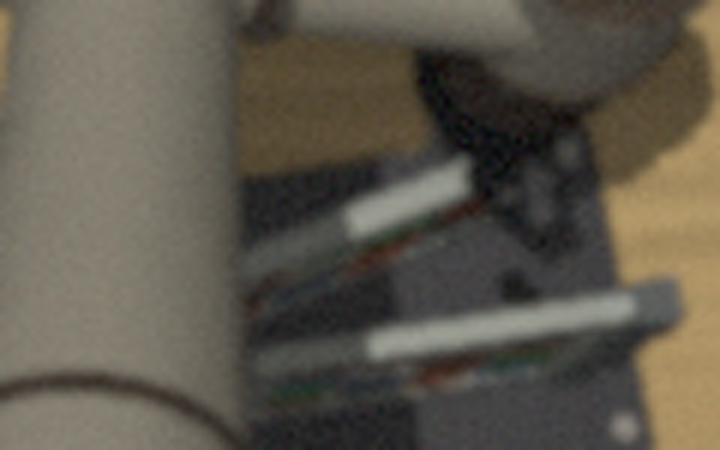

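View pics/l9_side.png

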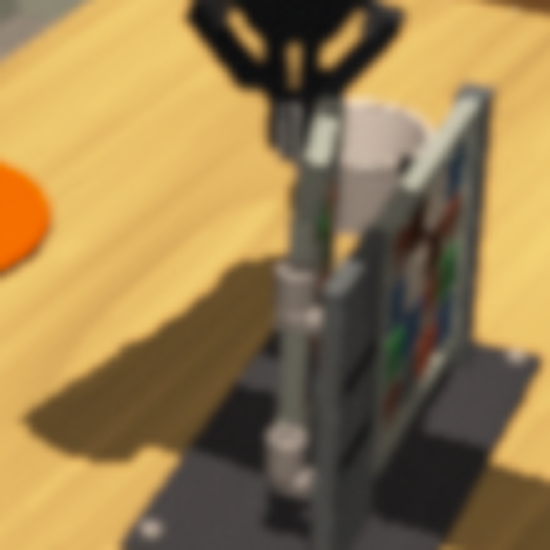

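>>> {"op": "arm_command", "data": {"rows": [{"dx": 0, "dy": -0.0022, "dz": 0.0003, "wx": 0.8, "wy": 0, "wz": 0, "gripper": 1}, {"dx": 0, "dy": -0.0048, "dz": 0.0006, "wx": 1.8, "wy": 0, "wz": 0, "gripper": 1}, {"dx": 0, "dy": -0.0075, "dz": 0.0009, "wx": 2.8, "wy": 0, "wz": 0, "gripper": 1}, {"dx": 0, "dy": -0.0101, "dz": 0.0011, "wx": 3.8, "wy": 0, "wz": 0, "gripper": 1}, {"dx": 0, "dy": -0.0127, "dz": 0.0013, "wx": 4.8, "wy": 0, "wz": 0, "gripper": 1}, {"dx": 0, "dy": -0.0145, "dz": 0.0014, "wx": 5.5, "wy": 0, "wz": 0, "gripper": 1}, {"dx": 0, "dy": -0.0163, "dz": 0.0015, "wx": 6.2, "wy": 0, "wz": 0, "gripper": 1}, {"dx": 0, "dy": -0.0175, "dz": 0.0015, "wx": 6.6, "wy": 0, "wz": 0, "gripper": 1}]}}

```text
clock: 24.35
position: [516.9, -240.6, 172.7]
ee_rot: [0.436, 0.557, -0.436, 0.557]
contact_force: [0.3, 0.5, -0.2]
gripper_width: -0.0
```

Run:
```python
from sw import *
s=st(); rows([84.5,85,86,87,88,88.5,89,89.5,90])
```

```text
t 24.35 pos [ 516.88 -240.62  172.7 ] F [ 0.28  0.5  -0.25] M [ 0.071 -0.088  0.004] w -0.0 ydir 13.89 xax [-8.e-04 -6.e-04 -1.e+00] j [-1.510e-01  3.410e-01 -2.150e-01  1.000e-03 -1.015e+00 -2.748e+00]
84.5 d [ 0.0007 -0.0017  0.0003] w [0.76 0.02 0.05]
85 d [ 0.0007 -0.003   0.0004] w [1.26 0.02 0.05]
86 d [ 0.0007 -0.0056  0.0007] w [2.26 0.02 0.05]
87 d [ 0.0007 -0.0083  0.001 ] w [3.26 0.02 0.05]
88 d [ 0.0007 -0.0109  0.0012] w [4.26 0.02 0.05]
88.5 d [ 0.0007 -0.0122  0.0013] w [4.76 0.02 0.05]
89 d [ 0.0007 -0.0135  0.0013] w [5.26 0.02 0.05]
89.5 d [ 0.0007 -0.0149  0.0014] w [5.76 0.02 0.05]
90 d [ 0.0007 -0.0162  0.0015] w [6.26 0.02 0.05]
```

>>> {"op": "arm_command", "data": {"rows": [{"dx": 0, "dy": -0.0013, "dz": 0.0002, "wx": 0.6, "wy": 0, "wz": 0, "gripper": 1}, {"dx": 0, "dy": -0.0026, "dz": 0.0004, "wx": 1.1, "wy": 0, "wz": 0, "gripper": 1}, {"dx": 0, "dy": -0.0039, "dz": 0.0006, "wx": 1.6, "wy": 0, "wz": 0, "gripper": 1}, {"dx": 0, "dy": -0.0052, "dz": 0.0007, "wx": 2.1, "wy": 0, "wz": 0, "gripper": 1}, {"dx": 0, "dy": -0.0065, "dz": 0.0009, "wx": 2.6, "wy": 0, "wz": 0, "gripper": 1}, {"dx": 0, "dy": -0.0078, "dz": 0.001, "wx": 3.1, "wy": 0, "wz": 0, "gripper": 1}, {"dx": 0, "dy": -0.0091, "dz": 0.0011, "wx": 3.6, "wy": 0, "wz": 0, "gripper": 1}, {"dx": 0, "dy": -0.0102, "dz": 0.0012, "wx": 4, "wy": 0, "wz": 0, "gripper": 1}]}}

```text
clock: 25.15
position: [507.1, -244.3, 172.7]
ee_rot: [0.455, 0.541, -0.456, 0.541]
contact_force: [0.5, 0.2, 0.8]
gripper_width: -0.5
```

Run:
```python
from sw import *
s=st(); rows([88,88.5,89,89.5,90])
```

```text
t 25.15 pos [ 507.15 -244.29  172.72] F [0.54 0.16 0.8 ] M [ 0.075 -0.063 -0.012] w -0.51 ydir 9.85 xax [-8.e-04 -6.e-04 -1.e+00] j [-1.610e-01  3.300e-01 -2.320e-01  1.000e-03 -1.009e+00 -2.809e+00]
88 d [ 0.0007 -0.0006  0.    ] w [0.23 0.03 0.05]
88.5 d [ 0.0007 -0.0019  0.0002] w [0.73 0.03 0.05]
89 d [ 0.0007 -0.0032  0.0003] w [1.23 0.03 0.05]
89.5 d [ 0.0007 -0.0045  0.0005] w [1.73 0.03 0.05]
90 d [ 0.0007 -0.0058  0.0006] w [2.23 0.03 0.05]
```

>>> {"op": "arm_command", "data": {"rows": [{"dx": 0, "dy": -0.0007, "dz": 0.0001, "wx": 0.3, "wy": 0, "wz": 0, "gripper": 1}, {"dx": 0, "dy": -0.0014, "dz": 0.0001, "wx": 0.6, "wy": 0, "wz": 0, "gripper": 1}, {"dx": 0, "dy": -0.0021, "dz": 0.0002, "wx": 0.9, "wy": 0, "wz": 0, "gripper": 1}, {"dx": 0, "dy": -0.0028, "dz": 0.0003, "wx": 1.1, "wy": 0, "wz": 0, "gripper": 1}, {"dx": 0, "dy": -0.0035, "dz": 0.0003, "wx": 1.4, "wy": 0, "wz": 0, "gripper": 1}, {"dx": 0, "dy": -0.0042, "dz": 0.0004, "wx": 1.6, "wy": 0, "wz": 0, "gripper": 1}, {"dx": 0, "dy": -0.005, "dz": 0.0005, "wx": 2, "wy": 0, "wz": 0, "gripper": 1}, {"dx": 0, "dy": -0.0055, "dz": 0.0006, "wx": 2.2, "wy": 0, "wz": 0, "gripper": 1}]}}

```text
clock: 25.95
position: [501.8, -245.8, 172.8]
ee_rot: [0.465, 0.532, -0.466, 0.532]
contact_force: [0.5, 0.3, 0.3]
gripper_width: 0.3
```

Run:
```python
from sw import *
s=st(); rows([89,90,91])
D1={n:get_image(n) for n in("top","side")}
overlay(D1["top"],[],320,200,440,275,6,"pics/l10_top.png");overlay(D1["side"],[],290,150,400,260,5,"pics/l10_side.png")
```

```text
t 25.95 pos [ 501.77 -245.85  172.77] F [0.5  0.28 0.31] M [ 0.02  -0.145  0.012] w 0.32 ydir 7.63 xax [-7.e-04 -6.e-04 -1.e+00] j [-1.650e-01  3.230e-01 -2.420e-01  1.000e-03 -1.006e+00 -2.844e+00]
89 d [ 0.0008  0.0023 -0.0004] w [-1.    0.03  0.05]
90 d [ 0.0008 -0.0003  0.    ] w [0.   0.03 0.05]
91 d [ 0.0008 -0.0029  0.0004] w [1.   0.03 0.05]
```

View pics/l10_top.png

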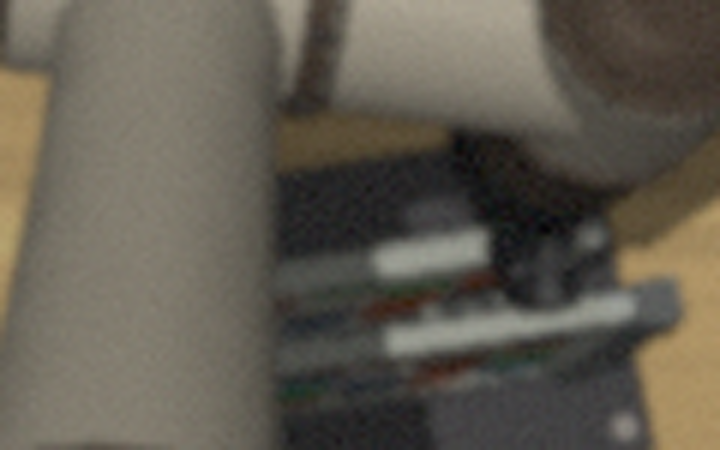

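View pics/l10_side.png

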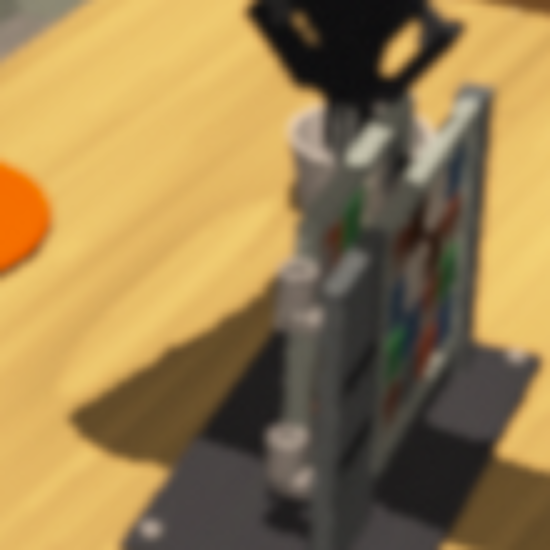

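>>> {"op": "arm_command", "data": {"rows": [{"dx": 0, "dy": -0.0004, "dz": 0, "wx": 0, "wy": 0, "wz": 0, "gripper": 1}, {"dx": 0, "dy": -0.0008, "dz": 0, "wx": 0, "wy": 0, "wz": 0, "gripper": 1}, {"dx": 0, "dy": -0.0012, "dz": 0, "wx": 0, "wy": 0, "wz": 0, "gripper": 1}, {"dx": 0, "dy": -0.0016, "dz": 0, "wx": 0, "wy": 0, "wz": 0, "gripper": 1}, {"dx": 0, "dy": -0.002, "dz": 0, "wx": 0, "wy": 0, "wz": 0, "gripper": 1}, {"dx": 0, "dy": -0.0022, "dz": 0, "wx": 0, "wy": 0, "wz": 0, "gripper": 1}, {"dx": 0, "dy": -0.0022, "dz": 0, "wx": 0, "wy": 0, "wz": 0, "gripper": 1}, {"dx": 0, "dy": -0.0022, "dz": 0, "wx": 0, "wy": 0, "wz": 0, "gripper": 1}]}}

```text
clock: 26.85
position: [499.6, -246.1, 172.7]
ee_rot: [0.465, 0.532, -0.466, 0.532]
contact_force: [0.3, -0.6, 0.3]
gripper_width: -0.7
```

Run:
```python
from sw import *
s=st(); rows([90,91])
```

```text
t 26.85 pos [ 499.57 -246.09  172.73] F [ 0.35 -0.64  0.33] M [-0.105 -0.128  0.085] w -0.74 ydir 7.64 xax [-8.e-04 -5.e-04 -1.e+00] j [-1.660e-01  3.200e-01 -2.470e-01  1.000e-03 -1.005e+00 -2.842e+00]
90 d [0.0007 0.0019 0.0001] w [0.02 0.02 0.05]
91 d [ 0.0007 -0.0007  0.0004] w [1.02 0.02 0.05]
```

>>> {"op": "arm_command", "data": {"rows": [{"dx": 0, "dy": -0.0004, "dz": 0, "wx": 0, "wy": 0, "wz": 0, "gripper": 1}, {"dx": 0, "dy": -0.0008, "dz": 0, "wx": 0, "wy": 0, "wz": 0, "gripper": 1}, {"dx": 0, "dy": -0.0012, "dz": 0, "wx": 0, "wy": 0, "wz": 0, "gripper": 1}, {"dx": 0, "dy": -0.0016, "dz": 0, "wx": 0, "wy": 0, "wz": 0, "gripper": 1}, {"dx": 0, "dy": -0.002, "dz": 0, "wx": 0, "wy": 0, "wz": 0, "gripper": 1}, {"dx": 0, "dy": -0.0024, "dz": 0, "wx": 0, "wy": 0, "wz": 0, "gripper": 1}, {"dx": 0, "dy": -0.0028, "dz": 0, "wx": 0, "wy": 0, "wz": 0, "gripper": 1}, {"dx": 0, "dy": -0.003, "dz": 0, "wx": 0, "wy": 0, "wz": 0, "gripper": 1}]}}

```text
clock: 27.65
position: [497.1, -246.5, 172.9]
ee_rot: [0.465, 0.532, -0.466, 0.533]
contact_force: [3.1, -0.2, -0.8]
gripper_width: -0.3
```

Run:
```python
from sw import *
s=st(); rows([90,91])
D1={n:get_image(n) for n in("top","side")}
overlay(D1["side"],[],300,150,400,260,5,"pics/l11_side.png")
```

```text
t 27.65 pos [ 497.14 -246.5   172.86] F [ 3.12 -0.21 -0.84] M [-0.027 -0.909 -0.032] w -0.28 ydir 7.64 xax [ 5.e-04 -7.e-04 -1.e+00] j [-1.680e-01  3.160e-01 -2.520e-01  1.000e-03 -1.002e+00 -2.841e+00]
90 d [0.0009 0.0044 0.    ] w [ 0.02  0.04 -0.03]
91 d [0.0009 0.0018 0.0004] w [ 1.02  0.04 -0.03]
```

View pics/l11_side.png

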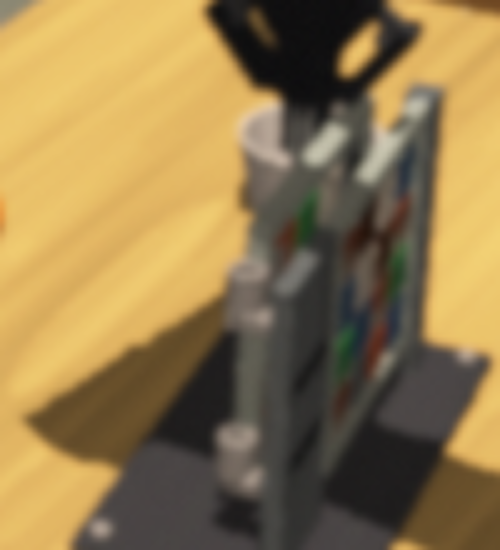

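>>> {"op": "arm_command", "data": {"rows": [{"dx": 0, "dy": 0.0, "dz": 0, "wx": 0, "wy": 0, "wz": 0, "gripper": 1}, {"dx": 0, "dy": 0.0001, "dz": 0, "wx": 0, "wy": 0, "wz": 0, "gripper": 1}, {"dx": 0, "dy": 0.0003, "dz": 0, "wx": 0, "wy": 0, "wz": 0, "gripper": 1}, {"dx": 0, "dy": 0.0005, "dz": 0, "wx": 0, "wy": 0, "wz": 0, "gripper": 1}, {"dx": 0, "dy": 0.0007, "dz": 0, "wx": 0, "wy": 0, "wz": 0, "gripper": 1}, {"dx": 0, "dy": 0.0009, "dz": 0, "wx": 0, "wy": 0, "wz": 0, "gripper": 1}, {"dx": 0, "dy": 0.0011, "dz": 0, "wx": 0, "wy": 0, "wz": 0, "gripper": 1}, {"dx": 0, "dy": 0.0013, "dz": 0, "wx": 0, "wy": 0, "wz": 0, "gripper": 1}]}}

```text
clock: 28.55
position: [498.1, -246.3, 172.8]
ee_rot: [0.465, 0.532, -0.466, 0.532]
contact_force: [1.3, 0.1, -0.3]
gripper_width: -0.0
```

Run:
```python
from sw import *
s=st()
```

```text
t 28.55 pos [ 498.06 -246.32  172.8 ] F [ 1.33  0.12 -0.3 ] M [ 0.014 -0.426 -0.022] w -0.05 ydir 7.64 xax [-4.e-04 -6.e-04 -1.e+00] j [-1.670e-01  3.180e-01 -2.500e-01  1.000e-03 -1.003e+00 -2.841e+00]
```

>>> {"op": "arm_command", "data": {"rows": [{"dx": 0, "dy": 0.0001, "dz": 0, "wx": 0, "wy": 0, "wz": 0, "gripper": 1}, {"dx": 0, "dy": 0.0002, "dz": 0, "wx": 0, "wy": 0, "wz": 0, "gripper": 1}, {"dx": 0, "dy": 0.0003, "dz": 0, "wx": 0, "wy": 0, "wz": 0, "gripper": 1}, {"dx": 0, "dy": 0.0004, "dz": 0, "wx": 0, "wy": 0, "wz": 0, "gripper": 1}, {"dx": 0, "dy": 0.0005, "dz": 0, "wx": 0, "wy": 0, "wz": 0, "gripper": 1}, {"dx": 0, "dy": 0.0006, "dz": 0, "wx": 0, "wy": 0, "wz": 0, "gripper": 1}, {"dx": 0, "dy": 0.0007, "dz": 0, "wx": 0, "wy": 0, "wz": 0, "gripper": 1}, {"dx": 0, "dy": 0.0008, "dz": 0, "wx": 0, "wy": 0, "wz": 0, "gripper": 1}]}}

```text
clock: 29.35
position: [498.7, -246.2, 172.7]
ee_rot: [0.465, 0.532, -0.466, 0.532]
contact_force: [-0.1, -0.6, -0.1]
gripper_width: -0.4
```

Run:
```python
from sw import *
s=st()
```

```text
t 29.35 pos [ 498.69 -246.23  172.74] F [-0.13 -0.55 -0.08] M [-0.032 -0.156 -0.031] w -0.41 ydir 7.64 xax [-8.e-04 -5.e-04 -1.e+00] j [-1.670e-01  3.190e-01 -2.490e-01  1.000e-03 -1.004e+00 -2.842e+00]
```

>>> {"op": "arm_command", "data": {"rows": [{"dx": 0, "dy": 0.0002, "dz": 0, "wx": 0, "wy": 0, "wz": 0, "gripper": 1}, {"dx": 0, "dy": 0.0004, "dz": 0, "wx": 0, "wy": 0, "wz": 0, "gripper": 1}, {"dx": 0, "dy": 0.0007, "dz": 0, "wx": 0, "wy": 0, "wz": 0, "gripper": 1}, {"dx": 0, "dy": 0.0015, "dz": 0, "wx": 0, "wy": 0, "wz": 0, "gripper": 1}, {"dx": 0, "dy": 0.005, "dz": 0, "wx": 0, "wy": 0, "wz": 0, "gripper": 1}, {"dx": 0, "dy": 0.015, "dz": 0, "wx": 0, "wy": 0, "wz": 0, "gripper": 1}, {"dx": 0, "dy": 0.03, "dz": 0, "wx": 0, "wy": 0, "wz": 0, "gripper": 1}, {"dx": 0, "dy": 0.045, "dz": 0, "wx": 0, "wy": 0, "wz": 0, "gripper": 1}]}}

```text
clock: 30.15
position: [544.4, -240.1, 172.8]
ee_rot: [0.465, 0.532, -0.466, 0.532]
contact_force: [-0.1, 0.3, 0.4]
gripper_width: 0.4
```

>>> {"op": "arm_command", "data": {"rows": [{"dx": -0.02, "dy": 0.02, "dz": 0, "wx": 0, "wy": 0, "wz": 0, "gripper": 1}, {"dx": -0.05, "dy": 0.05, "dz": 0, "wx": 0, "wy": 0, "wz": 0, "gripper": 1}, {"dx": -0.08, "dy": 0.08, "dz": 0, "wx": 0, "wy": 0, "wz": 0, "gripper": 1}, {"dx": -0.11, "dy": 0.1, "dz": 0.02, "wx": 0, "wy": 0, "wz": 0, "gripper": 1}, {"dx": -0.12, "dy": 0.11, "dz": 0.05, "wx": 0, "wy": 0, "wz": 0, "gripper": 1}, {"dx": -0.12, "dy": 0.11, "dz": 0.09, "wx": 0, "wy": 0, "wz": 0, "gripper": 1}, {"dx": -0.12, "dy": 0.11, "dz": 0.12, "wx": 0, "wy": 0, "wz": 0, "gripper": 1}, {"dx": -0.12, "dy": 0.11, "dz": 0.14, "wx": 0, "wy": 0, "wz": 0, "gripper": 1}]}}

```text
clock: 30.95
position: [672.7, -366.2, 291.5]
ee_rot: [0.465, 0.532, -0.466, 0.532]
contact_force: [-0.6, 0.1, 0.2]
gripper_width: -0.1
```

Run:
```python
from sw import *
s=st()
D1={n:get_image(n) for n in("top","side")}
th=-np.pi/2; x=p[2]+th
P=leafpts(PIN+102*np.array([np.cos(x),np.sin(x)]),x,34)
overlay(D1["top"],[],310,190,440,290,6,"pics/f_top.png");overlay(D1["side"],[],290,150,410,275,5,"pics/f_side.png")
overlay(D1["top"],P,310,190,440,290,6,"pics/f_top_o.png");overlay(D1["side"],P,290,150,410,275,5,"pics/f_side_o.png")
for n in D1: save(D1[n],f"pics/full_{n}.png")
```

```text
t 30.95 pos [ 672.7  -366.18  291.5 ] F [-0.58  0.06  0.16] M [ 0.009 -0.001  0.025] w -0.07 ydir 7.57 xax [-1.6e-03 -5.0e-04 -1.0e+00] j [-2.880e-01  6.210e-01  5.480e-01  1.000e-03 -1.499e+00 -2.722e+00]
```

View pics/f_top_o.png

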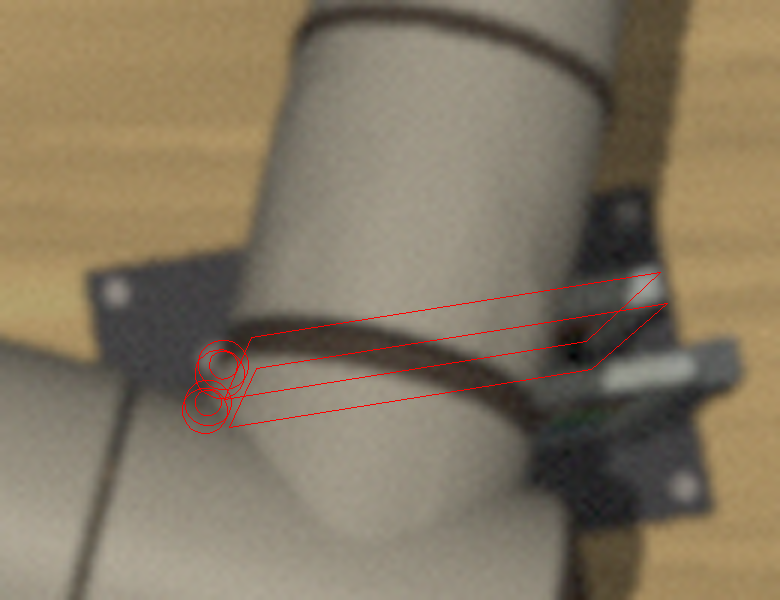

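View pics/f_side_o.png

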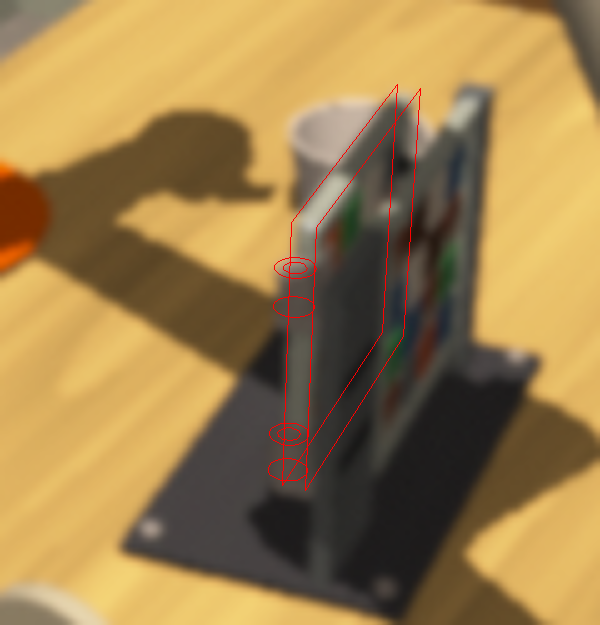

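View pics/f_side.png

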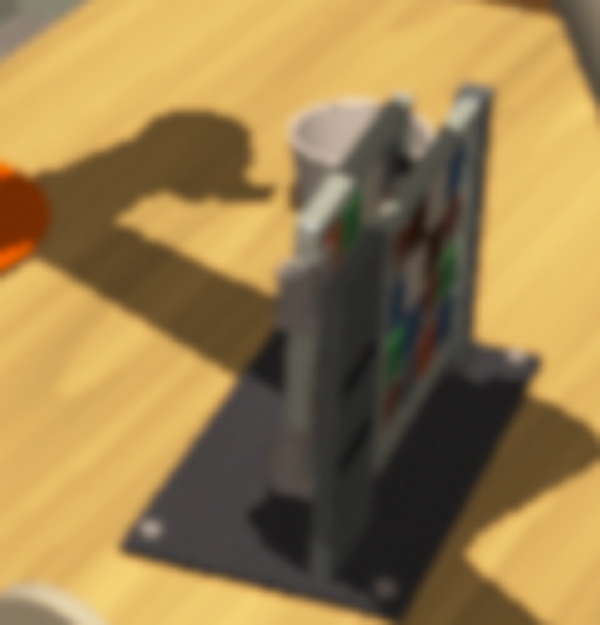

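View pics/full_top.png

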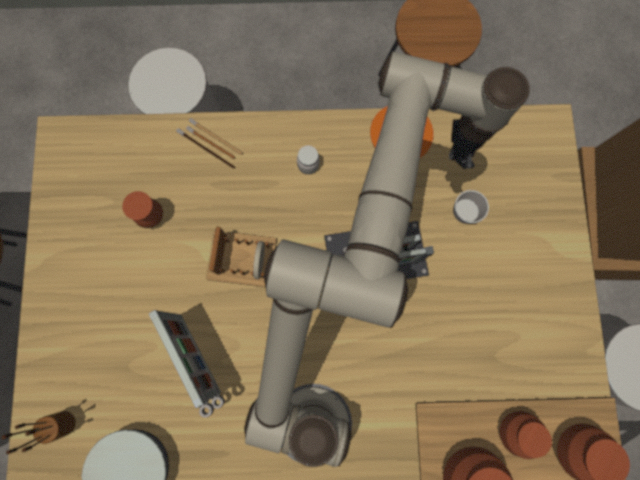

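>>> {"op": "arm_command", "data": {"rows": [{"dx": 0, "dy": -0.02, "dz": 0.03, "wx": 0, "wy": 0, "wz": 0, "gripper": 1}, {"dx": 0, "dy": -0.045, "dz": 0.065, "wx": 0, "wy": 0, "wz": 0, "gripper": 1}, {"dx": 0, "dy": -0.075, "dz": 0.1, "wx": 0, "wy": 0, "wz": 0, "gripper": 1}, {"dx": 0, "dy": -0.11, "dz": 0.125, "wx": 0, "wy": 0, "wz": 0, "gripper": 1}, {"dx": 0, "dy": -0.15, "dz": 0.145, "wx": 0, "wy": 0, "wz": 0, "gripper": 1}, {"dx": 0, "dy": -0.19, "dz": 0.16, "wx": 0, "wy": 0, "wz": 0, "gripper": 1}, {"dx": 0, "dy": -0.23, "dz": 0.175, "wx": 0, "wy": 0, "wz": 0, "gripper": 1}, {"dx": 0, "dy": -0.26, "dz": 0.185, "wx": 0, "wy": 0, "wz": 0, "gripper": 1}]}}

```text
clock: 31.85
position: [436.9, -584.6, 291.5]
ee_rot: [0.466, 0.532, -0.467, 0.531]
contact_force: [0.7, -0.1, 0.7]
gripper_width: -0.3
```

Run:
```python
from sw import *
s=st()
D1={n:get_image(n) for n in("top","side")};pickle.dump(D1,open("d4.pkl","wb"))
x=p[2]-np.pi/2
P=leafpts(PIN+102*np.array([np.cos(x),np.sin(x)]),x,34)
for n in D1: save(D1[n],f"pics/full2_{n}.png")
overlay(D1["top"],[],310,190,440,290,6,"pics/f2_top.png");overlay(D1["side"],[],290,150,410,275,5,"pics/f2_side.png")
overlay(D1["top"],P,310,190,440,290,6,"pics/f2_top_o.png")
```

```text
t 31.85 pos [ 436.88 -584.58  291.55] F [ 0.69 -0.05  0.7 ] M [-0.041  0.008  0.006] w -0.31 ydir 7.42 xax [-2.4e-03 -5.0e-04 -1.0e+00] j [-7.070e-01  5.470e-01  4.190e-01  2.000e-03 -1.444e+00 -2.305e+00]
```

View pics/f2_top.png

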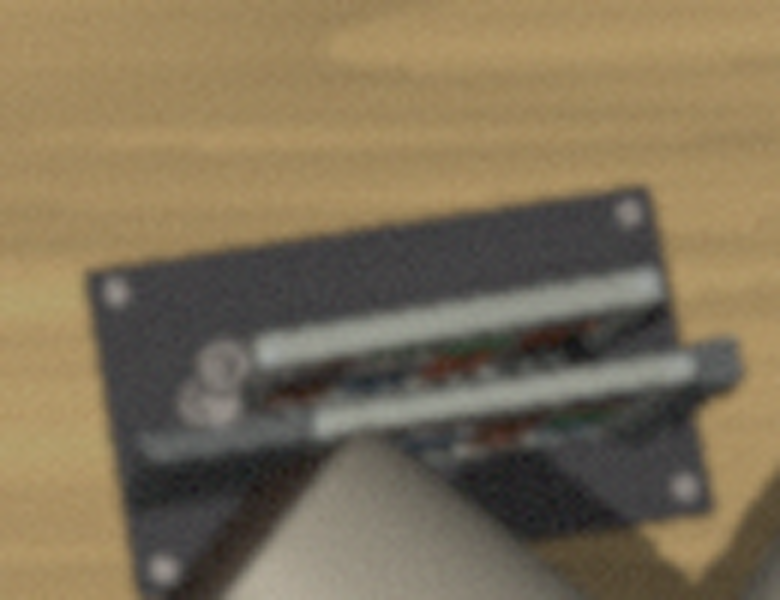

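View pics/f2_top_o.png

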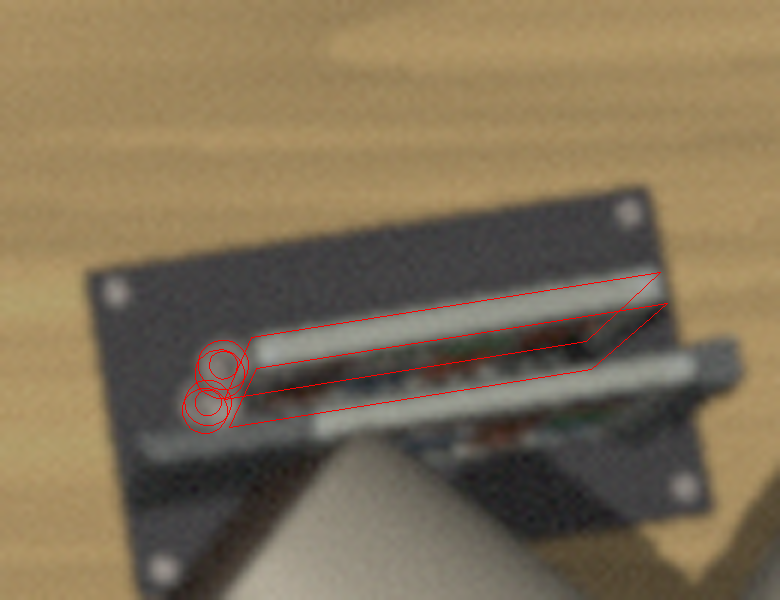

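View pics/full2_side.png

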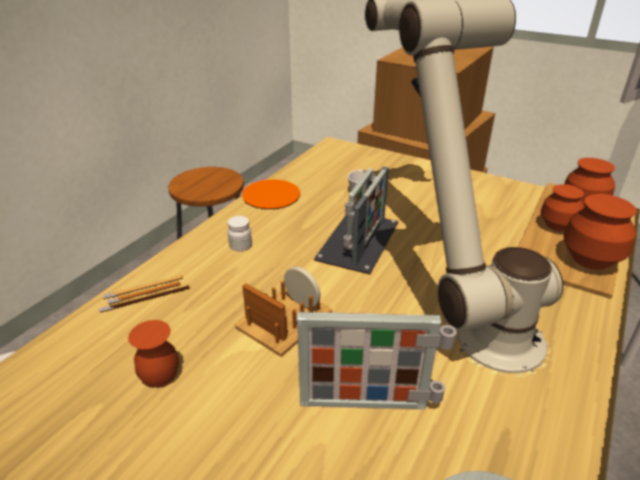

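Run:
```python
from sw import *
D1=pickle.load(open("d4.pkl","rb"));d=D1["top"];im=d["img"].astype(float).mean(2)
def edge(a,b,hw,sign,n=60):
    # sample profile across line a->b (px), half peak bright strip: return subpixel centre of bright strip
    a=np.array(a,float);b=np.array(b,float);t=(b-a)/np.linalg.norm(b-a);nn=np.array([-t[1],t[0]]);out=[]
    k=np.linspace(-hw,hw,81)
    for f in np.linspace(.08,.92,n):
        q=a+f*(b-a); pts=q+k[:,None]*nn
        v=cv2.remap(im.astype(np.float32),pts[:,0].astype(np.float32)[None],pts[:,1].astype(np.float32)[None],cv2.INTER_CUBIC)[0]
        w=np.clip(v-(v.min()+.55*(v.max()-v.min())),0,None); out.append(q+nn*(w@k/w.sum()))
    return np.array(out)
c=lambda u,v:((u+.5)/6-.5+310,(v+.5)/6-.5+190)
for name,a,b,z in (("leaf",c(258,352),c(660,284),204),("board",c(318,425),c(692,365),198)):
    o=edge(a,b,4,1); W=np.array([at_z(d,q,z)[:2] for q in o]); m=W.mean(0);U=np.linalg.svd(W-m)[2][0]; U*=np.sign(U[1])
    print(name,"yaw",round(np.degrees(np.arctan2(-U[0],U[1])),2),"mid",m.round(1),"resid",np.std((W-m)@np.array([-U[1],U[0]])).round(2))
print("stand yaw",np.degrees(p[2]))
```

```text
leaf yaw 8.5 mid [ 474.8 -201.3] resid 0.12
board yaw 7.4 mid [ 442.2 -220.2] resid 0.24
stand yaw 7.623901165572572
```

```bash
cat > yaw.py <<'E'
from sw import *
def strip(d,a,b,z,hw=4,n=60,rng=(.1,.9),frac=.55):
    im=d["img"].astype(np.float32).mean(2); a=np.array(a,float);b=np.array(b,float);t=(b-a)/np.linalg.norm(b-a);nn=np.array([-t[1],t[0]]);W=[]
    k=np.linspace(-hw,hw,81)
    for f in np.linspace(*rng,n):
        q=a+f*(b-a); pts=(q+k[:,None]*nn).astype(np.float32)
        v=cv2.remap(im,pts[:,:1].T.copy(),pts[:,1:].T.copy(),cv2.INTER_CUBIC)[0]
        if frac is None: # edge by gradient
            g=np.abs(np.gradient(cv2.GaussianBlur(v[None],(0,0),3)[0]));w=np.clip(g-.5*g.max(),0,None)
        else: w=np.clip(v-(v.min()+frac*(v.max()-v.min())),0,None)
        W.append(at_z(d,q+nn*(w@k/w.sum()),z)[:2])
    W=np.array(W)
    for _ in range(3):
        m=W.mean(0);U=np.linalg.svd(W-m)[2][0];U*=np.sign(U[1]);r=(W-m)@np.array([-U[1],U[0]]); W=W[np.abs(r)<2.5*r.std()+.05]
    return np.degrees(np.arctan2(-U[0],U[1])),m,r.std()
E
python3 - <<'E'
from yaw import *
D0=pickle.load(open("d0.pkl","rb"));D4=pickle.load(open("d4.pkl","rb"))
P=p;B=[(85+p[3],145),(85+p[3],-145),(-85+p[3],-145),(-85+p[3],145)]
bw=T(p,[(a,b,10) for a,b in B])
for n,D in(("d0",D0["top"]),("d4",D4["top"])):
    q=proj(D,bw)-[0.9,0.3]
    print(n,"base front edge",strip(D,q[1],q[0],10,hw=3,frac=None))
    if n=="d0": print("base rear",strip(D,q[2],q[3],10,hw=3,frac=None))
    c=lambda u,v:((u+.5)/6-.5+310,(v+.5)/6-.5+190)
    print("board",strip(D,c(318,425),c(692,365),198)); 
# side
for n,D in(("d0",D0["side"]),("d4",D4["side"])):
    s=proj(D,T(p,[(0,60,198),(0,-90,198)])); print(n,"side board line px",s.round(1))
E
python3 - <<'E'
import cv2
a=cv2.imread("pics/full_side.png");b=cv2.imread("pics/full2_side.png")
import numpy as np
f=lambda i:cv2.resize(i[160:260,335:400],None,fx=6,fy=6,interpolation=cv2.INTER_CUBIC)
cv2.imwrite("pics/cmp.png",np.hstack([f(a),f(b)]))
E
```

```text
d0 base front edge (np.float64(7.559498682985309), array([ 557.14242182, -182.66671302]), np.float64(0.4428790782109144))
base rear (np.float64(7.522352423426029), array([ 389.69441563, -206.80161695]), np.float64(0.5470460645124285))
board (np.float64(7.511550934208809), array([ 442.11223304, -220.20296388]), np.float64(0.2153840103904864))
d4 base front edge (np.float64(7.475763087830696), array([ 557.31571857, -184.29036309]), np.float64(0.5280654277429351))
board (np.float64(7.3994484098975075), array([ 442.15287251, -220.1984136 ]), np.float64(0.24490260505619052))
d0 side board line px [[365.5 194.2]
 [381.8 171. ]]
d4 side board line px [[365.5 194.2]
 [381.8 171. ]]
```

View pics/cmp.png

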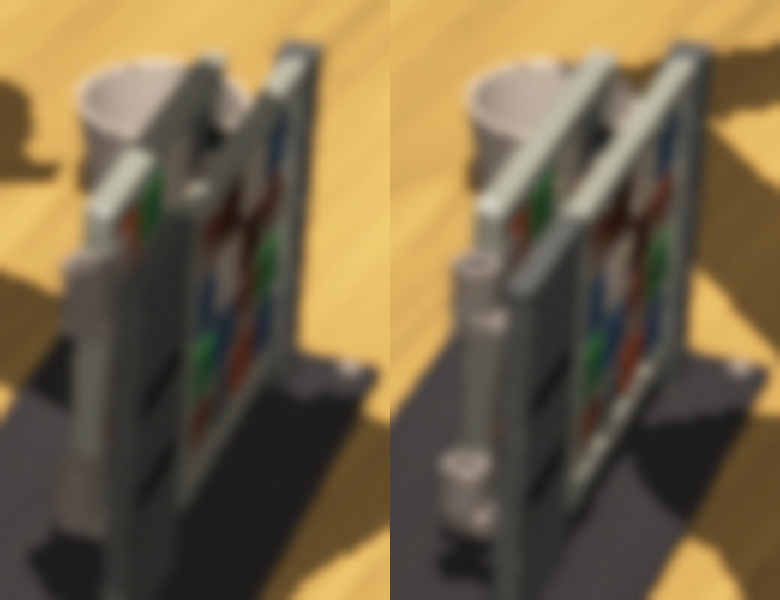

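Run:
```python
from yaw import *
st()
for P in [(580,-400,292),(650,-330,292),(600,-235,200),(545,-240,172)]: rel(P,down(np.radians(7.6)))
```

```text
t 31.95 pos [ 435.33 -585.5   292.27] F [ 1.   -0.32 -0.35] M [ 0.004 -0.019  0.021] w -0.28 ydir 7.22 xax [-0.0025 -0.001  -1.    ] j [-7.100e-01  5.470e-01  4.190e-01  2.000e-03 -1.445e+00 -2.306e+00]
d [-0.0003  0.1668 -0.1659] w [-0.38  0.04  0.15]
d [-0.0005  0.2451 -0.2265] w [-0.38  0.04  0.15]
d [ 0.0915  0.2076 -0.3271] w [-0.38  0.04  0.15]
d [ 0.1196  0.1525 -0.3291] w [-0.38  0.04  0.15]
```

>>> {"op": "arm_command", "data": {"rows": [{"dx": 0, "dy": 0.03, "dz": -0.02, "wx": 0, "wy": 0, "wz": 0, "gripper": 1}, {"dx": 0, "dy": 0.065, "dz": -0.05, "wx": 0, "wy": 0, "wz": 0, "gripper": 1}, {"dx": 0, "dy": 0.1, "dz": -0.085, "wx": 0, "wy": 0, "wz": 0, "gripper": 1}, {"dx": 0, "dy": 0.135, "dz": -0.12, "wx": -0.3, "wy": 0, "wz": 0, "gripper": 1}, {"dx": 0, "dy": 0.17, "dz": -0.155, "wx": -0.4, "wy": 0, "wz": 0, "gripper": 1}, {"dx": 0, "dy": 0.205, "dz": -0.19, "wx": -0.4, "wy": 0, "wz": 0, "gripper": 1}, {"dx": 0, "dy": 0.23, "dz": -0.215, "wx": -0.4, "wy": 0, "wz": 0, "gripper": 1}, {"dx": 0, "dy": 0.245, "dz": -0.2265, "wx": -0.4, "wy": 0, "wz": 0, "gripper": 1}]}}

```text
clock: 32.75
position: [652.6, -325.5, 291.3]
ee_rot: [0.464, 0.534, -0.465, 0.533]
contact_force: [0.1, -0.3, 0.5]
gripper_width: -0.1
```

Run:
```python
from yaw import *
st()
for P in [(600,-235,200),(545,-240,172)]: rel(P,down(np.radians(7.6)))
d=get_image("top"); save(d,"pics/mid_top.png")
```

```text
t 32.75 pos [ 652.59 -325.48  291.28] F [ 0.07 -0.31  0.46] M [-0.019  0.012  0.021] w -0.12 ydir 7.9 xax [-2.3e-03 -5.0e-04 -1.0e+00] j [-2.410e-01  5.470e-01  4.180e-01  1.000e-03 -1.444e+00 -2.762e+00]
d [ 0.0914 -0.0394 -0.0969] w [0.3  0.01 0.13]
d [ 0.1195 -0.0945 -0.0995] w [0.3  0.01 0.13]
```

>>> {"op": "arm_command", "data": {"rows": [{"dx": 0.015, "dy": -0.01, "dz": -0.025, "wx": 0, "wy": 0, "wz": 0, "gripper": 1}, {"dx": 0.04, "dy": -0.02, "dz": -0.055, "wx": 0.1, "wy": 0, "wz": 0.1, "gripper": 1}, {"dx": 0.07, "dy": -0.03, "dz": -0.085, "wx": 0.3, "wy": 0, "wz": 0.1, "gripper": 1}, {"dx": 0.1, "dy": -0.04, "dz": -0.0995, "wx": 0.3, "wy": 0, "wz": 0.1, "gripper": 1}, {"dx": 0.118, "dy": -0.06, "dz": -0.0995, "wx": 0.3, "wy": 0, "wz": 0.1, "gripper": 1}, {"dx": 0.1195, "dy": -0.08, "dz": -0.0995, "wx": 0.3, "wy": 0, "wz": 0.1, "gripper": 1}, {"dx": 0.1195, "dy": -0.0945, "dz": -0.0995, "wx": 0.3, "wy": 0, "wz": 0.1, "gripper": 1}, {"dx": 0.1195, "dy": -0.11, "dz": -0.1015, "wx": 0.3, "wy": 0, "wz": 0.1, "gripper": 1}]}}

```text
clock: 33.6
position: [530.2, -239.8, 171.4]
ee_rot: [0.465, 0.532, -0.466, 0.532]
contact_force: [0.4, -0.9, -0.2]
gripper_width: -0.2
```

Run:
```python
from yaw import *
st()
for P in [(504,-245,172),(499,-246,172)]: rel(P,down(np.radians(7.6)))
```

```text
t 33.6 pos [ 530.2  -239.78  171.39] F [ 0.45 -0.86 -0.24] M [-0.007  0.02   0.047] w -0.19 ydir 7.65 xax [-2.e-04 -4.e-04 -1.e+00] j [-1.460e-01  3.610e-01 -1.880e-01  1.000e-03 -1.022e+00 -2.862e+00]
d [-0.0006 -0.0267  0.0017] w [0.05 0.02 0.02]
d [-0.0006 -0.0318  0.002 ] w [0.05 0.02 0.02]
```

>>> {"op": "arm_command", "data": {"rows": [{"dx": 0, "dy": -0.008, "dz": 0.0005, "wx": 0, "wy": 0, "wz": 0, "gripper": 1}, {"dx": 0, "dy": -0.016, "dz": 0.001, "wx": 0, "wy": 0, "wz": 0, "gripper": 1}, {"dx": 0, "dy": -0.022, "dz": 0.0015, "wx": 0, "wy": 0, "wz": 0, "gripper": 1}, {"dx": 0, "dy": -0.0255, "dz": 0.0017, "wx": 0, "wy": 0, "wz": 0, "gripper": 1}, {"dx": 0, "dy": -0.0267, "dz": 0.0017, "wx": 0, "wy": 0, "wz": 0, "gripper": 1}, {"dx": 0, "dy": -0.0275, "dz": 0.0018, "wx": 0, "wy": 0, "wz": 0, "gripper": 1}, {"dx": 0, "dy": -0.028, "dz": 0.0018, "wx": 0, "wy": 0, "wz": 0, "gripper": 1}, {"dx": 0, "dy": -0.0285, "dz": 0.0019, "wx": 0, "wy": 0, "wz": 0, "gripper": 1}]}}

```text
clock: 34.4
position: [502.4, -245.4, 171.4]
ee_rot: [0.465, 0.532, -0.466, 0.532]
contact_force: [0.4, 0.0, 0.1]
gripper_width: -0.2
```

Run:
```python
from yaw import *
st()
for P in [(499,-246,172)]: rel(P,down(np.radians(7.6)))
D={n:get_image(n) for n in("top","side")}; pickle.dump(D,open("d5.pkl","wb"))
overlay(D["top"],[],310,190,440,290,6,"pics/g5_top.png")
```

```text
t 34.4 pos [ 502.44 -245.42  171.37] F [0.4  0.02 0.14] M [ 0.007 -0.056 -0.03 ] w -0.15 ydir 7.66 xax [-1.e-04 -5.e-04 -1.e+00] j [-1.640e-01  3.250e-01 -2.430e-01  1.000e-03 -1.003e+00 -2.844e+00]
d [-0.0006 -0.0035  0.0001] w [0.06 0.03 0.01]
```

View pics/g5_top.png

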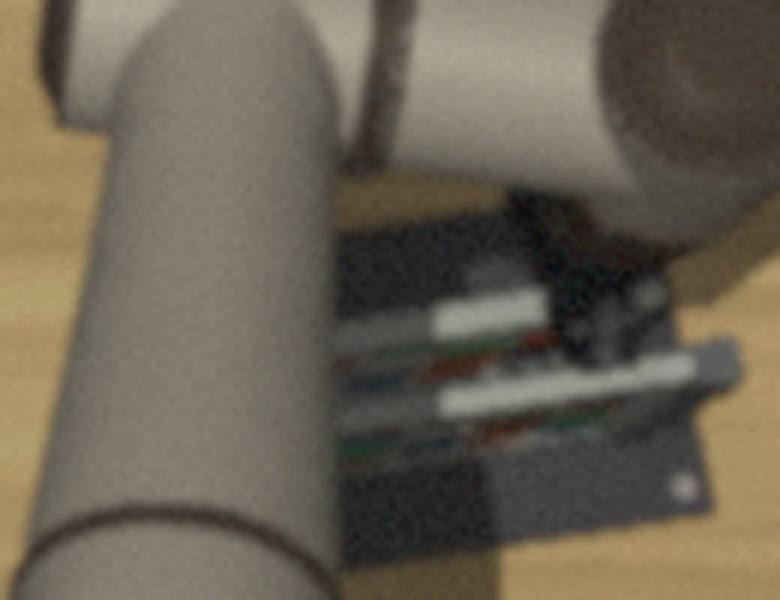

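>>> {"op": "arm_command", "data": {"rows": [{"dx": 0, "dy": -0.0003, "dz": 0, "wx": 0, "wy": 0, "wz": 0, "gripper": 1}, {"dx": 0, "dy": -0.0006, "dz": 0, "wx": 0, "wy": 0, "wz": 0, "gripper": 1}, {"dx": 0, "dy": -0.0009, "dz": 0, "wx": 0, "wy": 0, "wz": 0, "gripper": 1}, {"dx": 0, "dy": -0.0012, "dz": 0, "wx": 0, "wy": 0, "wz": 0, "gripper": 1}, {"dx": 0, "dy": -0.0015, "dz": 0, "wx": 0, "wy": 0, "wz": 0, "gripper": 1}, {"dx": 0, "dy": -0.0018, "dz": 0, "wx": 0, "wy": 0, "wz": 0, "gripper": 1}, {"dx": 0, "dy": -0.0021, "dz": 0, "wx": 0, "wy": 0, "wz": 0, "gripper": 1}, {"dx": 0, "dy": -0.0024, "dz": 0, "wx": 0, "wy": 0, "wz": 0, "gripper": 1}]}}

```text
clock: 35.3
position: [500.0, -245.8, 171.4]
ee_rot: [0.465, 0.532, -0.466, 0.532]
contact_force: [1.5, -0.2, 0.1]
gripper_width: -0.2
```

Run:
```python
from yaw import *
st()
```

```text
t 35.3 pos [ 500.   -245.77  171.42] F [ 1.46 -0.25  0.11] M [-0.084 -0.101 -0.033] w -0.16 ydir 7.66 xax [-1.e-04 -5.e-04 -1.e+00] j [-1.660e-01  3.210e-01 -2.480e-01  1.000e-03 -1.001e+00 -2.843e+00]
```

>>> {"op": "arm_command", "data": {"rows": [{"dx": 0, "dy": -0.0002, "dz": 0, "wx": 0, "wy": 0, "wz": 0, "gripper": 1}, {"dx": 0, "dy": -0.0004, "dz": 0, "wx": 0, "wy": 0, "wz": 0, "gripper": 1}, {"dx": 0, "dy": -0.0006, "dz": 0, "wx": 0, "wy": 0, "wz": 0, "gripper": 1}, {"dx": 0, "dy": -0.0008, "dz": 0, "wx": 0, "wy": 0, "wz": 0, "gripper": 1}, {"dx": 0, "dy": -0.001, "dz": 0, "wx": 0, "wy": 0, "wz": 0, "gripper": 1}, {"dx": 0, "dy": -0.0012, "dz": 0, "wx": 0, "wy": 0, "wz": 0, "gripper": 1}, {"dx": 0, "dy": -0.0012, "dz": 0, "wx": 0, "wy": 0, "wz": 0, "gripper": 1}, {"dx": 0, "dy": -0.0012, "dz": 0, "wx": 0, "wy": 0, "wz": 0, "gripper": 1}]}}

```text
clock: 36.1
position: [498.9, -246.0, 171.5]
ee_rot: [0.465, 0.532, -0.466, 0.532]
contact_force: [1.1, -0.7, -0.1]
gripper_width: 0.0
```

Run:
```python
from yaw import *
st()
D={n:get_image(n) for n in("top","side")}; pickle.dump(D,open("d6.pkl","wb"))
c=lambda u,v:((u+.5)/6-.5+310,(v+.5)/6-.5+190)
D5=pickle.load(open("d5.pkl","rb"));D4=pickle.load(open("d4.pkl","rb"))
for n,d in (("d4",D4),("d5",D5),("d6",D)): print(n,strip(d["top"],c(435,321),c(545,303),204,rng=(.1,.9)))
```

```text
t 36.1 pos [ 498.93 -245.97  171.46] F [ 1.12 -0.67 -0.06] M [-0.05  -0.241  0.01 ] w 0.02 ydir 7.66 xax [ 2.e-04 -6.e-04 -1.e+00] j [-1.660e-01  3.200e-01 -2.510e-01  1.000e-03 -1.000e+00 -2.842e+00]
d4 (np.float64(8.286034198714491), array([ 476.82864026, -214.8033145 ]), np.float64(0.10623141895650899))
d5 (np.float64(8.716778443800058), array([ 476.30131318, -214.85857556]), np.float64(0.12721489512811915))
d6 (np.float64(7.285717747391122), array([ 473.56588536, -215.14400199]), np.float64(0.1294301093805641))
```

>>> {"op": "arm_command", "data": {"rows": [{"dx": 0, "dy": 5e-05, "dz": 0, "wx": 0, "wy": 0, "wz": 0, "gripper": 1}, {"dx": 0, "dy": 0.0001, "dz": 0, "wx": 0, "wy": 0, "wz": 0, "gripper": 1}, {"dx": 0, "dy": 0.00015, "dz": 0, "wx": 0, "wy": 0, "wz": 0, "gripper": 1}, {"dx": 0, "dy": 0.0002, "dz": 0, "wx": 0, "wy": 0, "wz": 0, "gripper": 1}, {"dx": 0, "dy": 0.00025, "dz": 0, "wx": 0, "wy": 0, "wz": 0, "gripper": 1}, {"dx": 0, "dy": 0.0003, "dz": 0, "wx": 0, "wy": 0, "wz": 0, "gripper": 1}, {"dx": 0, "dy": 0.00035, "dz": 0, "wx": 0, "wy": 0, "wz": 0, "gripper": 1}, {"dx": 0, "dy": 0.0004, "dz": 0, "wx": 0, "wy": 0, "wz": 0, "gripper": 1}]}}

```text
clock: 37.0
position: [499.2, -245.9, 171.4]
ee_rot: [0.465, 0.532, -0.466, 0.532]
contact_force: [1.0, -0.2, 0.1]
gripper_width: 0.2
```

Run:
```python
from yaw import *
st()
```

```text
t 37.0 pos [ 499.23 -245.91  171.43] F [ 0.97 -0.17  0.13] M [ 0.015 -0.112 -0.051] w 0.23 ydir 7.66 xax [-0.e+00 -5.e-04 -1.e+00] j [-1.660e-01  3.200e-01 -2.500e-01  1.000e-03 -1.000e+00 -2.842e+00]
```

>>> {"op": "arm_command", "data": {"rows": [{"dx": 0, "dy": 5e-05, "dz": 0, "wx": 0, "wy": 0, "wz": 0, "gripper": 1}, {"dx": 0, "dy": 0.0001, "dz": 0, "wx": 0, "wy": 0, "wz": 0, "gripper": 1}, {"dx": 0, "dy": 0.00015, "dz": 0, "wx": 0, "wy": 0, "wz": 0, "gripper": 1}, {"dx": 0, "dy": 0.0002, "dz": 0, "wx": 0, "wy": 0, "wz": 0, "gripper": 1}, {"dx": 0, "dy": 0.00025, "dz": 0, "wx": 0, "wy": 0, "wz": 0, "gripper": 1}, {"dx": 0, "dy": 0.0003, "dz": 0, "wx": 0, "wy": 0, "wz": 0, "gripper": 1}, {"dx": 0, "dy": 0.00035, "dz": 0, "wx": 0, "wy": 0, "wz": 0, "gripper": 1}, {"dx": 0, "dy": 0.0004, "dz": 0, "wx": 0, "wy": 0, "wz": 0, "gripper": 1}]}}

```text
clock: 37.8
position: [499.6, -245.8, 171.4]
ee_rot: [0.465, 0.532, -0.466, 0.532]
contact_force: [0.2, -0.8, -0.4]
gripper_width: 0.2
```

Run:
```python
from yaw import *
st()
c=lambda u,v:((u+.5)/6-.5+310,(v+.5)/6-.5+190)
print(strip(get_image("top"),c(435,321),c(545,303),204,rng=(.1,.9)))
```

```text
t 37.8 pos [ 499.57 -245.83  171.38] F [ 0.19 -0.85 -0.36] M [ 0.014 -0.097 -0.001] w 0.24 ydir 7.66 xax [-2.e-04 -5.e-04 -1.e+00] j [-1.660e-01  3.210e-01 -2.490e-01  1.000e-03 -1.001e+00 -2.842e+00]
(np.float64(7.61468788902204), array([ 474.08376339, -215.08998372]), np.float64(0.14689058057683932))
```

>>> {"op": "arm_command", "data": {"rows": [{"dx": 0, "dy": 5e-05, "dz": 0, "wx": 0, "wy": 0, "wz": 0, "gripper": 1}, {"dx": 0, "dy": 0.0001, "dz": 0, "wx": 0, "wy": 0, "wz": 0, "gripper": 1}, {"dx": 0, "dy": 0.00015, "dz": 0, "wx": 0, "wy": 0, "wz": 0, "gripper": 1}, {"dx": 0, "dy": 0.0002, "dz": 0, "wx": 0, "wy": 0, "wz": 0, "gripper": 1}, {"dx": 0, "dy": 0.00025, "dz": 0, "wx": 0, "wy": 0, "wz": 0, "gripper": 1}, {"dx": 0, "dy": 0.0003, "dz": 0, "wx": 0, "wy": 0, "wz": 0, "gripper": 1}, {"dx": 0, "dy": 0.00035, "dz": 0, "wx": 0, "wy": 0, "wz": 0, "gripper": 1}, {"dx": 0, "dy": 0.0004, "dz": 0, "wx": 0, "wy": 0, "wz": 0, "gripper": 1}]}}

```text
clock: 38.65
position: [500.0, -245.8, 171.4]
ee_rot: [0.465, 0.532, -0.466, 0.532]
contact_force: [-0.2, 0.6, 0.1]
gripper_width: 0.0
```

Run:
```python
from yaw import *
st()
c=lambda u,v:((u+.5)/6-.5+310,(v+.5)/6-.5+190)
print(strip(get_image("top"),c(435,321),c(545,303),204,rng=(.1,.9)))
```

```text
t 38.65 pos [ 499.97 -245.76  171.39] F [-0.21  0.56  0.12] M [-0.039 -0.049  0.021] w 0.02 ydir 7.66 xax [-2.e-04 -4.e-04 -1.e+00] j [-1.660e-01  3.210e-01 -2.480e-01  1.000e-03 -1.001e+00 -2.843e+00]
(np.float64(7.7885164036824985), array([ 474.36918999, -215.0602093 ]), np.float64(0.11546724281887923))
```

>>> {"op": "arm_command", "data": {"rows": [{"dx": 0, "dy": 0.0001, "dz": 0, "wx": 0, "wy": 0, "wz": 0, "gripper": 1}, {"dx": 0, "dy": 0.0002, "dz": 0, "wx": 0, "wy": 0, "wz": 0, "gripper": 1}, {"dx": 0, "dy": 0.0003, "dz": 0, "wx": 0, "wy": 0, "wz": 0, "gripper": 1}, {"dx": 0, "dy": 0.0004, "dz": 0, "wx": 0, "wy": 0, "wz": 0, "gripper": 1}, {"dx": 0, "dy": 0.0005, "dz": 0, "wx": 0, "wy": 0, "wz": 0, "gripper": 1}, {"dx": 0, "dy": 0.0006, "dz": 0, "wx": 0, "wy": 0, "wz": 0, "gripper": 1}, {"dx": 0, "dy": 0.0008, "dz": 0, "wx": 0, "wy": 0, "wz": 0, "gripper": 1}, {"dx": 0, "dy": 0.001, "dz": 0, "wx": 0, "wy": 0, "wz": 0, "gripper": 1}]}}

```text
clock: 39.5
position: [501.0, -245.6, 171.4]
ee_rot: [0.465, 0.532, -0.466, 0.532]
contact_force: [-0.7, 0.2, 0.2]
gripper_width: 0.1
```

Run:
```python
from yaw import *
st()
c=lambda u,v:((u+.5)/6-.5+310,(v+.5)/6-.5+190)
print(strip(get_image("top"),c(435,321),c(545,303),204,rng=(.1,.9)))
```

```text
t 39.5 pos [ 500.95 -245.64  171.37] F [-0.71  0.23  0.17] M [ 0.013  0.007 -0.049] w 0.05 ydir 7.66 xax [-3.e-04 -4.e-04 -1.e+00] j [-1.650e-01  3.230e-01 -2.460e-01  1.000e-03 -1.002e+00 -2.843e+00]
(np.float64(8.226529726447932), array([ 474.9916211 , -214.99529983]), np.float64(0.14610212737439202))
```

Run:
```python
from yaw import *
c=lambda u,v:((u+.5)/6-.5+310,(v+.5)/6-.5+190)
for i in range(8):
    d=get_image("top"); a=strip(d,c(435,321),c(545,303),204); print(round(arm.read_state()["clock"],2),round(a[0],2),a[1].round(2))
```

```text
39.6 8.09 [ 475.02 -214.99]
39.65 8.16 [ 475.01 -214.99]
39.7 8.14 [ 474.99 -215.  ]
39.75 8.26 [ 474.98 -215.  ]
39.8 8.28 [ 475.   -214.99]
39.85 8.19 [ 475.01 -214.99]
39.9 8.24 [ 475.02 -214.99]
39.95 8.1 [ 474.98 -215.  ]
```

>>> {"op": "arm_command", "data": {"rows": [{"dx": 0, "dy": 0.002, "dz": 0, "wx": 0, "wy": 0, "wz": 0, "gripper": 1}, {"dx": 0, "dy": 0.005, "dz": 0, "wx": 0, "wy": 0, "wz": 0, "gripper": 1}, {"dx": 0, "dy": 0.005, "dz": 0, "wx": 0, "wy": 0, "wz": 0, "gripper": 1}, {"dx": 0, "dy": 0.005, "dz": 0, "wx": 0, "wy": 0, "wz": 0, "gripper": 1}, {"dx": 0, "dy": 0.005, "dz": 0, "wx": 0, "wy": 0, "wz": 0, "gripper": 1}, {"dx": 0, "dy": 0.005, "dz": 0, "wx": 0, "wy": 0, "wz": 0, "gripper": 1}, {"dx": 0, "dy": 0.005, "dz": 0, "wx": 0, "wy": 0, "wz": 0, "gripper": 1}, {"dx": 0, "dy": 0.005, "dz": 0, "wx": 0, "wy": 0, "wz": 0, "gripper": 1}]}}

```text
clock: 40.75
position: [505.9, -245.0, 171.4]
ee_rot: [0.465, 0.532, -0.466, 0.532]
contact_force: [0.0, 0.5, 0.5]
gripper_width: 0.0
```

Run:
```python
from yaw import *
st()
c=lambda u,v:((u+.5)/6-.5+310,(v+.5)/6-.5+190)
for i in range(5):
    d=get_image("top"); a=strip(d,c(435,321),c(545,303),204); print(round(arm.read_state()["clock"],2),round(a[0],2),a[1].round(2))
```

```text
t 40.75 pos [ 505.87 -244.96  171.4 ] F [0.01 0.5  0.49] M [-0.002  0.067 -0.014] w 0.04 ydir 7.66 xax [-1.e-04 -4.e-04 -1.e+00] j [-1.620e-01  3.290e-01 -2.360e-01  1.000e-03 -1.005e+00 -2.846e+00]
40.8 8.08 [ 474.92 -214.34]
40.85 8.31 [ 474.92 -214.34]
40.9 8.17 [ 474.93 -214.34]
40.95 8.14 [ 474.85 -214.35]
41.0 8.23 [ 474.88 -214.35]
```

Run:
```python
from yaw import *
for P in [(499.0,-245.95,171.4)]: rel(P,down(np.radians(7.66)))
```

```text
d [ 0.     -0.007   0.0001] w [-0.    0.02  0.01]
```

>>> {"op": "arm_command", "data": {"rows": [{"dx": 0, "dy": -0.002, "dz": 0, "wx": 0, "wy": 0, "wz": 0, "gripper": 1}, {"dx": 0, "dy": -0.004, "dz": 0, "wx": 0, "wy": 0, "wz": 0, "gripper": 1}, {"dx": 0, "dy": -0.005, "dz": 0, "wx": 0, "wy": 0, "wz": 0, "gripper": 1}, {"dx": 0, "dy": -0.0055, "dz": 0, "wx": 0, "wy": 0, "wz": 0, "gripper": 1}, {"dx": 0, "dy": -0.006, "dz": 0, "wx": 0, "wy": 0, "wz": 0, "gripper": 1}, {"dx": 0, "dy": -0.0065, "dz": 0, "wx": 0, "wy": 0, "wz": 0, "gripper": 1}, {"dx": 0, "dy": -0.007, "dz": 0, "wx": 0, "wy": 0, "wz": 0, "gripper": 1}, {"dx": 0, "dy": -0.007, "dz": 0, "wx": 0, "wy": 0, "wz": 0, "gripper": 1}]}}

```text
clock: 41.8
position: [499.2, -245.9, 171.5]
ee_rot: [0.465, 0.532, -0.466, 0.533]
contact_force: [1.6, -0.5, -0.5]
gripper_width: -0.1
```

Run:
```python
from yaw import *
c=lambda u,v:((u+.5)/6-.5+310,(v+.5)/6-.5+190)
for i in range(4):
    st();d=get_image("top"); a=strip(d,c(435,321),c(545,303),204); print(round(arm.read_state()["clock"],2),round(a[0],2),a[1].round(2))
```

```text
t 41.8 pos [ 499.15 -245.92  171.47] F [ 1.65 -0.5  -0.5 ] M [ 0.002 -0.185 -0.022] w -0.07 ydir 7.66 xax [ 3.e-04 -6.e-04 -1.e+00] j [-1.660e-01  3.200e-01 -2.500e-01  1.000e-03 -1.000e+00 -2.842e+00]
41.85 7.19 [ 473.68 -215.13]
t 41.85 pos [ 499.15 -245.92  171.48] F [ 0.85  0.42 -0.66] M [-0.042 -0.114  0.017] w -0.04 ydir 7.66 xax [ 3.e-04 -5.e-04 -1.e+00] j [-1.660e-01  3.200e-01 -2.500e-01  1.000e-03 -1.000e+00 -2.842e+00]
41.9 7.35 [ 473.75 -215.12]
t 41.9 pos [ 499.16 -245.93  171.47] F [ 0.39 -0.33  0.6 ] M [ 0.039 -0.138  0.051] w -0.18 ydir 7.66 xax [ 2.e-04 -6.e-04 -1.e+00] j [-1.660e-01  3.200e-01 -2.500e-01  1.000e-03 -1.000e+00 -2.842e+00]
41.95 7.39 [ 473.68 -215.13]
t 41.95 pos [ 499.15 -245.92  171.44] F [1.2  0.   0.27] M [ 0.008 -0.195  0.008] w 0.09 ydir 7.66 xax [ 2.e-04 -6.e-04 -1.e+00] j [-1.660e-01  3.200e-01 -2.500e-01  1.000e-03 -1.000e+00 -2.842e+00]
42.0 7.42 [ 473.72 -215.13]
```

>>> {"op": "arm_command", "data": {"rows": [{"dx": 0, "dy": 0.0001, "dz": 0, "wx": 0, "wy": 0, "wz": 0, "gripper": 1}, {"dx": 0, "dy": 0.0002, "dz": 0, "wx": 0, "wy": 0, "wz": 0, "gripper": 1}, {"dx": 0, "dy": 0.0003, "dz": 0, "wx": 0, "wy": 0, "wz": 0, "gripper": 1}, {"dx": 0, "dy": 0.0003, "dz": 0, "wx": 0, "wy": 0, "wz": 0, "gripper": 1}, {"dx": 0, "dy": 0.0003, "dz": 0, "wx": 0, "wy": 0, "wz": 0, "gripper": 1}, {"dx": 0, "dy": 0.03, "dz": 0, "wx": 0, "wy": 0, "wz": 0, "gripper": 1}, {"dx": 0, "dy": 0.04, "dz": 0, "wx": 0, "wy": 0, "wz": 0, "gripper": 1}, {"dx": 0, "dy": 0.04, "dz": 0, "wx": 0, "wy": 0, "wz": 0, "gripper": 1}]}}

```text
clock: 42.8
position: [539.5, -240.3, 170.9]
ee_rot: [0.465, 0.532, -0.466, 0.532]
contact_force: [0.1, 0.2, -1.1]
gripper_width: -0.1
```

Run:
```python
from yaw import *
c=lambda u,v:((u+.5)/6-.5+310,(v+.5)/6-.5+190)
st()
for i in range(6):
    d=get_image("top"); a=strip(d,c(435,321),c(545,303),204); print(round(arm.read_state()["clock"],2),round(a[0],2),a[1].round(2))
```

```text
t 42.8 pos [ 539.54 -240.32  170.91] F [ 0.14  0.17 -1.09] M [0.019 0.051 0.009] w -0.07 ydir 7.7 xax [-5.e-04 -4.e-04 -1.e+00] j [-1.450e-01  3.760e-01 -1.660e-01  1.000e-03 -1.029e+00 -2.863e+00]
42.85 9.55 [ 478.16 -214.66]
42.9 9.29 [ 477.86 -214.7 ]
42.95 9.41 [ 477.91 -214.69]
43.0 9.54 [ 478.2  -214.66]
43.05 9.33 [ 478.13 -214.67]
43.1 9.59 [ 477.96 -214.69]
```

>>> {"op": "arm_command", "data": {"rows": [{"dx": 0, "dy": -0.012, "dz": 0, "wx": 0, "wy": 0, "wz": 0, "gripper": 1}, {"dx": 0, "dy": -0.024, "dz": 0, "wx": 0, "wy": 0, "wz": 0, "gripper": 1}, {"dx": 0, "dy": -0.03, "dz": 0, "wx": 0, "wy": 0, "wz": 0, "gripper": 1}, {"dx": 0, "dy": -0.0325, "dz": 0, "wx": 0, "wy": 0, "wz": 0, "gripper": 1}, {"dx": 0, "dy": -0.0345, "dz": 0, "wx": 0, "wy": 0, "wz": 0, "gripper": 1}, {"dx": 0, "dy": -0.036, "dz": 0, "wx": 0, "wy": 0, "wz": 0, "gripper": 1}, {"dx": 0, "dy": -0.037, "dz": 0, "wx": 0, "wy": 0, "wz": 0, "gripper": 1}, {"dx": 0, "dy": -0.038, "dz": 0, "wx": 0, "wy": 0, "wz": 0, "gripper": 1}]}}

```text
clock: 43.9
position: [500.6, -245.7, 171.6]
ee_rot: [0.465, 0.532, -0.466, 0.532]
contact_force: [0.6, 0.6, 0.7]
gripper_width: -0.1
```

Run:
```python
from yaw import *
c=lambda u,v:((u+.5)/6-.5+310,(v+.5)/6-.5+190)
st()
for i in range(2):
    d=get_image("top"); a=strip(d,c(435,321),c(545,303),204); print(round(arm.read_state()["clock"],2),round(a[0],2),a[1].round(2))
rel((500,-245.8,171.4),down(np.radians(7.66)))
```

```text
t 43.9 pos [ 500.63 -245.74  171.58] F [0.56 0.58 0.68] M [-0.052 -0.088  0.021] w -0.09 ydir 7.65 xax [ 1.e-04 -6.e-04 -1.e+00] j [-1.650e-01  3.220e-01 -2.470e-01  1.000e-03 -1.002e+00 -2.843e+00]
43.95 7.91 [ 474.86 -215.01]
44.0 7.96 [ 474.73 -215.02]
d [ 0.0001 -0.0005  0.    ] w [-0.01  0.02  0.02]
```

Run:
```python
from yaw import *
c=lambda u,v:((u+.5)/6-.5+310,(v+.5)/6-.5+190)
F=[];M=[];X=[]
for i in range(12):
    d=get_image("top"); s=arm.read_state();F.append(s["contact_force"]);M.append(s["wrist_torque"]);X.append(strip(d,c(435,321),c(545,303),204)[1][0])
print(np.mean(F,0),np.mean(M,0),np.std(M,0),np.mean(X),s["position"],s["clock"])
```

```text
[0.25710631 0.08440063 0.29246061] [-0.01184263 -0.09525724  0.00112444] [0.02126039 0.0319793  0.03183036] 474.747007383934 [ 500.38677639 -245.726824    171.56328161] 44.6
```

>>> {"op": "arm_command", "data": {"rows": [{"dx": 0, "dy": -0.0002, "dz": 0, "wx": 0, "wy": 0, "wz": 0, "gripper": 1}, {"dx": 0, "dy": -0.0004, "dz": 0, "wx": 0, "wy": 0, "wz": 0, "gripper": 1}, {"dx": 0, "dy": -0.0006, "dz": 0, "wx": 0, "wy": 0, "wz": 0, "gripper": 1}, {"dx": 0, "dy": -0.0008, "dz": 0, "wx": 0, "wy": 0, "wz": 0, "gripper": 1}, {"dx": 0, "dy": -0.0008, "dz": 0, "wx": 0, "wy": 0, "wz": 0, "gripper": 1}, {"dx": 0, "dy": -0.0008, "dz": 0, "wx": 0, "wy": 0, "wz": 0, "gripper": 1}, {"dx": 0, "dy": -0.0008, "dz": 0, "wx": 0, "wy": 0, "wz": 0, "gripper": 1}, {"dx": 0, "dy": -0.0008, "dz": 0, "wx": 0, "wy": 0, "wz": 0, "gripper": 1}]}}

```text
clock: 45.4
position: [499.6, -245.9, 171.6]
ee_rot: [0.465, 0.532, -0.466, 0.532]
contact_force: [-0.1, 0.2, 0.6]
gripper_width: -0.3
```

Run:
```python
from yaw import *
c=lambda u,v:((u+.5)/6-.5+310,(v+.5)/6-.5+190)
F=[];M=[];X=[]
for i in range(12):
    d=get_image("top"); s=arm.read_state();F.append(s["contact_force"]);M.append(s["wrist_torque"]);X.append(strip(d,c(435,321),c(545,303),204)[1][0])
print(np.mean(F,0),np.mean(M,0),np.std(M,0),np.mean(X),s["position"],s["clock"])
```

```text
[ 0.2464064  -0.16420033  0.23818616] [-0.04311427 -0.10107493  0.01196398] [0.03256312 0.03277107 0.02986256] 474.08629485124266 [ 499.60150734 -245.83653003  171.54424074] 46.0
```

>>> {"op": "arm_command", "data": {"rows": [{"dx": -0.002, "dy": 0, "dz": 0, "wx": 0, "wy": 0, "wz": 0, "gripper": 1}, {"dx": -0.006, "dy": 0, "dz": 0, "wx": 0, "wy": 0, "wz": 0, "gripper": 1}, {"dx": -0.011, "dy": 0, "dz": 0, "wx": 0, "wy": 0, "wz": 0, "gripper": 1}, {"dx": -0.017, "dy": 0, "dz": 0, "wx": 0, "wy": 0, "wz": 0, "gripper": 1}, {"dx": -0.022, "dy": 0, "dz": 0, "wx": 0, "wy": 0, "wz": 0, "gripper": 1}, {"dx": -0.025, "dy": 0, "dz": 0, "wx": 0, "wy": 0, "wz": 0, "gripper": 1}, {"dx": -0.026, "dy": 0, "dz": 0, "wx": 0, "wy": 0, "wz": 0, "gripper": 1}, {"dx": -0.026, "dy": 0, "dz": 0, "wx": 0, "wy": 0, "wz": 0, "gripper": 1}]}}

```text
clock: 46.8
position: [499.6, -245.8, 197.7]
ee_rot: [0.465, 0.532, -0.466, 0.532]
contact_force: [1.1, -0.5, -0.1]
gripper_width: -0.1
```

Run:
```python
from yaw import *
c=lambda u,v:((u+.5)/6-.5+310,(v+.5)/6-.5+190)
F=[];M=[];X=[]
for i in range(5):
    d=get_image("top"); s=arm.read_state();F.append(s["contact_force"]);M.append(s["wrist_torque"]);a=strip(d,c(435,321),c(545,303),204);X.append((a[0],a[1][0]))
print(np.mean(F,0),np.mean(M,0),np.std(M,0),np.mean(X,0),s["position"],s["clock"])
overlay(d,[],310,190,440,290,6,"pics/g9_top.png")
```

```text
[ 0.03824974 -0.20556502 -0.49353853] [5.32183222e-06 1.15283778e-03 1.80935274e-02] [0.02031638 0.01908926 0.01476749] [  8.62578951 476.22691245] [ 499.47174271 -245.77590257  197.29793316] 47.05
```

View pics/g9_top.png

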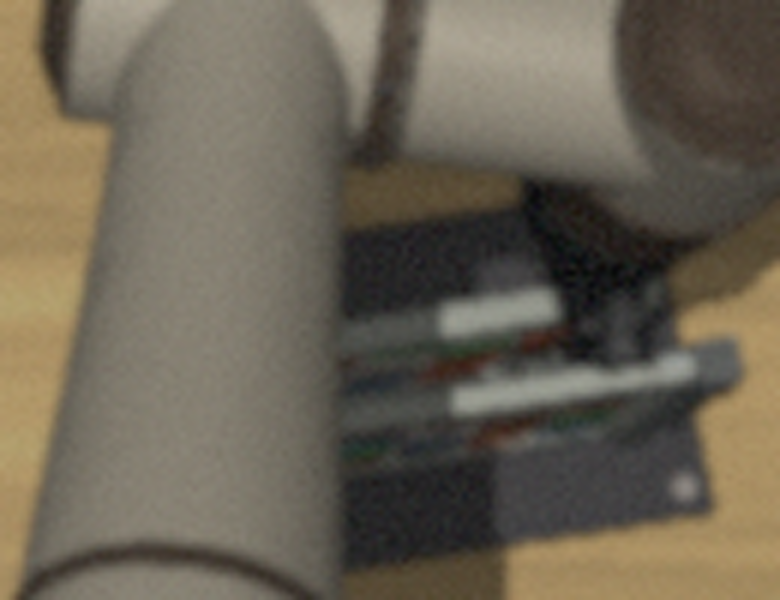

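>>> {"op": "arm_command", "data": {"rows": [{"dx": 0, "dy": 0.02, "dz": 0, "wx": 0, "wy": 0, "wz": 0, "gripper": 1}, {"dx": 0, "dy": 0.05, "dz": 0, "wx": 0, "wy": 0, "wz": -6, "gripper": 1}, {"dx": 0, "dy": 0.07, "dz": 0, "wx": 0, "wy": 0, "wz": -13, "gripper": 1}, {"dx": 0.01, "dy": 0.07, "dz": 0, "wx": 0, "wy": 0, "wz": -20, "gripper": 1}, {"dx": 0.03, "dy": 0.07, "dz": 0, "wx": 0, "wy": 0, "wz": -27, "gripper": 1}, {"dx": 0.05, "dy": 0.07, "dz": 0, "wx": 0, "wy": 0, "wz": -34, "gripper": 1}, {"dx": 0.067, "dy": 0.07, "dz": 0, "wx": 0, "wy": 0, "wz": -35, "gripper": 1}, {"dx": 0.067, "dy": 0.07, "dz": 0, "wx": 0, "wy": 0, "wz": -35, "gripper": 1}]}}

```text
clock: 47.85
position: [567.4, -235.9, 125.8]
ee_rot: [0.282, 0.649, -0.605, 0.365]
contact_force: [-1.1, -0.5, -0.3]
gripper_width: 0.2
```

```bash
cat >> yaw.py <<'E'
def tilt(deg,yaw=7.6):
    M=down(np.radians(yaw)); return M@R.from_rotvec([0,0,np.radians(-deg)]).as_matrix()
c6=lambda u,v:((u+.5)/6-.5+310,(v+.5)/6-.5+190)
def leafm(n=1,a=c6(435,321),b=c6(545,303)):
    X=[];M=[];F=[]
    for i in range(n):
        d=get_image("top");s=arm.read_state();q=strip(d,a,b,204);X.append((q[0],q[1][0]));M.append(s["wrist_torque"]);F.append(s["contact_force"])
    print("clock",round(s["clock"],2),"leaf yaw,x",np.mean(X,0).round(2),"M",np.mean(M,0).round(3),"F",np.mean(F,0).round(2)); return d
E
python3 - <<'E'
from yaw import *
st(); d=leafm(2)
for P in [(520,-243,130),(505,-245,130),(490,-247,130)]: rel(P,tilt(35))
d=get_image("side"); overlay(d,[],290,110,430,260,5,"pics/g10_side.png")
E
```

```text
t 47.85 pos [ 567.37 -235.9   125.84] F [-1.07 -0.54 -0.32] M [ 0.125 -1.082  0.022] w 0.19 ydir 7.73 xax [-0.5749 -0.0749 -0.8148] j [-0.074  0.747  0.192  0.117 -1.624 -2.965]
clock 47.95 leaf yaw,x [  8.38 476.21] M [ 0.142 -1.131 -0.009] F [ 0.69 -0.03  1.09]
d [ 0.029  -0.0396 -0.0005] w [ 0.    0.07 -0.04]
d [ 0.0377 -0.052  -0.0005] w [ 0.    0.07 -0.04]
d [ 0.0463 -0.0644 -0.0005] w [ 0.    0.07 -0.04]
```

View pics/g10_side.png

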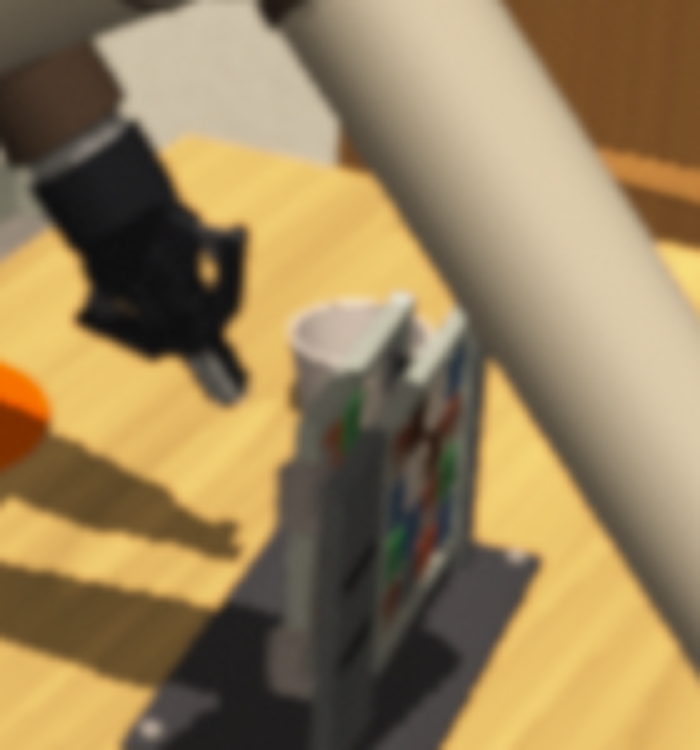

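Run:
```python
from yaw import *
for P in [(540,-240,138),(515,-243,138),(507,-245,138)]: rel(P,tilt(43,15))
```

```text
d [ 0.0121 -0.0272 -0.0009] w [-5.79 -4.56 -8.16]
d [ 0.0264 -0.0479 -0.0013] w [-5.79 -4.56 -8.16]
d [ 0.0311 -0.0546 -0.0004] w [-5.79 -4.56 -8.16]
```

>>> {"op": "arm_command", "data": {"rows": [{"dx": 0.0, "dy": -0.005, "dz": 0, "wx": -2, "wy": -1.5, "wz": -2.7, "gripper": 1}, {"dx": 0.005, "dy": -0.012, "dz": 0, "wx": -4, "wy": -3, "wz": -5.5, "gripper": 1}, {"dx": 0.009, "dy": -0.02, "dz": 0, "wx": -5.8, "wy": -4.6, "wz": -8.2, "gripper": 1}, {"dx": 0.0121, "dy": -0.0272, "dz": -0.0009, "wx": -5.8, "wy": -4.6, "wz": -8.2, "gripper": 1}, {"dx": 0.017, "dy": -0.034, "dz": -0.001, "wx": -5.8, "wy": -4.6, "wz": -8.2, "gripper": 1}, {"dx": 0.0215, "dy": -0.041, "dz": -0.001, "wx": -5.8, "wy": -4.6, "wz": -8.2, "gripper": 1}, {"dx": 0.0245, "dy": -0.0452, "dz": -0.001, "wx": -5.8, "wy": -4.6, "wz": -8.2, "gripper": 1}, {"dx": 0.0264, "dy": -0.0479, "dz": -0.0013, "wx": -5.8, "wy": -4.6, "wz": -8.2, "gripper": 1}]}}

```text
clock: 48.8
position: [514.4, -243.4, 138.6]
ee_rot: [0.195, 0.679, -0.606, 0.364]
contact_force: [-0.2, 0.3, 0.4]
gripper_width: 0.2
```

Run:
```python
from yaw import *
st(); d=leafm(2); overlay(d,[],310,190,440,290,6,"pics/g11_top.png")
for P in [(505,-245,138),(500,-246,138),(495,-246,138),(485,-246,138)]: rel(P,tilt(43,15))
d=get_image("side"); overlay(d,[],290,110,430,260,5,"pics/g11_side.png")
```

```text
t 48.8 pos [ 514.4  -243.36  138.56] F [-0.17  0.31  0.42] M [ 0.365 -1.296 -0.084] w 0.15 ydir 14.96 xax [-0.6586 -0.1768 -0.7314] j [-0.048  0.706  0.04   0.21  -1.63  -2.899]
clock 48.9 leaf yaw,x [  8.33 476.23] M [ 0.35  -1.334 -0.03 ] F [-0.37  0.08  0.29]
d [ 0.0069 -0.0069 -0.0008] w [-0.02  0.02  0.02]
d [ 0.0104 -0.0106 -0.0011] w [-0.02  0.02  0.02]
d [ 0.0137 -0.0141 -0.0024] w [-0.02  0.02  0.02]
d [ 0.0203 -0.0212 -0.005 ] w [-0.02  0.02  0.02]
```

View pics/g11_side.png

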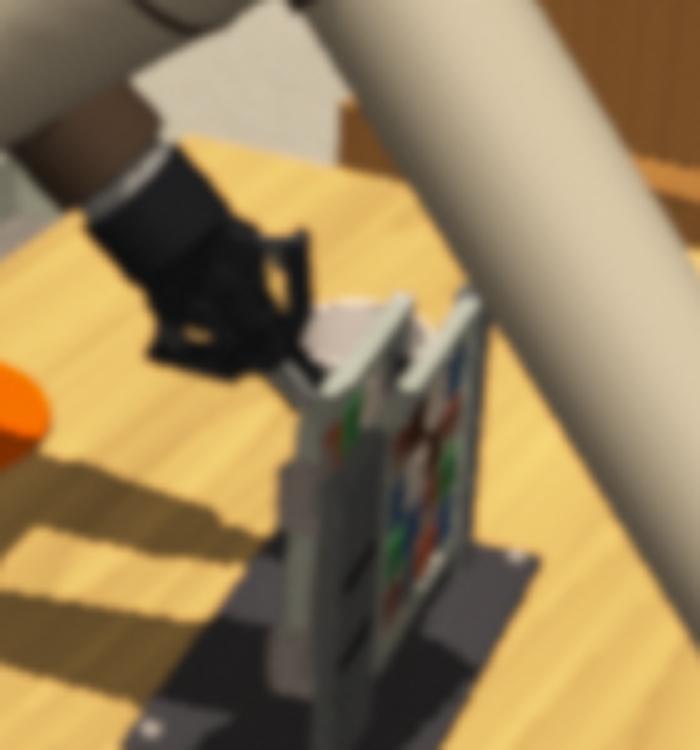

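View pics/g11_top.png

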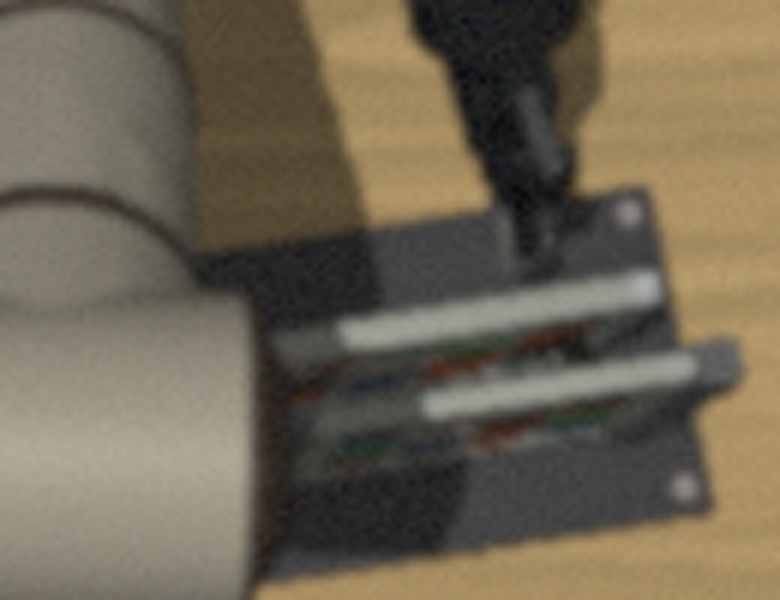

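>>> {"op": "arm_command", "data": {"rows": [{"dx": 0.002, "dy": -0.002, "dz": -0.0003, "wx": 0, "wy": 0, "wz": 0, "gripper": 1}, {"dx": 0.0045, "dy": -0.0045, "dz": -0.0005, "wx": 0, "wy": 0, "wz": 0, "gripper": 1}, {"dx": 0.0065, "dy": -0.0065, "dz": -0.0008, "wx": 0, "wy": 0, "wz": 0, "gripper": 1}, {"dx": 0.0078, "dy": -0.0078, "dz": -0.001, "wx": 0, "wy": 0, "wz": 0, "gripper": 1}, {"dx": 0.0085, "dy": -0.0085, "dz": -0.001, "wx": 0, "wy": 0, "wz": 0, "gripper": 1}, {"dx": 0.009, "dy": -0.009, "dz": -0.0011, "wx": 0, "wy": 0, "wz": 0, "gripper": 1}, {"dx": 0.0095, "dy": -0.0095, "dz": -0.0011, "wx": 0, "wy": 0, "wz": 0, "gripper": 1}, {"dx": 0.01, "dy": -0.01, "dz": -0.0011, "wx": 0, "wy": 0, "wz": 0, "gripper": 1}]}}

```text
clock: 49.75
position: [501.0, -245.8, 137.7]
ee_rot: [0.195, 0.68, -0.606, 0.364]
contact_force: [-0.1, -0.2, -0.2]
gripper_width: 0.2
```

Run:
```python
from yaw import *
st(); d=leafm(3,c6(345,333),c6(655,284))
D4=pickle.load(open("d4.pkl","rb")); print(strip(D4["top"],c6(345,333),c6(655,284),204))
```

```text
t 49.75 pos [ 501.04 -245.78  137.74] F [-0.07 -0.19 -0.19] M [ 0.356 -1.271 -0.042] w 0.24 ydir 14.99 xax [-0.6586 -0.1772 -0.7313] j [-5.300e-02  6.880e-01  1.000e-03  2.130e-01 -1.608e+00 -2.900e+00]
clock 49.9 leaf yaw,x [  8.17 476.89] M [ 3.750e-01 -1.331e+00  1.000e-03] F [-0.13  0.25  0.15]
(np.float64(8.497851655368343), array([ 477.53014975, -219.30500653]), np.float64(0.130196965253351))
```

>>> {"op": "arm_command", "data": {"rows": [{"dx": 0.0003, "dy": -0.0003, "dz": 0, "wx": 0, "wy": 0, "wz": 0, "gripper": 1}, {"dx": 0.0006, "dy": -0.0006, "dz": -0.0001, "wx": 0, "wy": 0, "wz": 0, "gripper": 1}, {"dx": 0.0009, "dy": -0.0009, "dz": -0.0001, "wx": 0, "wy": 0, "wz": 0, "gripper": 1}, {"dx": 0.0012, "dy": -0.0012, "dz": -0.0002, "wx": 0, "wy": 0, "wz": 0, "gripper": 1}, {"dx": 0.0015, "dy": -0.0015, "dz": -0.0003, "wx": 0, "wy": 0, "wz": 0, "gripper": 1}, {"dx": 0.0018, "dy": -0.0018, "dz": -0.0004, "wx": 0, "wy": 0, "wz": 0, "gripper": 1}, {"dx": 0.0021, "dy": -0.0021, "dz": -0.0004, "wx": 0, "wy": 0, "wz": 0, "gripper": 1}, {"dx": 0.0023, "dy": -0.0023, "dz": -0.0005, "wx": 0, "wy": 0, "wz": 0, "gripper": 1}]}}

```text
clock: 50.7
position: [497.7, -246.2, 137.6]
ee_rot: [0.195, 0.68, -0.606, 0.364]
contact_force: [-0.3, -0.8, -0.4]
gripper_width: 0.1
```

Run:
```python
from yaw import *
st(); d=leafm(3,c6(345,333),c6(655,284))
```

```text
t 50.7 pos [ 497.72 -246.17  137.63] F [-0.32 -0.84 -0.35] M [ 0.333 -1.314  0.006] w 0.1 ydir 14.98 xax [-0.6587 -0.1772 -0.7312] j [-0.053  0.684 -0.009  0.214 -1.603 -2.901]
clock 50.85 leaf yaw,x [  8.16 476.88] M [ 0.381 -1.31  -0.033] F [ 0.1  -0.38 -0.35]
```

>>> {"op": "arm_command", "data": {"rows": [{"dx": 0.0003, "dy": -0.0003, "dz": 0, "wx": 0, "wy": 0, "wz": 0, "gripper": 1}, {"dx": 0.0006, "dy": -0.0006, "dz": -0.0001, "wx": 0, "wy": 0, "wz": 0, "gripper": 1}, {"dx": 0.0009, "dy": -0.0009, "dz": -0.0001, "wx": 0, "wy": 0, "wz": 0, "gripper": 1}, {"dx": 0.0012, "dy": -0.0012, "dz": -0.0002, "wx": 0, "wy": 0, "wz": 0, "gripper": 1}, {"dx": 0.0015, "dy": -0.0015, "dz": -0.0003, "wx": 0, "wy": 0, "wz": 0, "gripper": 1}, {"dx": 0.0018, "dy": -0.0018, "dz": -0.0004, "wx": 0, "wy": 0, "wz": 0, "gripper": 1}, {"dx": 0.0021, "dy": -0.0021, "dz": -0.0004, "wx": 0, "wy": 0, "wz": 0, "gripper": 1}, {"dx": 0.0023, "dy": -0.0023, "dz": -0.0005, "wx": 0, "wy": 0, "wz": 0, "gripper": 1}]}}

```text
clock: 51.65
position: [494.4, -246.5, 137.5]
ee_rot: [0.195, 0.68, -0.606, 0.364]
contact_force: [1.3, -0.5, -0.2]
gripper_width: -0.3
```

Run:
```python
from yaw import *
st(); d=leafm(3,c6(345,333),c6(655,284))
```

```text
t 51.65 pos [ 494.43 -246.53  137.53] F [ 1.32 -0.46 -0.22] M [ 0.359 -1.305 -0.011] w -0.31 ydir 14.98 xax [-0.6587 -0.1772 -0.7312] j [-0.054  0.679 -0.018  0.214 -1.598 -2.901]
clock 51.8 leaf yaw,x [  8.14 476.75] M [ 0.348 -1.33  -0.013] F [ 0.21  0.05 -0.01]
```

>>> {"op": "arm_command", "data": {"rows": [{"dx": 0.0002, "dy": -0.0002, "dz": 0, "wx": 0, "wy": 0, "wz": 0, "gripper": 1}, {"dx": 0.0004, "dy": -0.0004, "dz": -0.0001, "wx": 0, "wy": 0, "wz": 0, "gripper": 1}, {"dx": 0.0006, "dy": -0.0006, "dz": -0.0001, "wx": 0, "wy": 0, "wz": 0, "gripper": 1}, {"dx": 0.0008, "dy": -0.0008, "dz": -0.0002, "wx": 0, "wy": 0, "wz": 0, "gripper": 1}, {"dx": 0.001, "dy": -0.001, "dz": -0.0002, "wx": 0, "wy": 0, "wz": 0, "gripper": 1}, {"dx": 0.0012, "dy": -0.0012, "dz": -0.0002, "wx": 0, "wy": 0, "wz": 0, "gripper": 1}, {"dx": 0.0014, "dy": -0.0014, "dz": -0.0003, "wx": 0, "wy": 0, "wz": 0, "gripper": 1}, {"dx": 0.0014, "dy": -0.0014, "dz": -0.0003, "wx": 0, "wy": 0, "wz": 0, "gripper": 1}]}}

```text
clock: 52.6
position: [492.5, -246.8, 137.5]
ee_rot: [0.195, 0.68, -0.606, 0.364]
contact_force: [1.0, -0.3, -0.1]
gripper_width: -0.2
```

Run:
```python
from yaw import *
st(); d=leafm(3,c6(345,333),c6(655,284))
```

```text
t 52.6 pos [ 492.5  -246.75  137.49] F [ 1.02 -0.26 -0.11] M [ 0.339 -1.419  0.046] w -0.18 ydir 14.98 xax [-0.6586 -0.1773 -0.7313] j [-0.055  0.677 -0.024  0.215 -1.595 -2.902]
clock 52.75 leaf yaw,x [  7.52 475.34] M [ 0.303 -1.344  0.053] F [ 0.08 -0.43  0.42]
```

>>> {"op": "arm_command", "data": {"rows": [{"dx": 0.0001, "dy": -0.0001, "dz": 0, "wx": 0, "wy": 0, "wz": 0, "gripper": 1}, {"dx": 0.0002, "dy": -0.0002, "dz": 0, "wx": 0, "wy": 0, "wz": 0, "gripper": 1}, {"dx": 0.0003, "dy": -0.0003, "dz": 0, "wx": 0, "wy": 0, "wz": 0, "gripper": 1}, {"dx": 0.0004, "dy": -0.0004, "dz": -0.0001, "wx": 0, "wy": 0, "wz": 0, "gripper": 1}, {"dx": 0.0005, "dy": -0.0005, "dz": -0.0001, "wx": 0, "wy": 0, "wz": 0, "gripper": 1}, {"dx": 0.0006, "dy": -0.0006, "dz": -0.0001, "wx": 0, "wy": 0, "wz": 0, "gripper": 1}, {"dx": 0.0007, "dy": -0.0007, "dz": -0.0001, "wx": 0, "wy": 0, "wz": 0, "gripper": 1}, {"dx": 0.0007, "dy": -0.0007, "dz": -0.0001, "wx": 0, "wy": 0, "wz": 0, "gripper": 1}]}}

```text
clock: 53.55
position: [491.5, -246.9, 137.5]
ee_rot: [0.195, 0.68, -0.606, 0.364]
contact_force: [0.1, -0.5, 0.4]
gripper_width: 0.2
```

Run:
```python
from yaw import *
st(); d=leafm(4,c6(345,333),c6(655,284))
```

```text
t 53.55 pos [ 491.51 -246.92  137.46] F [ 0.14 -0.47  0.42] M [ 0.314 -1.383  0.044] w 0.19 ydir 14.98 xax [-0.6586 -0.1773 -0.7313] j [-0.055  0.675 -0.027  0.215 -1.593 -2.902]
clock 53.75 leaf yaw,x [  7.2  474.49] M [ 0.283 -1.344  0.026] F [ 0.6   0.22 -0.2 ]
```

>>> {"op": "arm_command", "data": {"rows": [{"dx": 0.0001, "dy": -0.0001, "dz": 0, "wx": 0, "wy": 0, "wz": 0, "gripper": 1}, {"dx": 0.0002, "dy": -0.0002, "dz": 0, "wx": 0, "wy": 0, "wz": 0, "gripper": 1}, {"dx": 0.0003, "dy": -0.0003, "dz": 0, "wx": 0, "wy": 0, "wz": 0, "gripper": 1}, {"dx": 0.0004, "dy": -0.0004, "dz": -0.0001, "wx": 0, "wy": 0, "wz": 0, "gripper": 1}, {"dx": 0.0004, "dy": -0.0004, "dz": -0.0001, "wx": 0, "wy": 0, "wz": 0, "gripper": 1}, {"dx": 0.0004, "dy": -0.0004, "dz": -0.0001, "wx": 0, "wy": 0, "wz": 0, "gripper": 1}, {"dx": 0.0004, "dy": -0.0004, "dz": -0.0001, "wx": 0, "wy": 0, "wz": 0, "gripper": 1}, {"dx": 0.0004, "dy": -0.0004, "dz": -0.0001, "wx": 0, "wy": 0, "wz": 0, "gripper": 1}]}}

```text
clock: 54.55
position: [491.0, -247.0, 137.5]
ee_rot: [0.195, 0.679, -0.606, 0.364]
contact_force: [0.7, -0.1, 0.5]
gripper_width: -0.0
```

Run:
```python
from yaw import *
st(); d=leafm(4,c6(345,333),c6(655,284))
```

```text
t 54.55 pos [ 491.01 -247.    137.46] F [ 0.71 -0.1   0.51] M [ 0.275 -1.403  0.088] w -0.03 ydir 14.98 xax [-0.6585 -0.1773 -0.7314] j [-0.055  0.675 -0.028  0.215 -1.592 -2.902]
clock 54.75 leaf yaw,x [  7.06 474.22] M [ 0.274 -1.427  0.113] F [ 1.17 -0.36  0.82]
```

>>> {"op": "arm_command", "data": {"rows": [{"dx": -3e-05, "dy": 3e-05, "dz": 0, "wx": 0, "wy": 0, "wz": 0, "gripper": 1}, {"dx": -6e-05, "dy": 6e-05, "dz": 0, "wx": 0, "wy": 0, "wz": 0, "gripper": 1}, {"dx": -0.0001, "dy": 0.0001, "dz": 0, "wx": 0, "wy": 0, "wz": 0, "gripper": 1}, {"dx": -0.00014, "dy": 0.00014, "dz": 0, "wx": 0, "wy": 0, "wz": 0, "gripper": 1}, {"dx": -0.00018, "dy": 0.00018, "dz": 0, "wx": 0, "wy": 0, "wz": 0, "gripper": 1}, {"dx": -0.00022, "dy": 0.00022, "dz": 0, "wx": 0, "wy": 0, "wz": 0, "gripper": 1}, {"dx": -0.00026, "dy": 0.00026, "dz": 0, "wx": 0, "wy": 0, "wz": 0, "gripper": 1}, {"dx": -0.0003, "dy": 0.0003, "dz": 0, "wx": 0, "wy": 0, "wz": 0, "gripper": 1}]}}

```text
clock: 55.55
position: [491.3, -246.9, 137.4]
ee_rot: [0.195, 0.68, -0.606, 0.364]
contact_force: [1.4, 0.0, 0.3]
gripper_width: 0.2
```

Run:
```python
from yaw import *
st(); d=leafm(3,c6(345,333),c6(655,284))
```

```text
t 55.55 pos [ 491.35 -246.88  137.45] F [1.39 0.05 0.32] M [ 0.302 -1.369  0.095] w 0.16 ydir 14.98 xax [-0.6587 -0.1772 -0.7313] j [-0.055  0.675 -0.027  0.215 -1.593 -2.902]
clock 55.7 leaf yaw,x [  7.15 474.4 ] M [ 0.302 -1.373  0.085] F [0.8  0.07 0.27]
```

>>> {"op": "arm_command", "data": {"rows": [{"dx": -5e-05, "dy": 5e-05, "dz": 0, "wx": 0, "wy": 0, "wz": 0, "gripper": 1}, {"dx": -0.0001, "dy": 0.0001, "dz": 0, "wx": 0, "wy": 0, "wz": 0, "gripper": 1}, {"dx": -0.00015, "dy": 0.00015, "dz": 0, "wx": 0, "wy": 0, "wz": 0, "gripper": 1}, {"dx": -0.0002, "dy": 0.0002, "dz": 0, "wx": 0, "wy": 0, "wz": 0, "gripper": 1}, {"dx": -0.0003, "dy": 0.0003, "dz": 0, "wx": 0, "wy": 0, "wz": 0, "gripper": 1}, {"dx": -0.0004, "dy": 0.0004, "dz": 0, "wx": 0, "wy": 0, "wz": 0, "gripper": 1}, {"dx": -0.0006, "dy": 0.0006, "dz": 0.0001, "wx": 0, "wy": 0, "wz": 0, "gripper": 1}, {"dx": -0.0008, "dy": 0.0008, "dz": 0.0001, "wx": 0, "wy": 0, "wz": 0, "gripper": 1}]}}

```text
clock: 56.5
position: [492.4, -246.6, 137.5]
ee_rot: [0.195, 0.68, -0.606, 0.364]
contact_force: [-0.3, 0.1, 0.1]
gripper_width: -0.4
```

Run:
```python
from yaw import *
st(); d=leafm(3,c6(345,333),c6(655,284))
```

```text
t 56.5 pos [ 492.43 -246.64  137.48] F [-0.34  0.13  0.06] M [ 0.373 -1.364 -0.005] w -0.38 ydir 14.98 xax [-0.6588 -0.1772 -0.7312] j [-0.054  0.677 -0.024  0.214 -1.595 -2.902]
clock 56.65 leaf yaw,x [  7.45 475.16] M [ 0.334 -1.344  0.03 ] F [ 0.38  0.02 -0.28]
```

>>> {"op": "arm_command", "data": {"rows": [{"dx": -0.0002, "dy": 0.0002, "dz": 0, "wx": 0, "wy": 0, "wz": 0, "gripper": 1}, {"dx": -0.001, "dy": 0.001, "dz": 0, "wx": 0, "wy": 0, "wz": 0, "gripper": 1}, {"dx": -0.004, "dy": 0.004, "dz": 0, "wx": 0, "wy": 0, "wz": 0, "gripper": 1}, {"dx": -0.01, "dy": 0.01, "dz": 0, "wx": 0, "wy": 0, "wz": 0, "gripper": 1}, {"dx": -0.02, "dy": 0.02, "dz": 0, "wx": 0, "wy": 0, "wz": 0, "gripper": 1}, {"dx": -0.03, "dy": 0.03, "dz": 0, "wx": 0, "wy": 0, "wz": 0, "gripper": 1}, {"dx": -0.04, "dy": 0.04, "dz": 0, "wx": 0, "wy": 0, "wz": 0, "gripper": 1}, {"dx": -0.045, "dy": 0.045, "dz": 0, "wx": 0, "wy": 0, "wz": 0, "gripper": 1}]}}

```text
clock: 57.45
position: [555.3, -229.7, 139.3]
ee_rot: [0.195, 0.679, -0.606, 0.365]
contact_force: [-0.6, 0.4, -0.4]
gripper_width: -0.1
```

Run:
```python
from yaw import *
st(); d=leafm(4,c6(345,333),c6(655,284)); leafm(1,c6(345,333),c6(655,284))
print("board",strip(d,c6(430,407),c6(692,365),198))
overlay(d,[],310,190,440,290,6,"pics/h_top.png"); d=get_image("side"); overlay(d,[],290,110,430,260,5,"pics/h_side.png")
```

```text
t 57.45 pos [ 555.34 -229.68  139.31] F [-0.57  0.4  -0.35] M [ 0.313 -1.317 -0.065] w -0.12 ydir 15.01 xax [-0.6582 -0.1778 -0.7315] j [-0.027  0.762  0.162  0.198 -1.697 -2.902]
clock 57.65 leaf yaw,x [  7.52 475.83] M [ 0.34  -1.35   0.017] F [ 0.19 -0.29 -0.09]
clock 57.7 leaf yaw,x [  7.46 475.78] M [ 0.32  -1.323 -0.081] F [ 0.07 -0.15  0.06]
board (np.float64(7.451247864740084), array([ 445.42446271, -245.14514384]), np.float64(0.265800906173539))
```

View pics/h_side.png

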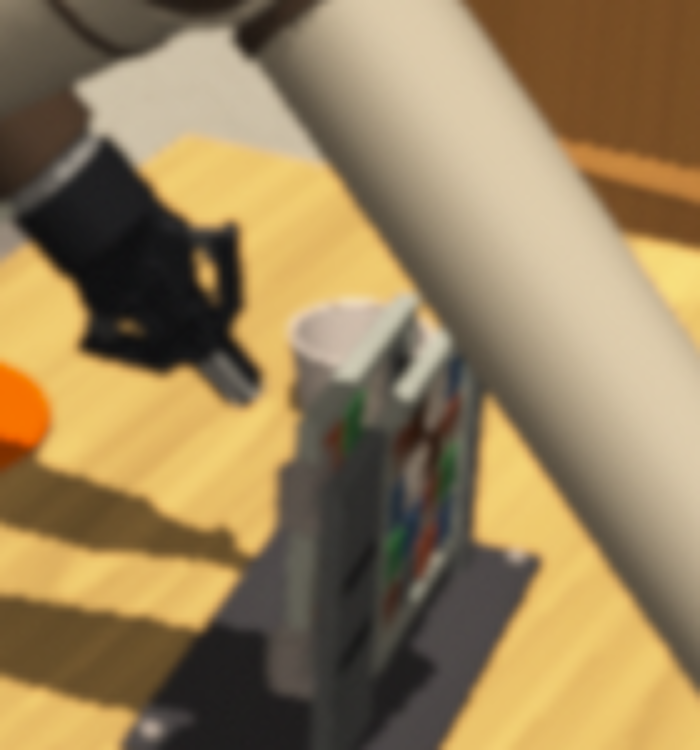

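View pics/h_top.png

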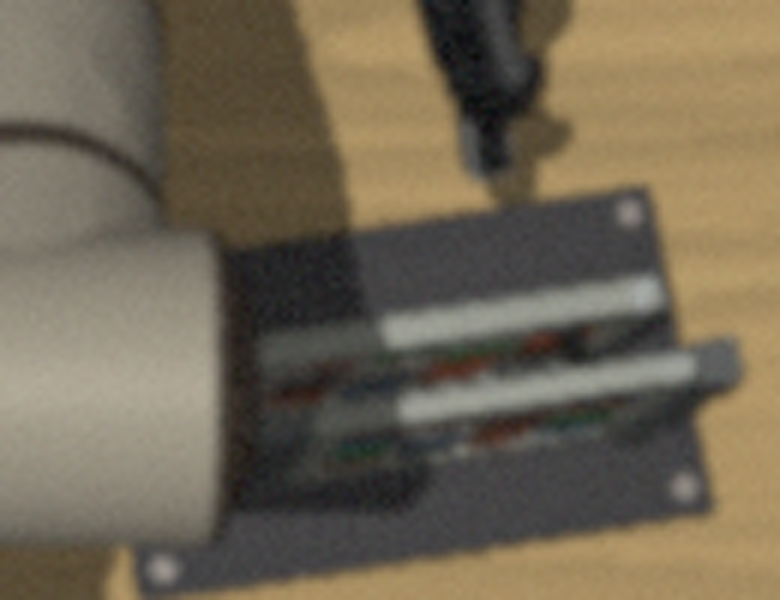

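Run:
```python
from yaw import *
leafm(3,c6(390,326),c6(655,284)); print(arm.job_done()); st()
```

```text
clock 57.9 leaf yaw,x [  7.58 476.73] M [ 0.368 -1.301 -0.002] F [-0.21  0.42 -0.12]
the job is handed in; nothing more can be done
None
the job is handed in; nothing more can be done
```

The leaf is off the rack, hung with both knuckles over the pins, and swung shut. I let go and handed the job in at about 58 s, with the robot touching nothing.

**Hanging:** I picked the smaller of the two look-alike leaves, gripped it by its top rim and brought it in from the front. At the pin tips I felt about 3 N off to one side. I shifted it about 1.4 mm sideways and it then went down freely. It seated at 163.7 mm TCP height against the 164 mm expected, with a contact force of about 6.5 N.

**Shutting:** I closed it with the closed fingers, pressing with no more than about 3 N.
- After each of the first few releases the leaf eased back to about 0.7–2° open. I think pushing near its top edge made it lean within the pin play.
- I then pushed lower, about 137 mm above the table, until I felt the bumpers lightly, and withdrew slowly.

**Last checks:**
- **Parallel:** the leaf measured 7.5–7.6° and the board 7.45°, so they are parallel within a couple of tenths of a degree, and the leaf was not moving.
- **Seated:** after the leaf was hung, the side pictures showed both knuckles down on their shoulders.
- **Other objects:** in the full pictures taken partway through, nothing else had moved; later pictures showed only the stand area.

**Uncertain:** I could not see directly whether the bumpers touch the leaf. The last push suggested they first touch when the leaf is slightly past parallel (about 7.15°), so a gap of up to about 1 mm may remain.

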